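Turn the graphite plate and lay out the glass bars

TASK

At the glass-bead bench, first swing the steel pan's handle in, so that the whole handle lies over the hotplate, clear of the white pot, with the pan kept upright, flat on its burner ring. Then lift the black graphite plate off its pinned stand, turn it over (the slotted wooden rest can hold it on end while you change your grip) and seat it fully down on both pins with the grooved face up. Finally lay every glass bar on the bench crosswise in a groove of its own, fully down and roughly centred, and leave the other things on the bench where they are.

Things in the scene. Friction and masses are not known exactly. Their poses are not given: they have to be found in the camera images.
- plate: black graphite plate 152 x 56 x 12 mm, 0.18 kg, seated grooved face down at the start. Origin at its centre, mid-thickness; x along its length, y across its width, z out of the grooved face (the other is flat). Two 12 mm through holes at x = -65 and +65, both at y = +14 mm: turned over about its y axis it fits the pins again. Can be pinched across the 56 mm width
- groove (a point): middle of one of the plate's grooves, on its floor: on the plate at x = +15, y = 0, z = +2 mm, axes as the plate's. Four grooves run along y over the full width at x = -45, -15, +15 and +45 mm, each 16 mm wide and 4 mm deep; the lands between are at z = +6 mm
- stand: fixed metal stand; origin at the centre of its underside on the bench. Foot 180 (x) x 90 (y) x 6 mm, on it a block 156 x 44 mm with its top 40 mm above the bench, on that two pins 9 mm thick and 11 mm high with tapered tips at x = -65 and +65, both at y = +14 mm. The plate lies with its length along the stand's x and its +y edge on the +y side
- seat (a point): point of the stand where the plate's origin is when the plate is seated, either face up: over the stand's centre, 46 mm above the bench; axes as the stand's
- rest: fixed wooden rest; origin at the centre of its underside on the bench. Foot 70 (x) x 70 (y) x 6 mm; two rails 50 mm long (y), 14 mm thick, rise to 40 mm above the bench, with a slot 17 mm wide along y between them at x = 0, floor 6 mm above the bench. The plate can stand on end in it, thickness along the rest's x, width along its y (centre then 82 mm up, leaning a little)
- bar1: square glass bar 80 x 12 x 12 mm, 30 g, lying on the bench; origin at its centre, x along its length. May be absent (there are three or four bars, all alike)
- bar2: square glass bar 80 x 12 x 12 mm, 30 g, lying on the bench; origin at its centre, x along its length. May be absent (there are three or four bars, all alike)
- bar3: square glass bar 80 x 12 x 12 mm, 30 g, lying on the bench; origin at its centre, x along its length. May be absent (there are three or four bars, all alike)
- bar4: square glass bar 80 x 12 x 12 mm, 30 g, lying on the bench; origin at its centre, x along its length. May be absent (there are three or four bars, all alike)
- pan: steel pan standing loose on the hotplate: 120 mm across the rim, 45 mm high, 0.45 kg; origin at the centre of its underside, z up. Handle along its +x: a wooden bar 16 mm wide and 12 mm thick from 75 to 175 mm out from the centre, mid-height 37 mm above the underside; it starts sticking out past the hotplate's -y edge towards the stand
- handle_tip (a point): outer end of the pan's handle, mid-height
- hotplate: fixed white hotplate 400 (x) x 260 (y) x 50 mm high, origin at the centre of its underside, x pointing away from the robot; the pan stands towards its near end; handle wanted pointing roughly along +x
- burner (a point): centre of the pan's burner ring on the hotplate's top, 50 mm above the bench, at x = -100, y = -30 mm on the hotplate
- pot: small white pot 70 mm across and 55 mm high on the hotplate's far left part; leave it alone; origin at the centre of its underside
- jar: bystander, glass jar 50 mm across, 70 mm high
- bowl: bystander, white bowl 90 mm across, 35 mm high
- rodtube: bystander, cardboard tube of glass rods lying along its y, about 230 mm long, 50 mm high
- paddle: bystander, spatula 200 mm long lying near the robot, along its x
- marver: bystander, brass block 60 x 45 x 15 mm
- driver: bystander, screwdriver 150 mm long lying near the robot, along its x
Mind the look-alikes: they are no part of the job. Leave any blue look-alike of the bar1 alone.

How it is judged (in metres and radians):
On the way, in this order (a step that is already met when the one before it is completed fails the run):
1. the pan's handle is swung in over the hotplate and let go, the pan flat on its burner ring (horizontal distance between pan and burner below 0.03 m and x of handle_tip in the frame of hotplate between -0.01 and 0.19 m and y of handle_tip in the frame of hotplate between -0.125 and 0.035 m and angle between pan's own z axis and vertical below 0.08 rad and height (world z) of pan below 0.058 m and linear speed of pan below 0.02 m/s and contact force between the fingers and pan below 0.3 N), for 0.2 s.
2. the plate is seated on both pins with its grooved face up and let go (angle between plate's own z axis and vertical below 0.05 rad and horizontal distance between plate and seat below 0.004 m and angle between the x axis of plate and the x axis of stand, either way round below 0.07 rad and z of plate in the frame of seat between -0.003 and 0.0025 m and contact force between the fingers and plate below 0.3 N), for 0.2 s.
At the end, for the whole second after the job is handed in: Pan flat within 30 mm of its ring, handle tip over the hotplate clear of the pot; plate grooved face up on both pins (4 mm in plan, 2.5 mm in height); every bar down in a groove (5 mm across, 20 mm along, 0.1 rad); all at rest (horizontal distance between pan and burner below 0.03 m and x of handle_tip in the frame of hotplate between -0.01 and 0.19 m and y of handle_tip in the frame of hotplate between -0.125 and 0.035 m and angle between pan's own z axis and vertical below 0.08 rad and height (world z) of pan below 0.058 m and linear speed of each of pan, bar1, bar2, bar3, bar4, plate below 0.02 m/s and angle between plate's own z axis and vertical below 0.05 rad and horizontal distance between plate and seat below 0.004 m and angle between the x axis of plate and the x axis of stand, either way round below 0.07 rad and z of plate in the frame of seat between -0.003 and 0.0025 m and (x of bar1 in the frame of plate between -0.05 and -0.04 m or x of bar1 in the frame of plate between -0.02 and -0.01 m or x of bar1 in the frame of plate between 0.01 and 0.02 m or x of bar1 in the frame of plate between 0.04 and 0.05 m) and y of bar1 in the frame of plate between -0.02 and 0.02 m and z of bar1 in the frame of plate between 0.0062 and 0.0105 m and angle between the x axis of each of bar1, bar2, bar3, bar4 and the y axis of plate, either way round below 0.1 rad and (x of bar2 in the frame of plate between -0.05 and -0.04 m or x of bar2 in the frame of plate between -0.02 and -0.01 m or x of bar2 in the frame of plate between 0.01 and 0.02 m or x of bar2 in the frame of plate between 0.04 and 0.05 m) and y of bar2 in the frame of plate between -0.02 and 0.02 m and z of bar2 in the frame of plate between 0.0062 and 0.0105 m and (x of bar3 in the frame of plate between -0.05 and -0.04 m or x of bar3 in the frame of plate between -0.02 and -0.01 m or x of bar3 in the frame of plate between 0.01 and 0.02 m or x of bar3 in the frame of plate between 0.04 and 0.05 m) and y of bar3 in the frame of plate between -0.02 and 0.02 m and z of bar3 in the frame of plate between 0.0062 and 0.0105 m and (x of bar4 in the frame of plate between -0.05 and -0.04 m or x of bar4 in the frame of plate between -0.02 and -0.01 m or x of bar4 in the frame of plate between 0.01 and 0.02 m or x of bar4 in the frame of plate between 0.04 and 0.05 m) and y of bar4 in the frame of plate between -0.02 and 0.02 m and z of bar4 in the frame of plate between 0.0062 and 0.0105 m); the robot touches nothing.
It fails at once if a bystander is shifted by more than 30 mm (distance of any of pot, jar, bowl, rodtube, paddle, marver, driver from where it was at the start of the episode above 0.03 m).
It fails at once if the pan is tipped (angle between pan's own z axis and vertical above 0.4 rad).
Of bar1, bar2, bar3, bar4 only 3 to 4 are there at a start; the rules pass over those that are not, and their reading is None.
At some moment in a run one of bar1, bar2, bar3, bar4 may be knocked a few centimetres aside while the robot is not near it.
It also fails if it takes over 200 s, if anything falls off the work surface, if the arm or the gripper's body presses on something with over 40 N, if the wrist force passes 120 N, or if a joint passes its speed limit or range.

ROBOT

A 6-joint arm with a two-finger parallel gripper is mounted at the origin on the work surface. World frame = base frame: x ahead of the robot, y to its left, z up, the work surface at z = 0. Lengths are in mm, angles in rad, forces in N, time in s.
With the tool pointing down it reaches from about 275 to 1000 mm from the base axis. Payload 8.4 kg.
Tool frame: the origin (TCP) lies midway between the tips of the shut fingers; the grasp point (between the pads) lies 19 mm behind it; z points along the fingers, y is the line along which they close (so a half turn about z gives the same grasp; the last joint's range is limited). The gripper opens to 85 mm and grips with 20 to 120 N. Pads are 22 mm wide; open, the fingers measure 114 mm over their backs; the gripper's body (76 mm by 85 mm) begins 54 mm behind the grasp point. The pads swing forward as they close: fully open they stand 13 mm farther back than shut.
Start: joints at [-1.28, 0.353, 1.633, -0, 1.155, -0.002], TCP at [180.395, -598.403, 231.281] pointing down, gripper open.
Joint ranges: [-2.63, 2.63], [-0.92, 2.1], [0.06, 2.66], [-1.3, 4.44], [0, 2.69], [-3.02, 3.02]. Speed limits (rad/s): [2.22, 2.22, 2.79, 3.14, 3.14, 3.14].

INTERFACE

Orientations are given as [roll, pitch, yaw] about the fixed x, y, z axes, in that order (R = Rz(yaw) Ry(pitch) Rx(roll)).
In Python, from rig import monitor, imaging, r gives the robot as it stands.
- The arm moves only by the tool drive_tool, never from a script. Its argument "plan" is a list of rows, each an object of numbers: "x", "y", "z": the shift along the tool's x, y, z in units of 50 mm (1.0 is 50 mm); "ax", "ay", "az": the turn, a rotation vector about the tool's x, y, z in units of 6 degrees (1.0 is 6 degrees); "hand": the finger opening in mm, from 0 to 85.4. In form: [{"x": .., "y": .., "z": .., "ax": .., "ay": .., "az": .., "hand": ..}, ...]. A call has 1 to 8 rows; each row is the pose to reach, as a shift and turn from the pose commanded when the call began, along the tool's axes at that moment; what a row does not reach only later rows make up. A row lasts 1/10 s, in which the tool goes at most 50 mm and 8.59 degrees, less where a joint would pass 70% of its speed; a pose out of reach is approached as far as the arm can. A call with a gripper value outside its range is refused whole. The fingers move at their own pace and stop on an object; "grip_force" is the grip in N (left out, the last holds). Time passes only in rows, so rows that repeat a pose let the fingers close. It gives the time, the measured TCP pose, the force, the opening and the grip force at its end, in the units of the state.
- monitor.sense(): the state, without advancing time (a new reading comes with each control period).
- imaging.grab_frame(name): name is "scene" or "top"; returns the picture (384x512x3 uint8, red, green, blue); there is no depth.
- imaging.camera_info(name): a dict with "mtx" (3x3 intrinsics, pixels), "R" (3x3) and "t" (3): a world point X has camera coordinates R X + t. Camera axes: x right, y down, z forward; pixel columns grow to the right and rows downward; lengths in mm; the calibration is good to about 2 mm. A picture is of the moment at which its call begins. camera_info takes no time and is no camera call.
- r.sign_off(): hands the job in; it is judged then, once.
The state is a dict: "clock": time; "qpos": joint angles; "qvel": joint speeds; "joint_efforts": joint torques, N m; "eef_pos": TCP position; "tcp_rot": TCP orientation; "contact_force": force on the tool from outside, world axes, zero at the start; "wrist_torque": the same for the moment, N m; "opening": opening from 0.0 (shut) to 1.0 (fully open); "grasp_force": force on a finger pad.
Only numpy, scipy, OpenCV 4.12 (cv2) and the standard library are available. Lean on these libraries where they do the work, as an engineer would, in place of code of your own. Each camera call takes 0.05 s, during which the arm holds its last target. There are 200 camera calls.

## Working session

There is one attempt and no reset: what is moved stays moved. The work goes in short steps, Python scripts to look and compute and a tool call to move; the robot and the scene stay as the last step left them, time stands still between calls to the robot, and variables do not carry over. Pictures are saved under pics/ and viewed, at most 14 in all, crops included, and the job is handed in when it is done.

Besides the shell and the picture viewer there is one more tool, called after "Call:" by a JSON object that holds its "fn" and its "kwargs", one argument or row to a line. drive_tool: Moves the arm, as the interface text tells. Its arguments: {"type":"object","properties":{"plan":{"type":"array","items":{"type":"object","properties":{"x":{"type":"number"},"y":{"type":"number"},"z":{"type":"number"},"ax":{"type":"number"},"ay":{"type":"number"},"az":{"type":"number"},"hand":{"type":"number"}}}},"grip_force":{"type":"number"}},"required":["plan"]}

```bash
ls; mkdir -p pics; python3 - <<'E'
from rig import monitor, imaging, r
import cv2
for n in ("scene","top"):
    im=imaging.grab_frame(n); cv2.imwrite(f"pics/{n}0.png",cv2.resize(im[:,:,::-1],(800,600),interpolation=cv2.INTER_CUBIC)); cv2.imwrite(f"raw_{n}0.png",im[:,:,::-1])
    print(imaging.camera_info(n))
print(monitor.sense())
E
```

```text
pics
{'mtx': array([[360.94519938,   0.        , 257.41840842],
       [  0.        , 360.94519938, 186.60464694],
       [  0.        ,   0.        ,   1.        ]]), 'R': array([[ 0.82580639,  0.56393543, -0.00454234],
       [ 0.36896724, -0.54635847, -0.75190132],
       [-0.42650555,  0.61924894, -0.65926001]]), 't': array([-440.10534117, -139.45705312, 1280.37559576])}
{'mtx': array([[463.59152562,   0.        , 249.91082692],
       [  0.        , 463.59152562, 194.57467241],
       [  0.        ,   0.        ,   1.        ]]), 'R': array([[ 7.72275137e-04, -9.99992817e-01, -3.71079497e-03],
       [-9.77468196e-01,  2.84106086e-05, -2.11082745e-01],
       [ 2.11081334e-01,  3.79019802e-03, -9.77461153e-01]]), 't': array([   4.80075851,  543.13723674, 1330.79147853])}
{'clock': 0.1, 'qpos': array([-1.28039140e+00,  3.53615889e-01,  1.63404360e+00, -3.07415108e-05,
        1.15522116e+00, -2.42657902e-03]), 'qvel': array([ 2.03724616e-03, -1.98415633e-03, -1.93823916e-03,  1.69065437e-03,
        8.61697589e-04,  8.76231019e-05]), 'joint_efforts': array([ 7.82644179e-06, -6.06355047e+01, -3.42822075e+01, -1.47040464e-05,
        4.00483754e-03,  2.77759818e-05]), 'eef_pos': array([ 180.26769579, -597.99201662,  230.62056849]), 'tcp_rot': array([-3.14030459e+00,  2.49833966e-05,  2.92843952e-01]), 'contact_force': array([0.47883074, 0.50962901, 0.54392061]), 'wrist_torque': array([ 0.01122178,  0.01391526, -0.02445561]), 'grasp_force': 0.0, 'opening': 0.9957196617143829}
```

View pics/top0.png

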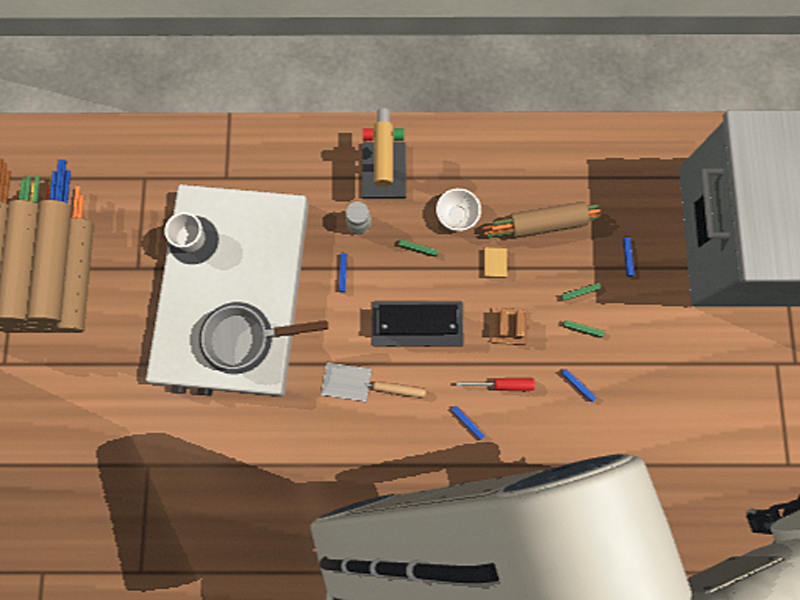

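View pics/scene0.png

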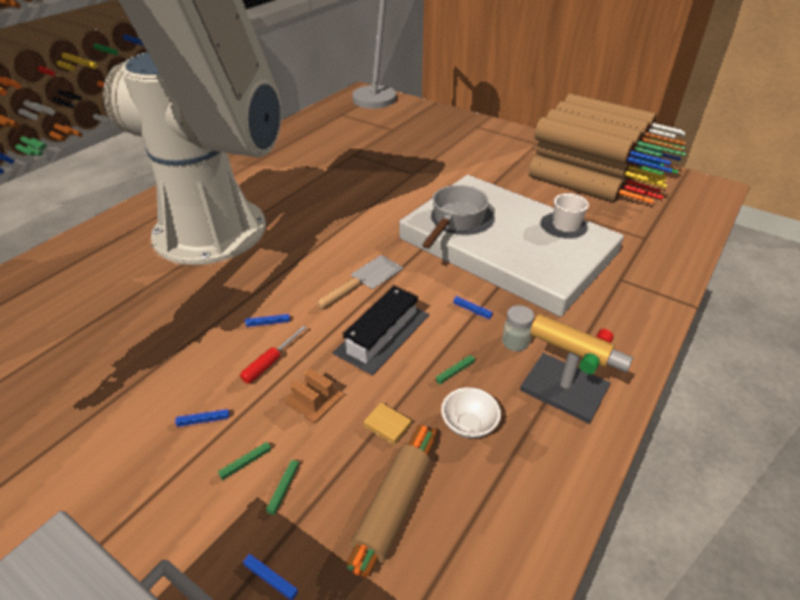

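The top view shows three green bars at about (417,247), (580,292) and (582,328), plus four blue look-alikes. The plate is at (417,323) with its pins on the robot side, the rest at (508,325), and the pan at (235,338) with its handle pointing to -y. The scene view agrees.

```bash
cat > h.py <<'E'
from rig import monitor, imaging, r
import cv2, numpy as np
from scipy.spatial.transform import Rotation as Ro
def cast(cam,px,z):
    c=imaging.camera_info(cam); C=-c['R'].T@c['t']
    d=c['R'].T@np.linalg.inv(c['mtx'])@np.array([px[0],px[1],1.]); return C+d*(z-C[2])/d[2]
def blobs(im,lo,hi,amin=30,roi=None):
    hsv=cv2.cvtColor(im,cv2.COLOR_RGB2HSV); m=cv2.inRange(hsv,lo,hi)
    if roi: k=np.zeros_like(m);x0,y0,x1,y1=roi;k[y0:y1,x0:x1]=1;m*=k
    n,l,s,c=cv2.connectedComponentsWithStats(m)
    return [(c[i],s[i,4],(l==i)) for i in range(1,n) if s[i,4]>=amin]
def line(mask,cam,z):
    ys,xs=np.nonzero(mask); P=np.array([cast(cam,(x,y),z)[:2] for x,y in zip(xs,ys)])
    box=cv2.minAreaRect(P.astype(np.float32)); m=P.mean(0); u=np.linalg.svd(P-m)[2][0]
    return m, np.degrees(np.arctan2(u[1],u[0]))%180, box
def rows(pos,rot,p0=None,R0=None):
    "units of shift/turn from the current pose to world pose"
    s=monitor.sense(); p0=s['eef_pos'] if p0 is None else p0; R0=Ro.from_euler('xyz',s['tcp_rot']) if R0 is None else R0
    return np.round(R0.inv().apply(np.array(pos)-p0)/50,3), np.round(np.degrees((R0.inv()*rot).as_rotvec())/6,3)
E
python3 - <<'E'
from h import *
im=cv2.imread('raw_top0.png')[:,:,::-1].copy(); sc=cv2.imread('raw_scene0.png')[:,:,::-1].copy()
print('green top');
for c,a,m in blobs(im,(50,90,30),(80,255,255)):
    L=line(m,'top',9); print(c,a,L[0],L[1],L[2][1])
print('green scene')
for c,a,m in blobs(sc,(50,90,30),(80,255,255)):
    L=line(m,'scene',9); print(c,a,L[0],L[1],L[2][1])
print('black')
for c,a,m in blobs(im,(0,0,0),(180,255,40),200,(230,185,310,230)):
    L=line(m,'top',52); print(c,a,L[0],L[1],L[2])
print('bright pins')
for c,a,m in blobs(im,(0,0,110),(180,90,255),1,(238,190,297,222)): print(c,a,cast('top',c,51))
print('rest')
for c,a,m in blobs(im,(5,100,70),(20,255,255),3,(305,190,345,230)): print(c,a,cast('top',c,40)) if a<300 else 0
print('hot')
for c,a,m in blobs(im,(0,0,170),(180,40,255),2000): L=line(m,'top',50); print(c,a,L)
print('handle')
for c,a,m in blobs(im,(0,60,30),(15,255,120),30,(165,195,215,225)): L=line(m,'top',93); print(c,a,L)
cv2.imwrite('pics/crop1.png',np.hstack([cv2.resize(im[185:235,225:355,::-1],None,fx=6,fy=6,interpolation=cv2.INTER_CUBIC)]))
E
```

```text
green top
[254.55319149  85.57446809] 47 [918.33402211  -9.7028215 ] 176.1034788014087 (16.37366485595703, 24.670278549194336)
[ 15.41333333 120.65333333] 75 [797.34512837 760.67666945] 175.54171482747546 (17.585018157958984, 48.31452560424805)
[ 22.88888889 120.88888889] 36 [796.5332616  736.47074469] 0.9158987722385632 (6.814545631408691, 54.583709716796875)
[267.21212121 158.37373737] 99 [670.62600553 -49.30605955] 72.99630726212148 (79.00666046142578, 13.191275596618652)
[371.48351648 186.18681319] 91 [ 580.42357699 -373.24731349] 108.04322808803116 (11.613600730895996, 79.49788665771484)
[373.         210.06122449] 98 [ 504.93669632 -373.75249921] 73.4900102646027 (76.549072265625, 11.766895294189453)
green scene
[66.92307692 30.94230769] 52 [-1276.03649316   599.32832309] 174.78868630845 (35.24200439453125, 169.22335815429688)
[18.84615385 93.02797203] 143 [-725.32263619   -7.94290246] 163.2117700435889 (63.231136322021484, 144.7151336669922)
[415.55  94.86] 100 [715.34814626 936.29525296] 171.0527931276614 (68.49540710449219, 62.6817741394043)
[376.66949153 232.68644068] 118 [
[... 516 characters left out ...]
93018359665 ((514.1519165039062, -46.348358154296875), (57.954288482666016, 150.29124450683594), 0.007538539823144674)
bright pins
[246.  208.5] 6 [502.02220277  16.69972774  51.        ]
[289.2 208.4] 5 [ 502.33743485 -112.51072523   51.        ]
[296. 220.] 1 [ 467.26244545 -132.13251676   51.        ]
rest
hotTraceback (most recent call last):
  File "<stdin>", line 17, in <module>
  File "h.py", line 13, in line
    ys,xs=np.nonzero(mask); P=np.array([cast(cam,(x,y),z)[:2] for x,y in zip(xs,ys)])
                                        ~~~~^^^^^^^^^^^^^
  File "h.py", line 5, in cast
    c=imaging.camera_info(cam); C=-c['R'].T@c['t']
ValueError: time passes only in moves, steps and waits
```

```bash
python3 - <<'E'
s=open('h.py').read()
s=s.replace("def cast(cam,px,z):\n    c=imaging.camera_info(cam);","import functools\ninfo=functools.lru_cache(None)(imaging.camera_info)\ndef cast(cam,px,z):\n    c=info(cam);")
open('h.py','w').write(s)
E
python3 - <<'E'
from h import *
im=cv2.imread('raw_top0.png')[:,:,::-1].copy()
print('hot')
for c,a,m in blobs(im,(0,0,150),(180,40,255),2000,(90,110,200,255)): L=line(m,'top',50); print(c,a,L)
print('handle')
for c,a,m in blobs(im,(0,60,30),(15,255,120),20,(172,200,212,218)): L=line(m,'top',93); print(c,a,L)
print('pan')
for c,a,m in blobs(im,(0,0,30),(180,60,150),300,(120,188,176,240)): L=line(m,'top',95); print(c,a,L)
a=cv2.resize(im[185:235,225:355,::-1],None,fx=6,fy=6,interpolation=cv2.INTER_CUBIC);b=cv2.resize(im[185:235,95:225,::-1],None,fx=6,fy=6,interpolation=cv2.INTER_CUBIC)
cv2.imwrite('pics/crop1.png',np.vstack([a[:296],b[:300]]))
E
```

```text
hot
[146.22277111 180.19324865] 8502 (array([591.57657026, 319.68613549]), np.float64(168.15803049957972), ((582.1043090820312, 325.12310791015625), (275.2131652832031, 396.60491943359375), 84.66035461425781))
handle
[192.685 209.77 ] 200 (array([490.5144392 , 170.73308618]), np.float64(98.31881935414404), ((489.9716491699219, 171.2039031982422), (18.645099639892578, 97.58283996582031), 8.931733131408691))
pan
[148.33786232 215.78985507] 1104 (array([472.68980496, 298.14354343]), np.float64(94.3597334983754), ((470.4542236328125, 298.2224426269531), (138.80056762695312, 142.682861328125), 46.290863037109375))
```

View pics/crop1.png

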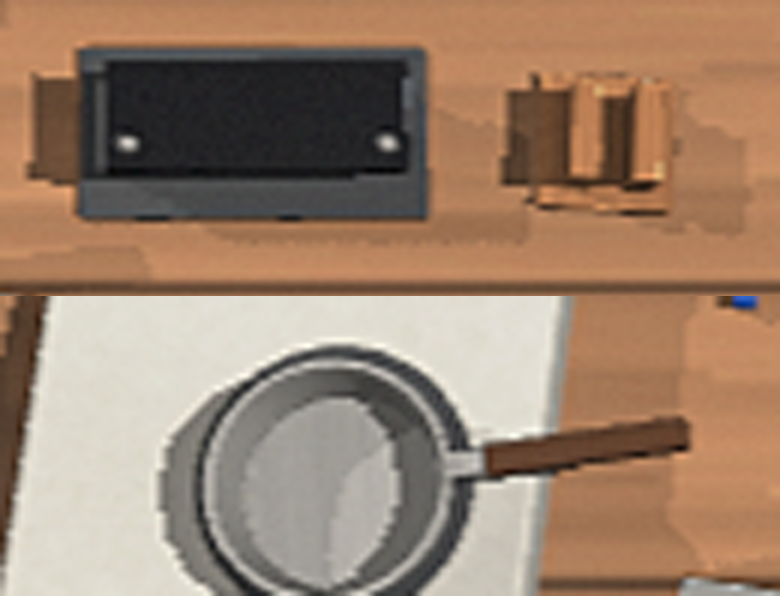

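```bash
cat >> h.py <<'E'
def down(yaw): return Ro.from_euler('xyz',[180,0,yaw],degrees=True)
def plan(wps,start=None):
    "wps: list of (xyz, Rotation); prints shift/turn of each leg from the one before; n = rows needed"
    s=monitor.sense(); p,R=(s['eef_pos'],Ro.from_euler('xyz',s['tcp_rot'])) if start is None else start
    for q,Q in wps:
        a,b=rows(q,Q,p,R); print('xyz',a.round(2),'a',b.round(2),'n>=%.1f'%max(np.linalg.norm(a),np.linalg.norm(b)*6/8.59)); p,R=np.array(q),Q
def swing(c,r0,z,a0,a1,yaw0,n):
    R0=down(yaw0); f=lambda a:np.array([c[0]+r0*np.cos(np.radians(a)),c[1]+r0*np.sin(np.radians(a)),z])
    for i in range(1,n+1):
        a=a0+(a1-a0)*i/n; u,v=rows(f(a),down(yaw0+a-a0),f(a0),R0); print(np.round(a,1),u.round(2),v.round(2))
E
python3 - <<'E'
from h import *
plan([((300,-250,240),down(55)),((491.3,165.7,200),down(98.3)),((491.3,165.7,74),down(98.3))])
swing((472.5,294.4),130,74,-81.7,-10,98.3,16)
E
```

```text
xyz [ 4.3  -5.97 -0.18] a [-0.01 -0.   -6.37] n>=7.4
xyz [ 9.01 -1.64  0.8 ] a [ 0.    0.   -7.22] n>=9.2
xyz [ 0.   -0.    2.52] a [0. 0. 0.] n>=2.5
-77.2 [0.01 0.2  0.  ] [ 0.    0.   -0.75]
-72.7 [0.03 0.4  0.  ] [ 0.    0.   -1.49]
-68.3 [0.07 0.6  0.  ] [-0.    0.   -2.24]
-63.8 [0.13 0.8  0.  ] [ 0.    0.   -2.99]
-59.3 [0.2  0.99 0.  ] [ 0.    0.   -3.73]
-54.8 [0.28 1.18 0.  ] [ 0.    0.   -4.48]
-50.3 [0.38 1.35 0.  ] [ 0.    0.   -5.23]
-45.8 [0.49 1.52 0.  ] [ 0.    0.   -5.98]
-41.4 [0.62 1.68 0.  ] [ 0.    0.   -6.72]
-36.9 [0.76 1.83 0.  ] [ 0.    0.   -7.47]
-32.4 [0.9  1.97 0.  ] [ 0.    0.   -8.22]
-27.9 [1.06 2.1  0.  ] [-0.    0.   -8.96]
-23.4 [1.23 2.21 0.  ] [ 0.    0.   -9.71]
-19.0 [1.41 2.31 0.  ] [  0.     0.   -10.46]
-14.5 [1.59 2.4  0.  ] [  0.    0.  -11.2]
-10.0 [1.78 2.47 0.  ] [  0.     0.   -11.95]
```

Call:
{"fn": "drive_tool", "kwargs": {
  "plan": [
    {"x": 4.3,"y": -5.97,"z": -0.2,"az": -6.37,"hand": 45},
    {"x": 4.3,"y": -5.97,"z": -0.2,"az": -6.37,"hand": 45},
    {"x": 4.3,"y": -5.97,"z": -0.2,"az": -6.37,"hand": 45},
    {"x": 4.3,"y": -5.97,"z": -0.2,"az": -6.37,"hand": 45},
    {"x": 4.3,"y": -5.97,"z": -0.2,"az": -6.37,"hand": 45},
    {"x": 4.3,"y": -5.97,"z": -0.2,"az": -6.37,"hand": 45},
    {"x": 4.3,"y": -5.97,"z": -0.2,"az": -6.37,"hand": 45},
    {"x": 4.3,"y": -5.97,"z": -0.2,"az": -6.37,"hand": 45}
  ]
}}

```text
invalid input
```

Call:
{"fn": "drive_tool", "kwargs": {
  "plan": [
    {"x": 9.0,"y": -1.64,"z": 0.8,"az": -7.2},
    {"x": 9.0,"y": -1.64,"z": 0.8,"az": -7.2},
    {"x": 9.0,"y": -1.64,"z": 0.8,"az": -7.2},
    {"x": 9.0,"y": -1.64,"z": 0.8,"az": -7.2},
    {"x": 9.0,"y": -1.64,"z": 0.8,"az": -7.2},
    {"x": 9.0,"y": -1.64,"z": 0.8,"az": -7.2},
    {"x": 9.0,"y": -1.64,"z": 0.8,"az": -7.2},
    {"x": 9.0,"y": -1.64,"z": 0.8,"az": -7.2}
  ]
}}

```text
invalid input
```

```bash
python3 - <<'E'
from h import *
imaging.camera_info('top')
plan([((491.3,165.7,200),down(98.3)),((491.3,165.7,74),down(98.3))])
print(monitor.sense()['eef_pos'])
E
```

```text
xyz [ 10.36 -12.83   0.63] a [-1.000e-02 -1.000e-02 -1.359e+01] n>=16.5
xyz [ 0.   -0.    2.52] a [0. 0. 0.] n>=2.5
[ 180.26769579 -597.99201662  230.62056849]
```

Call:
{"fn": "drive_tool", "kwargs": {
  "plan": [
    {"x": 1.0,"y": -1.4,"z": 0,"ax": 0,"ay": 0,"az": -1.5,"hand": 45},
    {"x": 2.0,"y": -2.8,"z": 0,"ax": 0,"ay": 0,"az": -3.0,"hand": 45}
  ],
  "grip_force": 40
}}

```text
clock: 0.3
eef_pos: [212.4, -502.8, 230.4]
tcp_rot: [-3.141, -0.0, 0.597]
contact_force: [1.6, -0.4, 0.9]
opening: 0.691
grasp_force: 0.0
```

```bash
python3 - <<'E'
from h import *
plan([((330,-180,240),down(60)),((491.3,165.7,200),down(98.3)),((491.3,165.7,74),down(98.3))])
E
```

```text
xyz [ 5.58 -4.02 -0.19] a [-0.01 -0.01 -4.3 ] n>=6.9
xyz [ 7.6  -0.66  0.8 ] a [-0.    0.   -6.38] n>=7.7
xyz [ 0.   -0.    2.52] a [0. 0. 0.] n>=2.5
```

Call:
{"fn": "drive_tool", "kwargs": {
  "plan": [
    {"x": 5.58,"y": -4.02,"z": -0.2,"ax": 0,"ay": 0,"az": -4.3,"hand": 45},
    {"x": 5.58,"y": -4.02,"z": -0.2,"ax": 0,"ay": 0,"az": -4.3,"hand": 45},
    {"x": 5.58,"y": -4.02,"z": -0.2,"ax": 0,"ay": 0,"az": -4.3,"hand": 45},
    {"x": 5.58,"y": -4.02,"z": -0.2,"ax": 0,"ay": 0,"az": -4.3,"hand": 45},
    {"x": 5.58,"y": -4.02,"z": -0.2,"ax": 0,"ay": 0,"az": -4.3,"hand": 45},
    {"x": 5.58,"y": -4.02,"z": -0.2,"ax": 0,"ay": 0,"az": -4.3,"hand": 45},
    {"x": 5.58,"y": -4.02,"z": -0.2,"ax": 0,"ay": 0,"az": -4.3,"hand": 45},
    {"x": 5.58,"y": -4.02,"z": -0.2,"ax": 0,"ay": 0,"az": -4.3,"hand": 45}
  ],
  "grip_force": 40
}}

```text
clock: 1.1
eef_pos: [332.6, -176.9, 241.3]
tcp_rot: [-3.141, -0.001, 1.048]
contact_force: [-0.3, -0.4, 0.2]
opening: 0.526
grasp_force: 0.0
```

Call:
{"fn": "drive_tool", "kwargs": {
  "plan": [
    {"x": 7.6,"y": -0.66,"z": 0.8,"ax": 0,"ay": 0,"az": -6.38,"hand": 45},
    {"x": 7.6,"y": -0.66,"z": 0.8,"ax": 0,"ay": 0,"az": -6.38,"hand": 45},
    {"x": 7.6,"y": -0.66,"z": 0.8,"ax": 0,"ay": 0,"az": -6.38,"hand": 45},
    {"x": 7.6,"y": -0.66,"z": 0.8,"ax": 0,"ay": 0,"az": -6.38,"hand": 45},
    {"x": 7.6,"y": -0.66,"z": 0.8,"ax": 0,"ay": 0,"az": -6.38,"hand": 45},
    {"x": 7.6,"y": -0.66,"z": 0.8,"ax": 0,"ay": 0,"az": -6.38,"hand": 45},
    {"x": 7.6,"y": -0.66,"z": 0.8,"ax": 0,"ay": 0,"az": -6.38,"hand": 45},
    {"x": 7.6,"y": -0.66,"z": 0.8,"ax": 0,"ay": 0,"az": -6.38,"hand": 45}
  ],
  "grip_force": 40
}}

```text
clock: 1.9
eef_pos: [495.6, 166.1, 200.6]
tcp_rot: [3.141, -0.0, 1.712]
contact_force: [1.4, -0.8, -0.4]
opening: 0.527
grasp_force: 0.0
```

Call:
{"fn": "drive_tool", "kwargs": {
  "plan": [
    {"x": 0,"y": 0,"z": 0,"ax": 0,"ay": 0,"az": 0,"hand": 45},
    {"x": 0,"y": 0,"z": 2.5,"ax": 0,"ay": 0,"az": 0,"hand": 45},
    {"x": 0,"y": 0,"z": 2.5,"ax": 0,"ay": 0,"az": 0,"hand": 45},
    {"x": 0,"y": 0,"z": 2.5,"ax": 0,"ay": 0,"az": 0,"hand": 45},
    {"x": 0,"y": 0,"z": 2.5,"ax": 0,"ay": 0,"az": 0,"hand": 45},
    {"x": 0,"y": 0,"z": 2.5,"ax": 0,"ay": 0,"az": 0,"hand": 45}
  ],
  "grip_force": 40
}}

```text
clock: 2.5
eef_pos: [494.6, 163.0, 76.6]
tcp_rot: [-3.141, 0.0, 1.71]
contact_force: [-0.0, -0.2, 0.0]
opening: 0.527
grasp_force: 0.0
```

Call:
{"fn": "drive_tool", "kwargs": {
  "plan": [
    {"x": 0,"y": -0.06,"z": 0.04,"ax": 0,"ay": 0,"az": 0.05,"hand": 30},
    {"x": 0,"y": -0.06,"z": 0.04,"ax": 0,"ay": 0,"az": 0.05,"hand": 20},
    {"x": 0,"y": -0.06,"z": 0.04,"ax": 0,"ay": 0,"az": 0.05,"hand": 10},
    {"x": 0,"y": -0.06,"z": 0.04,"ax": 0,"ay": 0,"az": 0.05,"hand": 10},
    {"x": 0,"y": -0.06,"z": 0.04,"ax": 0,"ay": 0,"az": 0.05,"hand": 10}
  ],
  "grip_force": 40
}}

```text
clock: 3.0
eef_pos: [492.5, 163.3, 75.2]
tcp_rot: [3.139, 0.0, 1.706]
contact_force: [1.7, -3.9, 6.2]
opening: 0.174
grasp_force: 43.8
```

```bash
python3 - <<'E'
from h import *
s=monitor.sense(); print(s['eef_pos'],s['tcp_rot'],s['grasp_force'],s['contact_force'])
im=imaging.grab_frame('top')
for c,a,m in blobs(im,(0,60,30),(15,255,120),20,(172,200,212,218)): L=line(m,'top',93); print(c,a,L)
R=Ro.from_euler('xyz',s['tcp_rot']);y=np.degrees(s['tcp_rot'][2]);p=s['eef_pos']
c=np.array([472.5,294.4]);d=p[:2]-c;r0=np.linalg.norm(d);a0=np.degrees(np.arctan2(d[1],d[0]));print(r0,a0)
swing(c,r0,p[2],a0,-10,y,24)
E
```

```text
[492.51893269 163.32414636  75.18928564] [3.13942933e+00 1.29757975e-04 1.70619251e+00] 43.76558840274811 [ 1.70478861 -3.85923654  6.16145964]
132.59576566517828 -81.31644110838641
-78.3 [0.01 0.14 0.  ] [ 0.   0.  -0.5]
-75.4 [0.02 0.27 0.  ] [ 0.    0.   -0.99]
-72.4 [0.04 0.41 0.  ] [ 0.    0.   -1.49]
-69.4 [0.07 0.55 0.  ] [ 0.    0.   -1.98]
-66.5 [0.1  0.68 0.  ] [-0.    0.   -2.48]
-63.5 [0.14 0.81 0.  ] [ 0.    0.   -2.97]
-60.5 [0.19 0.94 0.  ] [ 0.    0.   -3.47]
-57.5 [0.24 1.06 0.  ] [-0.    0.   -3.96]
-54.6 [0.3  1.19 0.  ] [ 0.    0.   -4.46]
-51.6 [0.37 1.31 0.  ] [ 0.    0.   -4.95]
-48.6 [0.44 1.42 0.  ] [ 0.    0.   -5.45]
-45.7 [0.52 1.54 0.  ] [ 0.    0.   -5.94]
-42.7 [0.61 1.65 0.  ] [-0.    0.   -6.44]
-39.7 [0.7  1.75 0.  ] [ 0.    0.   -6.93]
-36.7 [0.79 1.85 0.  ] [-0.    0.   -7.43]
-33.8 [0.89 1.94 0.  ] [ 0.    0.   -7.92]
-30.8 [1.   2.03 0.  ] [ 0.    0.   -8.42]
-27.8 [1.11 2.11 0.  ] [ 0.    0.   -8.91]
-24.9 [1.22 2.19 0.  ] [ 0.    0.   -9.41]
-21.9 [1.34 2.26 0.  ] [ 0.   0.  -9.9]
-18.9 [1.46 2.33 0.  ] [  0.    0.  -10.4]
-15.9 [1.59 2.38 0.  ] [  0.    0.  -10.9]
-13.0 [1.71 2.44 0.  ] [ -0.     0.   -11.39]
-10.0 [1.84 2.48 0.  ] [  0.     0.   -11.89]
```

Call:
{"fn": "drive_tool", "kwargs": {
  "plan": [
    {"x": 0.01,"y": 0.14,"z": 0,"ax": 0,"ay": 0,"az": -0.5,"hand": 10},
    {"x": 0.02,"y": 0.27,"z": 0,"ax": 0,"ay": 0,"az": -1.0,"hand": 10},
    {"x": 0.04,"y": 0.41,"z": 0,"ax": 0,"ay": 0,"az": -1.5,"hand": 10},
    {"x": 0.07,"y": 0.55,"z": 0,"ax": 0,"ay": 0,"az": -2.0,"hand": 10},
    {"x": 0.1,"y": 0.68,"z": 0,"ax": 0,"ay": 0,"az": -2.48,"hand": 10},
    {"x": 0.14,"y": 0.81,"z": 0,"ax": 0,"ay": 0,"az": -2.97,"hand": 10},
    {"x": 0.19,"y": 0.94,"z": 0,"ax": 0,"ay": 0,"az": -3.47,"hand": 10},
    {"x": 0.24,"y": 1.06,"z": 0,"ax": 0,"ay": 0,"az": -3.96,"hand": 10}
  ],
  "grip_force": 40
}}

```text
clock: 3.85
eef_pos: [540.8, 181.5, 74.1]
tcp_rot: [-3.137, -0.0, 2.124]
contact_force: [-4.4, -5.3, 4.7]
opening: 0.173
grasp_force: 44.2
```

Call:
{"fn": "drive_tool", "kwargs": {
  "plan": [
    {"x": 0.01,"y": 0.14,"z": 0,"ax": 0,"ay": 0,"az": -0.5,"hand": 10},
    {"x": 0.02,"y": 0.27,"z": 0,"ax": 0,"ay": 0,"az": -1.0,"hand": 10},
    {"x": 0.04,"y": 0.41,"z": 0,"ax": 0,"ay": 0,"az": -1.5,"hand": 10},
    {"x": 0.07,"y": 0.55,"z": 0,"ax": 0,"ay": 0,"az": -2.0,"hand": 10},
    {"x": 0.1,"y": 0.68,"z": 0,"ax": 0,"ay": 0,"az": -2.48,"hand": 10},
    {"x": 0.14,"y": 0.81,"z": 0,"ax": 0,"ay": 0,"az": -2.97,"hand": 10},
    {"x": 0.19,"y": 0.94,"z": 0,"ax": 0,"ay": 0,"az": -3.47,"hand": 10},
    {"x": 0.24,"y": 1.06,"z": 0,"ax": 0,"ay": 0,"az": -3.96,"hand": 10}
  ],
  "grip_force": 40
}}

```text
clock: 4.65
eef_pos: [580.4, 219.4, 74.3]
tcp_rot: [-3.138, -0.001, 2.539]
contact_force: [-2.2, -5.6, 5.0]
opening: 0.175
grasp_force: 44.1
```

Call:
{"fn": "drive_tool", "kwargs": {
  "plan": [
    {"x": 0.01,"y": 0.14,"z": 0,"ax": 0,"ay": 0,"az": -0.5,"hand": 10},
    {"x": 0.02,"y": 0.27,"z": 0,"ax": 0,"ay": 0,"az": -1.0,"hand": 10},
    {"x": 0.04,"y": 0.41,"z": 0,"ax": 0,"ay": 0,"az": -1.5,"hand": 10},
    {"x": 0.07,"y": 0.55,"z": 0,"ax": 0,"ay": 0,"az": -2.0,"hand": 10},
    {"x": 0.1,"y": 0.68,"z": 0,"ax": 0,"ay": 0,"az": -2.48,"hand": 10},
    {"x": 0.14,"y": 0.81,"z": 0,"ax": 0,"ay": 0,"az": -2.97,"hand": 10},
    {"x": 0.19,"y": 0.94,"z": 0,"ax": 0,"ay": 0,"az": -3.47,"hand": 10},
    {"x": 0.24,"y": 1.06,"z": 0,"ax": 0,"ay": 0,"az": -3.96,"hand": 10}
  ],
  "grip_force": 40
}}

```text
clock: 5.45
eef_pos: [601.6, 269.9, 74.6]
tcp_rot: [-3.14, -0.0, 2.954]
contact_force: [0.4, -6.1, 4.8]
opening: 0.17
grasp_force: 44.0
```

```bash
python3 - <<'E'
from h import *
im=imaging.grab_frame('top')
for c,a,m in blobs(im,(0,60,30),(15,255,120),20,(90,110,200,240)): L=line(m,'top',93); print(c,a,L)
cv2.imwrite('pics/t2.png',cv2.resize(im[100:260,80:290,::-1],None,fx=3,fy=3,interpolation=cv2.INTER_CUBIC))
E
```

```text
[ 97.0429989  174.06174201] 907 (array([599.06090721, 455.88329713]), np.float64(178.2144538004986), ((597.2490234375, 421.05462646484375), (139.87716674804688, 383.6207275390625), 89.95762634277344))
[176.51086957 113.51086957] 92 (array([787.26810385, 227.82702361]), np.float64(90.03350352555269), ((785.6908569335938, 227.88787841796875), (136.76808166503906, 6.451403617858887), 89.95771026611328))
```

View pics/t2.png

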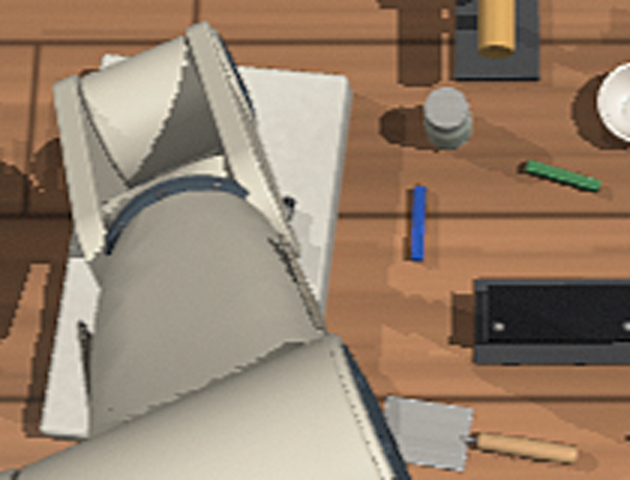

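Call:
{"fn": "drive_tool", "kwargs": {
  "plan": [
    {"x": 0,"y": 0,"z": 0,"ax": 0,"ay": 0,"az": 0,"hand": 18},
    {"x": 0,"y": 0,"z": 0,"ax": 0,"ay": 0,"az": 0,"hand": 25},
    {"x": 0,"y": 0,"z": 0,"ax": 0,"ay": 0,"az": 0,"hand": 32},
    {"x": 0,"y": 0,"z": -1,"ax": 0,"ay": 0,"az": 0,"hand": 32},
    {"x": 0,"y": 0,"z": -2,"ax": 0,"ay": 0,"az": 0,"hand": 32},
    {"x": 0,"y": 0,"z": -3,"ax": 0,"ay": 0,"az": 0,"hand": 50},
    {"x": 0,"y": 0,"z": -3,"ax": 0,"ay": 0,"az": 0,"hand": 80},
    {"x": 0,"y": 0,"z": -3,"ax": 0,"ay": 0,"az": 0,"hand": 80}
  ],
  "grip_force": 40
}}

```text
clock: 6.3
eef_pos: [602.2, 271.0, 225.8]
tcp_rot: [3.14, 0.002, 2.949]
contact_force: [-0.4, 0.2, -0.6]
opening: 0.868
grasp_force: 0.0
```

```bash
cat >> h.py <<'E'
def tilt(t,yaw=90.3): return Ro.from_euler('x',t,degrees=True)*down(yaw)   # t: about world x, + = fingers toward +y
def tcp(g,R): return np.array(g)+19*R.as_matrix()[:,2]   # TCP from wanted grasp point
E
python3 - <<'E'
from h import *
for p in [((570/6+225),185+129/6),((602/6+225),185+129/6),((635/6+225),185+129/6),((668/6+225),185+129/6),(322.7,198),(322.7,215.3)]: print(cast('top',p,40))
print(monitor.sense()['qpos'])
R=tilt(-30); g=(515.5,-47+35,46)
b=R.as_matrix()[:,2]
plan([((530,130,230),down(120)),(tcp(g,R)-120*b,R),(tcp(g,R),R)])
E
```

```text
[ 510.20650492 -206.40663426   40.        ]
[ 510.2076352  -222.48696518   40.        ]
[ 510.2088007  -239.06834439   40.        ]
[ 510.2099661  -255.64823926   40.        ]
[ 536.39940986 -215.39482152   40.        ]
[ 483.30661723 -213.67722246   40.        ]
[ 4.20446294e-01  4.10824773e-01  1.55996388e+00  2.97357678e-04
  1.16781091e+00 -9.58311938e-01]
xyz [ 0.88 -3.04 -0.09] a [0.03 0.01 8.16] n>=5.7
xyz [-1.44 -1.17  1.93] a [ 1.32 -4.88  4.84] n>=4.9
xyz [-0.  -0.   2.4] a [0. 0. 0.] n>=2.4
```

Call:
{"fn": "drive_tool", "kwargs": {
  "plan": [
    {"x": 0.88,"y": -3.04,"z": -0.1,"ax": 0,"ay": 0,"az": 8.16,"hand": 80},
    {"x": 0.88,"y": -3.04,"z": -0.1,"ax": 0,"ay": 0,"az": 8.16,"hand": 80},
    {"x": 0.88,"y": -3.04,"z": -0.1,"ax": 0,"ay": 0,"az": 8.16,"hand": 80},
    {"x": 0.88,"y": -3.04,"z": -0.1,"ax": 0,"ay": 0,"az": 8.16,"hand": 80},
    {"x": 0.88,"y": -3.04,"z": -0.1,"ax": 0,"ay": 0,"az": 8.16,"hand": 80},
    {"x": 0.88,"y": -3.04,"z": -0.1,"ax": 0,"ay": 0,"az": 8.16,"hand": 80},
    {"x": 0.88,"y": -3.04,"z": -0.1,"ax": 0,"ay": 0,"az": 8.16,"hand": 80},
    {"x": 0.88,"y": -3.04,"z": -0.1,"ax": 0,"ay": 0,"az": 8.16,"hand": 80}
  ],
  "grip_force": 60
}}

```text
clock: 7.1
eef_pos: [528.8, 129.7, 228.0]
tcp_rot: [-3.139, -0.001, 2.099]
contact_force: [0.1, 0.3, -0.3]
opening: 0.938
grasp_force: 0.0
```

Call:
{"fn": "drive_tool", "kwargs": {
  "plan": [
    {"x": -1.44,"y": -1.17,"z": 1.93,"ax": 1.32,"ay": -4.88,"az": 4.84,"hand": 80},
    {"x": -1.44,"y": -1.17,"z": 1.93,"ax": 1.32,"ay": -4.88,"az": 4.84,"hand": 80},
    {"x": -1.44,"y": -1.17,"z": 1.93,"ax": 1.32,"ay": -4.88,"az": 4.84,"hand": 80},
    {"x": -1.44,"y": -1.17,"z": 1.93,"ax": 1.32,"ay": -4.88,"az": 4.84,"hand": 80},
    {"x": -1.44,"y": -1.17,"z": 1.93,"ax": 1.32,"ay": -4.88,"az": 4.84,"hand": 80},
    {"x": -1.44,"y": -1.17,"z": 1.93,"ax": 1.32,"ay": -4.88,"az": 4.84,"hand": 80},
    {"x": -1.44,"y": -1.17,"z": 1.93,"ax": 1.32,"ay": -4.88,"az": 4.84,"hand": 80},
    {"x": -1.44,"y": -1.17,"z": 1.93,"ax": 1.32,"ay": -4.88,"az": 4.84,"hand": 80}
  ],
  "grip_force": 60
}}

```text
clock: 7.9
eef_pos: [514.8, 38.1, 132.8]
tcp_rot: [-3.137, 0.522, 1.581]
contact_force: [0.2, 0.0, -0.5]
opening: 0.937
grasp_force: 0.0
```

```bash
python3 - <<'E'
from h import *
R=tilt(-30); g=(515.5,-47+35,46)
plan([(tcp(g,R),R)])
print(monitor.sense()['qpos'])
im=imaging.grab_frame('top')
for c,a,m in blobs(im,(0,60,30),(15,255,120),20,(120,150,180,212)): L=line(m,'top',93); print(c,a,L)
cv2.imwrite('pics/t3.png',cv2.resize(im[100:260,80:360,::-1],None,fx=2.8,fy=2.8,interpolation=cv2.INTER_CUBIC))
E
```

```text
xyz [-0.    0.01  2.38] a [ 0.01 -0.02  0.03] n>=2.4
[ 0.38281247  0.42698021  1.89825112 -0.54733925  1.09438222  0.69824485]
```

View pics/t3.png

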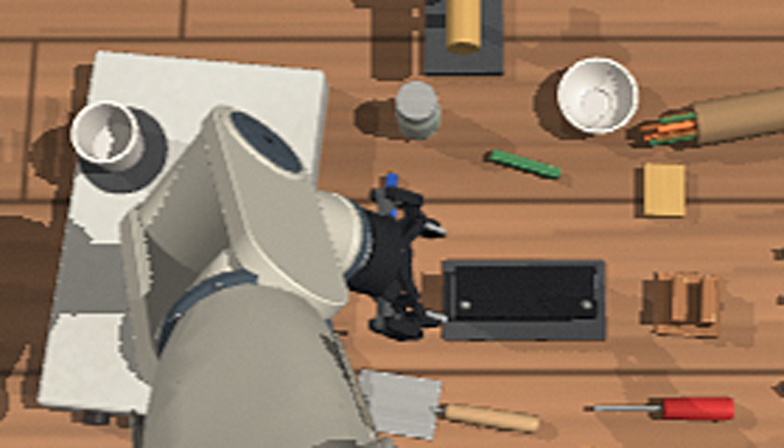

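Call:
{"fn": "drive_tool", "kwargs": {
  "plan": [
    {"x": 0,"y": 0.01,"z": 1.0,"ax": 0,"ay": 0,"az": 0,"hand": 80},
    {"x": 0,"y": 0.01,"z": 1.8,"ax": 0,"ay": 0,"az": 0,"hand": 80},
    {"x": 0,"y": 0.01,"z": 2.2,"ax": 0,"ay": 0,"az": 0,"hand": 80},
    {"x": 0,"y": 0.01,"z": 2.38,"ax": 0,"ay": 0,"az": 0,"hand": 80},
    {"x": 0,"y": 0.01,"z": 2.38,"ax": 0,"ay": 0,"az": 0,"hand": 80},
    {"x": 0,"y": 0.01,"z": 2.38,"ax": 0,"ay": 0,"az": 0,"hand": 80}
  ],
  "grip_force": 60
}}

```text
clock: 8.55
eef_pos: [516.3, -21.0, 30.7]
tcp_rot: [-3.141, 0.523, 1.577]
contact_force: [-0.1, 0.5, 0.3]
opening: 0.939
grasp_force: 0.0
```

Call:
{"fn": "drive_tool", "kwargs": {
  "plan": [
    {"x": 0,"y": 0,"z": 0,"ax": 0,"ay": 0,"az": 0,"hand": 66},
    {"x": 0,"y": 0,"z": 0,"ax": 0,"ay": 0,"az": 0,"hand": 60},
    {"x": 0,"y": 0,"z": 0,"ax": 0,"ay": 0,"az": 0,"hand": 57}
  ],
  "grip_force": 20
}}

```text
clock: 8.85
eef_pos: [516.4, -20.6, 30.4]
tcp_rot: [-3.141, 0.523, 1.577]
contact_force: [1.5, 0.6, 1.6]
opening: 0.668
grasp_force: 0.7
```

```bash
python3 - <<'E'
from h import *
s=monitor.sense(); print(s)
im=imaging.grab_frame('scene')
cv2.imwrite('pics/s4.png',cv2.resize(im[110:260,140:340,::-1],None,fx=4,fy=4,interpolation=cv2.INTER_CUBIC))
E
```

```text
{'clock': 8.85, 'qpos': array([ 0.28129018,  0.57687745,  1.97287958, -0.67830223,  0.87239624,
        0.79302894]), 'qvel': array([-0.00281455,  0.00463915, -0.00357018, -0.00300014, -0.00194504,
        0.00169647]), 'joint_efforts': array([-2.48688972e-01, -5.80939436e+01, -1.61878574e+01, -1.31067831e+00,
        2.39354789e+00, -7.89976650e-03]), 'eef_pos': array([516.41298821, -20.64659931,  30.4117084 ]), 'tcp_rot': array([-3.14089679,  0.52300929,  1.57731434]), 'contact_force': array([1.46932464, 0.55681726, 1.637109  ]), 'wrist_torque': array([ 0.22977674, -0.26361872,  0.12734747]), 'grasp_force': 0.6569064594805241, 'opening': 0.6683361446346574}
```

View pics/s4.png

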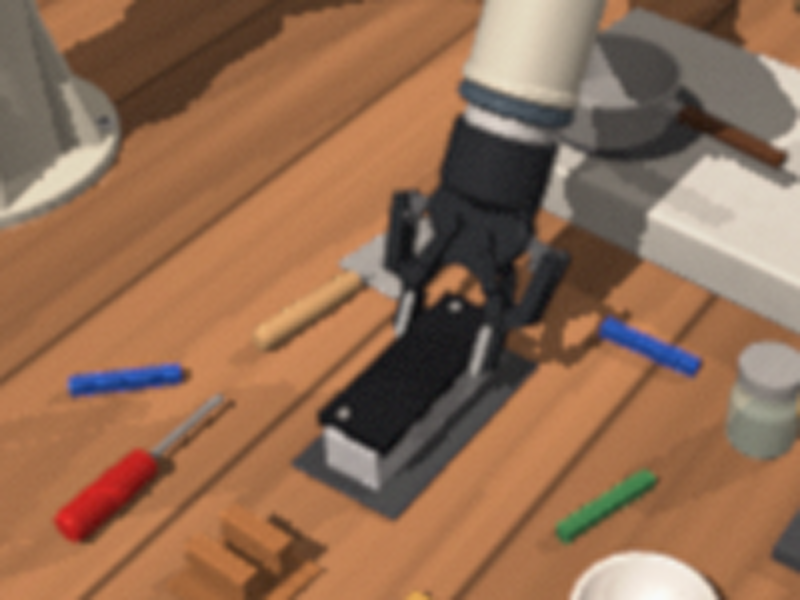

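Call:
{"fn": "drive_tool", "kwargs": {
  "plan": [
    {"x": 0,"y": 0,"z": 0,"ax": 0,"ay": 0,"az": 0,"hand": 54},
    {"x": 0,"y": 0,"z": 0,"ax": 0,"ay": 0,"az": 0,"hand": 50},
    {"x": 0,"y": 0,"z": 0,"ax": 0,"ay": 0,"az": 0,"hand": 50},
    {"x": 0,"y": 0,"z": 0,"ax": 0,"ay": 0,"az": 0,"hand": 50}
  ],
  "grip_force": 90
}}

```text
clock: 9.3
eef_pos: [516.4, -20.5, 30.7]
tcp_rot: [-3.141, 0.523, 1.577]
contact_force: [-2.1, 5.7, 11.0]
opening: 0.633
grasp_force: 92.3
```

```bash
python3 - <<'E'
from h import *
s=monitor.sense(); print(s['eef_pos'],s['tcp_rot'],s['contact_force'],s['opening'],s['grasp_force'])
p=s['eef_pos'];R=Ro.from_euler('xyz',s['tcp_rot'])
X=lambda t:Ro.from_euler('x',t,degrees=True)
# plate centre now, in tool frame
seat=np.array([p[0],-47.4,46.])
off=R.inv().apply(seat-p); print('off',off)
def pose(c,t): Q=X(t)*R; return (np.array(c)-Q.apply(off),Q)
up=np.array([p[0],-47.4,46+15.]); 
plan([pose(up,0),pose((p[0],-60,200),0),pose((510.3,-180,230),45),pose((510.3,-231,200),84)])
E
```

```text
[516.41929824 -20.48900108  30.72710934] [-3.14090334  0.52325997  1.57708777] [-2.14450187  5.68185599 10.95162503] 0.6327499839453634 92.34014198184013
off [-30.94166843  -0.16915762   0.21815542]
xyz [-0.15 -0.   -0.26] a [0. 0. 0.] n>=0.3
xyz [-1.61 -0.   -2.28] a [0. 0. 0.] n>=2.8
xyz [-2.56 -0.14  0.24] a [-0.04  7.5   0.02] n>=5.2
xyz [-1.28 -0.01 -0.07] a [-0.04  6.5   0.02] n>=4.5
```

Call:
{"fn": "drive_tool", "kwargs": {
  "plan": [
    {"x": -0.15,"y": 0,"z": -0.26,"ax": 0,"ay": 0,"az": 0,"hand": 50},
    {"x": -0.3,"y": 0,"z": -0.52,"ax": 0,"ay": 0,"az": 0,"hand": 50},
    {"x": -1.0,"y": 0,"z": -1.5,"ax": 0,"ay": 0,"az": 0,"hand": 50},
    {"x": -1.76,"y": 0,"z": -2.54,"ax": 0,"ay": 0,"az": 0,"hand": 50},
    {"x": -1.76,"y": 0,"z": -2.54,"ax": 0,"ay": 0,"az": 0,"hand": 50},
    {"x": -1.76,"y": 0,"z": -2.54,"ax": 0,"ay": 0,"az": 0,"hand": 50}
  ],
  "grip_force": 90
}}

```text
clock: 9.9
eef_pos: [517.7, -33.9, 188.3]
tcp_rot: [3.137, 0.522, 1.573]
contact_force: [0.1, -0.8, -2.2]
opening: 0.634
grasp_force: 96.2
```

Call:
{"fn": "drive_tool", "kwargs": {
  "plan": [
    {"x": -2.56,"y": -0.14,"z": 0.24,"ax": 0,"ay": 7.5,"az": 0,"hand": 50},
    {"x": -2.56,"y": -0.14,"z": 0.24,"ax": 0,"ay": 7.5,"az": 0,"hand": 50},
    {"x": -2.56,"y": -0.14,"z": 0.24,"ax": 0,"ay": 7.5,"az": 0,"hand": 50},
    {"x": -2.56,"y": -0.14,"z": 0.24,"ax": 0,"ay": 7.5,"az": 0,"hand": 50},
    {"x": -2.56,"y": -0.14,"z": 0.24,"ax": 0,"ay": 7.5,"az": 0,"hand": 50},
    {"x": -2.56,"y": -0.14,"z": 0.24,"ax": 0,"ay": 7.5,"az": 0,"hand": 50},
    {"x": -2.56,"y": -0.14,"z": 0.24,"ax": 0,"ay": 7.5,"az": 0,"hand": 50},
    {"x": -2.56,"y": -0.14,"z": 0.24,"ax": 0,"ay": 7.5,"az": 0,"hand": 50}
  ],
  "grip_force": 90
}}

```text
clock: 10.7
eef_pos: [508.7, -151.3, 236.2]
tcp_rot: [-3.136, -0.261, 1.573]
contact_force: [0.0, -0.0, -1.7]
opening: 0.632
grasp_force: 96.1
```

Call:
{"fn": "drive_tool", "kwargs": {
  "plan": [
    {"x": -1.28,"y": -0.01,"z": -0.07,"ax": -0.04,"ay": 6.5,"az": 0.02,"hand": 50},
    {"x": -1.28,"y": -0.01,"z": -0.07,"ax": -0.04,"ay": 6.5,"az": 0.02,"hand": 50},
    {"x": -1.28,"y": -0.01,"z": -0.07,"ax": -0.04,"ay": 6.5,"az": 0.02,"hand": 50},
    {"x": -1.28,"y": -0.01,"z": -0.07,"ax": -0.04,"ay": 6.5,"az": 0.02,"hand": 50},
    {"x": -1.28,"y": -0.01,"z": -0.07,"ax": -0.04,"ay": 6.5,"az": 0.02,"hand": 50},
    {"x": -1.28,"y": -0.01,"z": -0.07,"ax": -0.04,"ay": 6.5,"az": 0.02,"hand": 50},
    {"x": -1.28,"y": -0.01,"z": -0.07,"ax": -0.04,"ay": 6.5,"az": 0.02,"hand": 50},
    {"x": -1.28,"y": -0.01,"z": -0.07,"ax": -0.04,"ay": 6.5,"az": 0.02,"hand": 50}
  ],
  "grip_force": 90
}}

```text
clock: 11.5
eef_pos: [509.9, -212.5, 224.9]
tcp_rot: [3.141, -0.939, 1.574]
contact_force: [0.8, 0.0, -1.0]
opening: 0.638
grasp_force: 96.2
```

```bash
python3 - <<'E'
from h import *
s=monitor.sense(); print(s['eef_pos'],s['tcp_rot'],s['contact_force'],s['opening'],s['qpos'])
p=s['eef_pos'];R=Ro.from_euler('xyz',s['tcp_rot'])
off=np.array([-30.94,-.17,.22]);print('centre',p+R.apply(off)); print((R*Ro.from_euler('xyz',[-3.1409,.52326,1.57709]).inv()).as_euler('xyz',degrees=True))
for n in('top','scene'):
  im=imaging.grab_frame(n);cv2.imwrite(f'raw_{n}5.png',im[:,:,::-1])
  a=im[130:260,260:400] if n=='top' else im[130:320,100:300]
  cv2.imwrite(f'pics/{n}5.png',cv2.resize(a[:,:,::-1],(560,520),interpolation=cv2.INTER_CUBIC))
a=cv2.imread('pics/top5.png');b=cv2.imread('pics/scene5.png');cv2.imwrite('pics/c5.png',cv2.resize(np.hstack([a,b]),(800,372)))
E
```

```text
[ 509.9183205  -212.46080836  224.85151055] [ 3.1414627  -0.93884404  1.57426838] [ 0.76457294  0.00107272 -1.04555831] 0.6378683674188602 [-0.76566046  0.62478887  1.54627891  0.62457573  1.70048965 -0.92986292]
centre [ 509.81119199 -230.56067091  199.75680197]
[83.77229644  0.33063102  0.12178649]
```

View pics/c5.png

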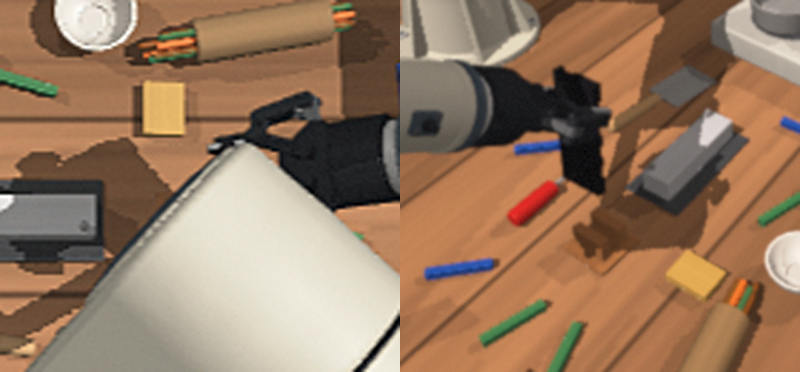

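```bash
cat >> h.py <<'E'
def cplan(off,targets,start=None):
    "targets: (plate centre, rotation about world x to add to the first)"
    s=monitor.sense(); p,R=s['eef_pos'],Ro.from_euler('xyz',s['tcp_rot'])
    out=[]
    for c,t in targets:
        Q=Ro.from_euler('x',t,degrees=True)*R; out.append((np.array(c)-Q.apply(off),Q))
    plan(out)
E
python3 - <<'E'
from h import *
off=np.array([-30.94,-.17,.22])
cplan(off,[((510.3,-227.7,125),3.2),((510.3,-227.7,95),3.2),((510.3,-227.7,80),3.2)])
E
```

```text
xyz [-1.18  0.01  0.9 ] a [-0.    0.53 -0.  ] n>=1.5
xyz [-0.5  -0.    0.33] a [0. 0. 0.] n>=0.6
xyz [-0.25 -0.    0.16] a [0. 0. 0.] n>=0.3
```

Call:
{"fn": "drive_tool", "kwargs": {
  "plan": [
    {"x": -0.6,"y": 0.01,"z": 0.45,"ax": 0,"ay": 0.53,"az": 0,"hand": 50},
    {"x": -1.18,"y": 0.01,"z": 0.9,"ax": 0,"ay": 0.53,"az": 0,"hand": 50},
    {"x": -1.18,"y": 0.01,"z": 0.9,"ax": 0,"ay": 0.53,"az": 0,"hand": 50},
    {"x": -1.18,"y": 0.01,"z": 0.9,"ax": 0,"ay": 0.53,"az": 0,"hand": 50}
  ],
  "grip_force": 90
}}

```text
clock: 12.0
eef_pos: [510.2, -211.5, 151.1]
tcp_rot: [-3.141, -0.998, 1.572]
contact_force: [0.5, -1.0, 0.1]
opening: 0.636
grasp_force: 96.1
```

```bash
python3 - <<'E'
from h import *
off=np.array([-30.94,-.17,.22])
s=monitor.sense();p=s['eef_pos'];R=Ro.from_euler('xyz',s['tcp_rot']);c=p+R.apply(off);print(c,s['contact_force']);print((R*Ro.from_euler('xyz',[-3.1409,.52326,1.57709]).inv()).as_euler('xyz',degrees=True))
cplan(off,[((510.3,-227.7,95),0),((510.3,-227.7,80),0)])
im=imaging.grab_frame('scene');cv2.imwrite('raw_s6.png',im[:,:,::-1])
cv2.imwrite('pics/s6.png',cv2.resize(im[150:290,130:270,::-1],(600,600),interpolation=cv2.INTER_CUBIC))
E
```

```text
[ 510.09628939 -228.05742669  125.01209837] [ 0.49047627 -1.02174845  0.05427548]
[8.71685937e+01 3.51233654e-01 5.26536111e-02]
xyz [-0.5   0.    0.33] a [0. 0. 0.] n>=0.6
xyz [-0.25  0.    0.16] a [0. 0. 0.] n>=0.3
```

View pics/s6.png

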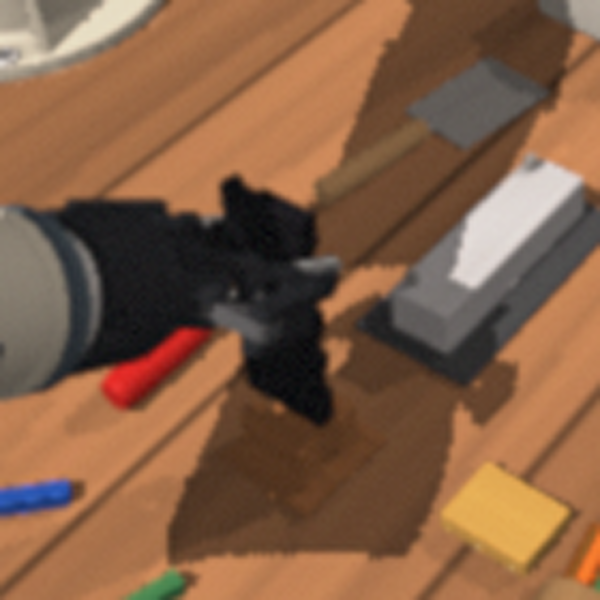

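Call:
{"fn": "drive_tool", "kwargs": {
  "plan": [
    {"x": -0.17,"y": 0,"z": 0.11,"ax": 0,"ay": 0,"az": 0,"hand": 50},
    {"x": -0.34,"y": 0,"z": 0.22,"ax": 0,"ay": 0,"az": 0,"hand": 50},
    {"x": -0.5,"y": 0,"z": 0.33,"ax": 0,"ay": 0,"az": 0,"hand": 50},
    {"x": -0.5,"y": 0,"z": 0.33,"ax": 0,"ay": 0,"az": 0,"hand": 50}
  ],
  "grip_force": 90
}}

```text
clock: 12.45
eef_pos: [513.1, -210.2, 130.7]
tcp_rot: [3.123, -1.01, 1.588]
contact_force: [1.3, 0.8, 54.4]
opening: 0.636
grasp_force: 93.1
```

Call:
{"fn": "drive_tool", "kwargs": {
  "plan": [
    {"x": -0.05,"y": 0,"z": 0.03,"ax": 0,"ay": 0,"az": 0,"hand": 50},
    {"x": -0.1,"y": 0,"z": 0.065,"ax": 0,"ay": 0,"az": 0,"hand": 50},
    {"x": -0.15,"y": 0,"z": 0.1,"ax": 0,"ay": 0,"az": 0,"hand": 50},
    {"x": -0.15,"y": 0,"z": 0.1,"ax": 0,"ay": 0,"az": 0,"hand": 50}
  ],
  "grip_force": 90
}}

```text
clock: 12.85
eef_pos: [513.9, -209.7, 124.1]
tcp_rot: [3.119, -1.012, 1.591]
contact_force: [2.9, 3.0, 65.5]
opening: 0.638
grasp_force: 90.7
```

Call:
{"fn": "drive_tool", "kwargs": {
  "plan": [
    {"x": 0.2,"y": 0,"z": -0.13,"ax": 0,"ay": 0,"az": 0,"hand": 50},
    {"x": 0.2,"y": 0,"z": -0.13,"ax": 0,"ay": 0,"az": 0,"hand": 50}
  ],
  "grip_force": 90
}}

```text
clock: 13.05
eef_pos: [511.1, -212.3, 125.4]
tcp_rot: [3.135, -0.995, 1.578]
contact_force: [1.8, 0.0, 8.6]
opening: 0.632
grasp_force: 94.6
```

```bash
python3 - <<'E'
from h import *
s=monitor.sense();print(s['eef_pos'],s['tcp_rot'],s['contact_force'],s['wrist_torque'])
im=imaging.grab_frame('scene');cv2.imwrite('raw_s7.png',im[:,:,::-1])
a=cv2.resize(im[160:260,150:250,::-1],(600,600),interpolation=cv2.INTER_CUBIC)
cv2.imwrite('pics/s7.png',cv2.convertScaleAbs(a,alpha=2.2))
E
```

```text
[ 511.11116642 -212.31445918  125.36795955] [ 3.13480149 -0.99469198  1.57777825] [1.78025324 0.03239038 8.58602043] [ 0.89152666 -0.46885987 -0.15128828]
```

View pics/s7.png

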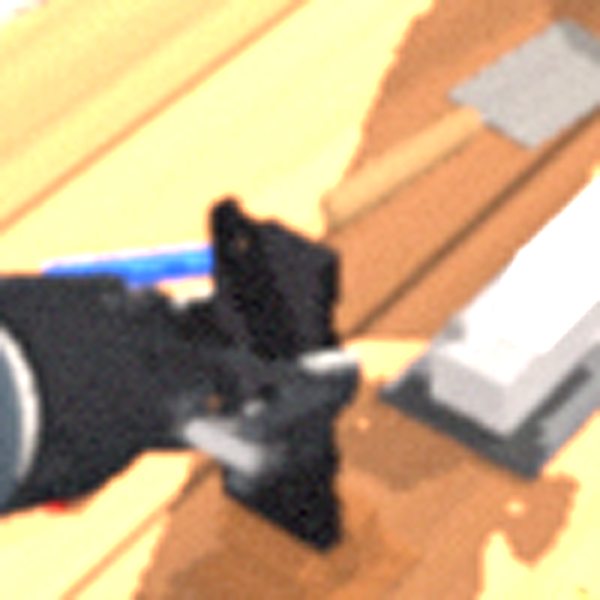

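```bash
python3 - <<'E'
import cv2,numpy as np
a=cv2.imread('raw_top0.png')[188:228,304:344];b=cv2.imread('raw_scene0.png')[230:270,180:220]
cv2.imwrite('pics/c8.png',np.hstack([cv2.resize(i,(400,400),interpolation=cv2.INTER_NEAREST) for i in(a,b)]))
E
```

```text
(no output)
```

View pics/c8.png

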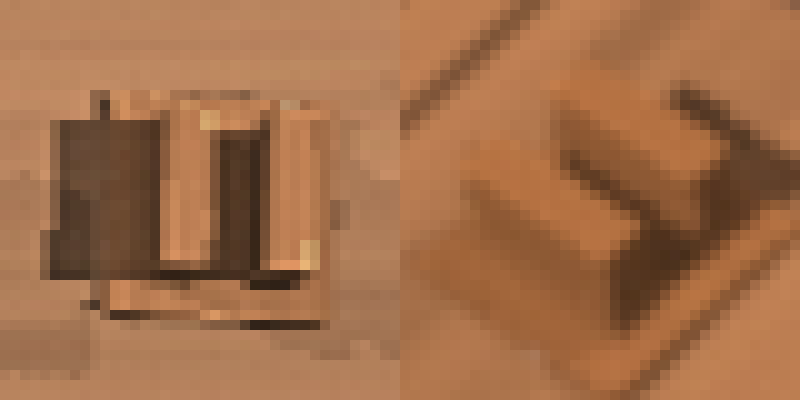

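```bash
python3 - <<'E'
from h import *
print('foot',cast('top',(324.85,208),6)[1]); print('rails',cast('top',(327.8,208),40)[1],cast('top',(327.65,208),40)[1])
print('y range rails', cast('top',(327,188+10.7-.5),40)[0],cast('top',(327,188+26.5-.5),40)[0])
for p in [(199.3,245.3),(203.5,241.5),(195.1,249.1)]: print('scene',cast('scene',p,40))
im=cv2.imread('raw_top0.png')[:,:,::-1].copy()
for y in range(200,214,3): print(im[y,304:340].sum(1))
E
```

```text
foot -226.32985099238638
rails -229.7641423283332 -229.3122338817296
y range rails 535.7807586861165 487.26850606607184
scene [ 514.96001543 -228.31773515   40.        ]
scene [ 515.58670853 -213.2161265    40.        ]
scene [ 514.34581879 -243.11821272   40.        ]
[395 398 391 399 408 301 200 211 222 214 211 222 224 209 192 170 255 360
 395 388 491 467 419 436 417 349 219 329 409 396 399 333 343 380 363 363]
[404 405 407 412 432 317 208 229 227 225 220 229 215 213 201 171 289 385
 402 398 392 267 163 175 163 135 201 362 404 397 409 381 340 368 374 409]
[375 370 377 372 401 286 203 240 245 242 224 223 217 203 188 165 349 420
 397 413 391 262 159 187 166 135 202 369 409 392 412 380 338 375 387 378]
[377 379 378 382 395 288 171 186 183 227 235 235 227 209 193 167 374 427
 395 406 421 296 152 180 180 126 230 377 408 402 415 387 342 302 343 392]
[388 384 392 410 295 179 193 197 195 223 248 231 236 210 193 164 378 438
 397 414 353 217 164 174 166 118 254 385 407 391 484 431 322 369 393 392]
```

```bash
cat >> h.py <<'E'
def proj(cam,P):
    c=info(cam); q=c['mtx']@(c['R']@np.array(P,float)+c['t']); return q[:2]/q[2]
E
python3 - <<'E'
from h import *
def plate(c,th,yaw=0):
    t=np.radians(th); u=np.array([0,np.sin(t),np.cos(t)]); n=np.array([0,np.cos(t),-np.sin(t)]); w=np.array([1,0,0])
    return {(i,j,k):np.array(c)+76*i*u+6*j*n+28*k*w for i in(1,-1) for j in (1,-1) for k in(1,-1)}
for nm,c,th,org,sc in [('s6',(510.1,-228.06,125),2.83,(130,150),600/140),('s7',(511,-228,116.3),2.83,(150,160),6.),('s7',(511,-228,116.3),0,(150,160),6.),('s7',(511,-228,116.3),-3,(150,160),6.)]:
    print(nm,th,{k:np.round((proj('scene',v)-org+.5)*sc-.5).astype(int).tolist() for k,v in plate(c,th).items()})
E
```

```text
s6 2.83 {(1, 1, 1): [311, 213], (1, 1, -1): [230, 172], (1, -1, 1): [295, 226], (1, -1, -1): [213, 184], (-1, 1, 1): [331, 415], (-1, 1, -1): [257, 373], (-1, -1, 1): [317, 428], (-1, -1, -1): [243, 385]}
s7 2.83 {(1, 1, 1): [320, 256], (1, 1, -1): [207, 199], (1, -1, 1): [298, 274], (1, -1, -1): [184, 215], (-1, 1, 1): [347, 536], (-1, 1, -1): [245, 477], (-1, -1, 1): [328, 554], (-1, -1, -1): [225, 494]}
s7 0 {(1, 1, 1): [314, 262], (1, 1, -1): [200, 203], (1, -1, 1): [292, 281], (1, -1, -1): [177, 222], (-1, 1, 1): [353, 530], (-1, 1, -1): [251, 471], (-1, -1, 1): [334, 549], (-1, -1, -1): [231, 489]}
s7 -3 {(1, 1, 1): [306, 268], (1, 1, -1): [192, 209], (1, -1, 1): [284, 288], (1, -1, -1): [170, 228], (-1, 1, 1): [359, 523], (-1, 1, -1): [257, 464], (-1, -1, 1): [340, 543], (-1, -1, -1): [238, 483]}
```

Call:
{"fn": "drive_tool", "kwargs": {
  "plan": [
    {"x": 0.34,"y": 0,"z": -0.22,"ax": 0,"ay": 0,"az": 0,"hand": 50},
    {"x": 0.34,"y": 0,"z": -0.22,"ax": 0,"ay": 0,"az": 0,"hand": 50},
    {"x": 0.34,"y": 0,"z": -0.22,"ax": 0,"ay": 0,"az": 0,"hand": 50}
  ],
  "grip_force": 110
}}

```text
clock: 13.4
eef_pos: [510.1, -211.7, 143.1]
tcp_rot: [3.141, -0.997, 1.572]
contact_force: [0.1, -0.2, -2.8]
opening: 0.625
grasp_force: 114.8
```

```bash
python3 - <<'E'
from h import *
s=monitor.sense();print(s['eef_pos'],s['tcp_rot'],s['contact_force'],s['wrist_torque'])
im=imaging.grab_frame('scene');cv2.imwrite('raw_s8.png',im[:,:,::-1])
g=im.astype(int).sum(2)
for y in range(186,256,3): print(y,g[y,176:218])
E
```

```text
[ 510.05498725 -211.74002984  143.09493231] [ 3.14123354 -0.99665192  1.57225854] [ 0.08485407 -0.21062472 -2.76730142] [-0.62781241 -0.03587328 -0.00696521]
186 [412 415 417 410 407 398 397 395 359 284 229 239 305 384 403 410 404 406
 407 398 394 394 385 391 398 398 416 425 427 438 437 426 384 282 231 247
 249 268 288 293 287 293]
189 [405 397 395 394 391 398 363 211  71  53  42  54  84 161 255 326 355 330
 329 366 401 414 417 427 437 435 436 431 437 433 414 350 287 271 291 294
 297 297 290 282 267 251]
192 [390 401 403 408 412 405 377 249 102  40  48  48  45  50  56  64  90  72
  91  84 113 152 218 289 356 410 413 348 298 287 287 296 293 292 279 275
 255 242 222 217 217 238]
195 [413 404 409 402 409 406 379 258 110  50  46  56  57  59  48  38  58  78
  81  78  89  89  86  75  94 101 103 115 156 211 252 254 240 222 221 219
 215 225 233 237 236 238]
198 [406 407 409 409 404 394 381 301 155  63  41  31  35  55  52  38  38  68
  79  86  83  81  75  85  82  84  74  71  53  84 164 206 221 232 229 234
 232 235 236 230 234 232]
201 [365 376 376 368 386 401 380 319 176  73  61  50  59  34  
[... 2581 characters left out ...]
 [304 360 407 386 271 218 217 217 209 209 192 188 197 200 206 205 209 231
 256 266 229 186 159 150 129  96  71  67 116 156 183 197 206 211 199 185
 186 219 228 228 225 219]
249 [413 393 294 232 208 209 220 209 212 207 182 163 169 163 176 171 188 193
 202 205 205 210 203 195 182 184 174 167 167 167 164 166 163 173 183 185
 183 205 206 212 216 222]
252 [382 302 224 208 207 210 205 186 181 175 163 166 168 156 166 156 164 176
 166 172 176 185 197 205 208 208 201 200 172 172 169 164 166 166 174 181
 188 191 198 200 202 207]
255 [257 212 194 177 175 160 162 167 161 158 173 172 173 174 176 170 165 156
 156 160 162 171 181 197 200 191 183 178 175 168 160 170 154 167 182 190
 198 207 207 203 197 200]
```

```bash
cat >> h.py <<'E'
from scipy.optimize import least_squares
def pcorner(c,th,i,j,k):
    t=np.radians(th); return np.array(c)+76*i*np.array([0,np.sin(t),np.cos(t)])+6*j*np.array([0,np.cos(t),-np.sin(t)])+28*k*np.array([1,0,0])
def fitplate(obs,x,c0):
    f=lambda v:np.concatenate([proj('scene',pcorner((x,v[0],v[1]),v[2],*k))-o for k,o in obs.items()])
    s=least_squares(f,c0); return s.x,s.fun.round(1)
E
python3 - <<'E'
from h import *
print(fitplate({(1,1,1):(205.9,196.2),(-1,1,1):(206.2,244.5),(1,1,-1):(184.2,188)},510,(-228,135,5)))
print(fitplate({(1,1,1):(205.9,196.2),(-1,1,1):(206.2,244.5),(-1,-1,1):(203.5,247)},510,(-228,135,5)))
E
```

```text
(array([-223.75327266,  128.03259607,    5.15833135]), array([-1.6,  0.3,  0.7,  0.8,  1.1, -1. ]))
(array([-221.9138006 ,  129.36286644,    6.34451302]), array([-0.6, -0.9,  0.8,  0.4,  0.2,  0.8]))
```

```bash
cat >> h.py <<'E'
def castx(cam,px,x):
    c=info(cam); C=-c['R'].T@c['t']; d=c['R'].T@np.linalg.inv(c['mtx'])@np.array([px[0],px[1],1.]); return C+d*(x-C[0])/d[0]
E
python3 - <<'E'
from h import *
for n,p in [('top',(205.9,196.2)),('bot',(206.2,244.5)),('bot-',(203,247.3))]: print(n,castx('scene',p,538))
print('s6'); f=lambda u,v:(130+(u+.5)/4.286-.5,150+(v+.5)/4.286-.5)
for p in [(313,216),(327,420),(313,428)]: print(castx('scene',f(*p),538))
for f_ in ('raw_s6.png','raw_s8.png'):
    g=cv2.imread(f_).astype(int).sum(2); out=[]
    for y in range(194,250):
        r=g[y,196:216]; k=np.argmax(r>140); 
        out.append(round(196+k-1+(140-r[k-1])/(r[k]-r[k-1]),1) if k>0 else 0)
    print(out)
E
```

```text
top [ 538.         -206.06568945  200.28964969]
bot [ 538.         -226.62553135   56.96768267]
bot- [ 538.         -238.21221288   58.16046954]
s6
[ 538.         -217.33581609  197.61887286]
[ 538.         -229.09171589   47.72931553]
[ 538.         -240.44258847   52.26226133]
[0, 0, 0, np.float64(196.2), np.float64(198.3), np.float64(200.8), np.float64(203.3), np.float64(203.2), np.float64(203.3), np.float64(203.4), np.float64(203.4), np.float64(203.6), np.float64(203.7), np.float64(203.4), np.float64(203.0), np.float64(202.5), np.float64(198.9), np.float64(197.6), np.float64(198.1), np.float64(199.8), np.float64(208.2), np.float64(208.1), np.float64(207.6), np.float64(207.1), np.float64(206.4), np.float64(204.8), np.float64(203.5), np.float64(203.2), np.float64(203.6), np.float64(204.2), np.float64(204.5), np.float64(204.9), np.float64(205.4), np.float64(205.1), np.float64(204.8), np.float64(204.3), np.float64(204.1), np.float64(204.4), np.float64(205.1), np.float64(205.5), np.float64(205.4), np.float64(205.4), np.float64(205.1), np.float64(205.2), np.float64(205.5), np.float64(2
[... 385 characters left out ...]
p.float64(204.2), np.float64(204.8), np.float64(205.1), np.float64(205.2), np.float64(201.9), np.float64(198.8), np.float64(197.5), np.float64(198.1), np.float64(200.6), np.float64(207.6), np.float64(207.5), np.float64(207.2), np.float64(207.1), np.float64(206.0), np.float64(205.0), np.float64(204.6), np.float64(204.3), np.float64(204.4), np.float64(204.5), np.float64(204.5), np.float64(205.0), np.float64(205.4), np.float64(205.3), np.float64(204.9), np.float64(204.6), np.float64(204.3), np.float64(203.9), np.float64(203.8), np.float64(203.7), np.float64(204.0), np.float64(205.0), np.float64(205.7), np.float64(205.9), np.float64(205.8), np.float64(205.9), np.float64(206.0), 0, 0, 0, 0, 0, 0]
```

```bash
cat >> h.py <<'E'
def refplan(ref,targets):
    "move a point fixed in the tool (now at ref) to targets: (point, world rotvec deg)"
    s=monitor.sense(); p,R=s['eef_pos'],Ro.from_euler('xyz',s['tcp_rot']); off=R.inv().apply(np.array(ref)-p)
    o=[]
    for c,rv in targets:
        Q=Ro.from_rotvec(rv,degrees=True)*R; o.append((np.array(c)-Q.apply(off),Q))
    plan(o)
E
python3 - <<'E'
from h import *
refplan((510,-232.5,57),[((511,-229.4,52),(4,0,-1.8))])
E
```

```text
xyz [-0.1   0.03 -0.01] a [-0.25  0.67  0.16] n>=0.5
```

Call:
{"fn": "drive_tool", "kwargs": {
  "plan": [
    {"x": -0.1,"y": 0.03,"z": -0.01,"ax": -0.25,"ay": 0.67,"az": 0.16,"hand": 50},
    {"x": -0.1,"y": 0.03,"z": -0.01,"ax": -0.25,"ay": 0.67,"az": 0.16,"hand": 50},
    {"x": -0.1,"y": 0.03,"z": -0.01,"ax": -0.25,"ay": 0.67,"az": 0.16,"hand": 50},
    {"x": -0.1,"y": 0.03,"z": -0.01,"ax": -0.25,"ay": 0.67,"az": 0.16,"hand": 50}
  ],
  "grip_force": 110
}}

```text
clock: 13.85
eef_pos: [511.5, -214.5, 139.1]
tcp_rot: [-3.139, -1.067, 1.539]
contact_force: [0.1, 0.6, -0.7]
opening: 0.63
grasp_force: 114.8
```

```bash
python3 - <<'E'
from h import *
s=monitor.sense();print(s['eef_pos'],s['tcp_rot'],s['contact_force'])
im=imaging.grab_frame('scene');cv2.imwrite('raw_s9.png',im[:,:,::-1])
b=im[225:265,180:220,::-1];a=im[185:265,170:230,::-1]
c=cv2.resize(a,(450,600),interpolation=cv2.INTER_CUBIC); d=cv2.imread('raw_scene0.png')[225:265,180:220]
e=np.vstack([cv2.resize(i,(300,300),interpolation=cv2.INTER_CUBIC) for i in(b,d)])
cv2.imwrite('pics/s9.png',cv2.convertScaleAbs(np.hstack([c,e]),alpha=1.6))
E
```

```text
[ 511.48476181 -214.46279367  139.07342251] [-3.13869243 -1.06717539  1.53900161] [ 0.05915837  0.6164059  -0.71253661]
```

View pics/s9.png

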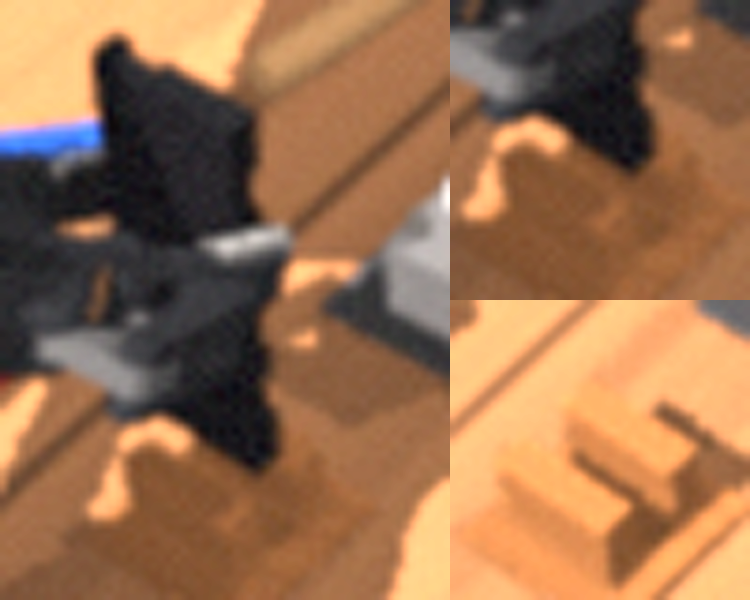

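```bash
python3 - <<'E'
from h import *
f=lambda u,v:(180+(u-450+.5)/7.5-.5,225+(v+.5)/7.5-.5)
print('plate',castx('scene',f(650,150),539),castx('scene',f(632,168),539))
g=lambda u,v:(170+(u+.5)/7.5-.5,185+(v+.5)/7.5-.5)
print('top',castx('scene',g(252,112),539))
for p in[(598,233),(632,205),(668,178),(698,150)]: print('rail near-end',cast('scene',f(*p),40))
for p in[(497,153),(520,140),(572,105),(600,85)]: print('rail far-end',cast('scene',f(*p),40))
for u in range(-224,-236,-2): print(u,proj('scene',(539,u,46)))
E
```

```text
plate [ 539.         -227.48287275   58.25225904] [ 539.         -236.32634542   58.18153862]
top [ 539.         -216.53922009  199.05938087]
rail near-end [ 536.10607329 -252.44259785   40.        ]
rail near-end [ 537.73041697 -237.68944278   40.        ]
rail near-end [ 540.19832852 -222.5987462    40.        ]
rail near-end [ 540.79965122 -208.0049155    40.        ]
rail far-end [ 486.61766109 -246.24122581   40.        ]
rail far-end [ 489.14492152 -237.85810699   40.        ]
rail far-end [ 493.30329929 -216.77092207   40.        ]
rail far-end [ 495.24601893 -204.80698313   40.        ]
-224 [207.65469795 246.8868946 ]
-226 [207.12217697 247.41980019]
-228 [206.58815533 247.95420754]
-230 [206.05262666 248.490123  ]
-232 [205.51558457 249.02755296]
-234 [204.97702265 249.56650386]
```

```bash
python3 - <<'E'
from h import *
refplan((511,-231.9,58),[((511,-229.9,45),(0.8,0,-0.7)),((511,-229.9,37),(0.8,0,-0.7)),((511,-229.6,29),(0.8,0,-0.7))])
E
```

```text
xyz [-0.22  0.    0.14] a [-0.1   0.13  0.06] n>=0.3
xyz [-0.14  0.    0.08] a [0. 0. 0.] n>=0.2
xyz [-0.14 -0.    0.08] a [0. 0. 0.] n>=0.2
```

Call:
{"fn": "drive_tool", "kwargs": {
  "plan": [
    {"x": -0.22,"y": 0,"z": 0.14,"ax": -0.1,"ay": 0.13,"az": 0.06,"hand": 50},
    {"x": -0.22,"y": 0,"z": 0.14,"ax": -0.1,"ay": 0.13,"az": 0.06,"hand": 50},
    {"x": -0.22,"y": 0,"z": 0.14,"ax": -0.1,"ay": 0.13,"az": 0.06,"hand": 50}
  ],
  "grip_force": 110
}}

```text
clock: 14.2
eef_pos: [511.2, -213.5, 125.7]
tcp_rot: [-3.136, -1.083, 1.524]
contact_force: [0.1, -0.8, -1.9]
opening: 0.631
grasp_force: 114.8
```

Call:
{"fn": "drive_tool", "kwargs": {
  "plan": [
    {"x": -0.07,"y": 0,"z": 0.04,"ax": 0,"ay": 0,"az": 0,"hand": 50},
    {"x": -0.14,"y": 0,"z": 0.08,"ax": 0,"ay": 0,"az": 0,"hand": 50},
    {"x": -0.14,"y": 0,"z": 0.08,"ax": 0,"ay": 0,"az": 0,"hand": 50}
  ],
  "grip_force": 110
}}

```text
clock: 14.5
eef_pos: [511.4, -213.4, 117.6]
tcp_rot: [-3.137, -1.082, 1.525]
contact_force: [-0.2, 0.9, -1.2]
opening: 0.625
grasp_force: 114.8
```

Call:
{"fn": "drive_tool", "kwargs": {
  "plan": [
    {"x": -0.07,"y": 0,"z": 0.04,"ax": 0,"ay": 0,"az": 0,"hand": 50},
    {"x": -0.07,"y": 0,"z": 0.04,"ax": 0,"ay": 0,"az": 0,"hand": 50}
  ],
  "grip_force": 110
}}

```text
clock: 14.7
eef_pos: [511.4, -213.3, 113.7]
tcp_rot: [-3.137, -1.082, 1.525]
contact_force: [-0.4, 0.0, -2.0]
opening: 0.628
grasp_force: 114.8
```

Call:
{"fn": "drive_tool", "kwargs": {
  "plan": [
    {"x": -0.07,"y": 0,"z": 0.04,"ax": 0,"ay": 0,"az": 0,"hand": 50},
    {"x": -0.14,"y": 0,"z": 0.08,"ax": 0,"ay": 0,"az": 0,"hand": 50},
    {"x": -0.14,"y": 0,"z": 0.08,"ax": 0,"ay": 0,"az": 0,"hand": 50}
  ],
  "grip_force": 110
}}

```text
clock: 15.0
eef_pos: [511.3, -213.0, 105.5]
tcp_rot: [-3.137, -1.082, 1.524]
contact_force: [0.2, -0.2, -1.9]
opening: 0.631
grasp_force: 114.8
```

Call:
{"fn": "drive_tool", "kwargs": {
  "plan": [
    {"x": -0.07,"y": 0,"z": 0.04,"ax": 0,"ay": 0,"az": 0,"hand": 50},
    {"x": -0.14,"y": 0,"z": 0.08,"ax": 0,"ay": 0,"az": 0,"hand": 50},
    {"x": -0.14,"y": 0,"z": 0.08,"ax": 0,"ay": 0,"az": 0,"hand": 50}
  ],
  "grip_force": 110
}}

```text
clock: 15.3
eef_pos: [511.3, -212.7, 97.4]
tcp_rot: [-3.137, -1.082, 1.524]
contact_force: [-0.3, -0.2, -1.6]
opening: 0.627
grasp_force: 114.8
```

Call:
{"fn": "drive_tool", "kwargs": {
  "plan": [
    {"x": -0.05,"y": 0,"z": 0.03,"ax": 0,"ay": 0,"az": 0,"hand": 50},
    {"x": -0.1,"y": 0,"z": 0.06,"ax": 0,"ay": 0,"az": 0,"hand": 50},
    {"x": -0.1,"y": 0,"z": 0.06,"ax": 0,"ay": 0,"az": 0,"hand": 50}
  ],
  "grip_force": 110
}}

```text
clock: 15.6
eef_pos: [511.6, -212.5, 93.9]
tcp_rot: [-3.14, -1.085, 1.528]
contact_force: [-2.6, -0.4, 9.2]
opening: 0.626
grasp_force: 115.3
```

Call:
{"fn": "drive_tool", "kwargs": {
  "plan": [
    {"x": -0.03,"y": 0,"z": 0.015,"ax": 0,"ay": 0,"az": 0,"hand": 50},
    {"x": -0.03,"y": 0,"z": 0.015,"ax": 0,"ay": 0,"az": 0,"hand": 50}
  ],
  "grip_force": 110
}}

```text
clock: 15.8
eef_pos: [511.5, -212.4, 93.8]
tcp_rot: [-3.142, -1.087, 1.53]
contact_force: [-4.5, -2.4, 18.3]
opening: 0.627
grasp_force: 115.8
```

Call:
{"fn": "drive_tool", "kwargs": {
  "plan": [
    {"x": -0.03,"y": 0,"z": 0.015,"ax": 0,"ay": 0,"az": 0,"hand": 50},
    {"x": -0.03,"y": 0,"z": 0.015,"ax": 0,"ay": 0,"az": 0,"hand": 50}
  ],
  "grip_force": 110
}}

```text
clock: 16.0
eef_pos: [511.4, -212.3, 93.8]
tcp_rot: [3.14, -1.089, 1.531]
contact_force: [-5.6, -2.7, 26.6]
opening: 0.627
grasp_force: 116.2
```

Call:
{"fn": "drive_tool", "kwargs": {
  "plan": [
    {"x": 0.05,"y": 0,"z": -0.03,"ax": 0,"ay": 0,"az": 0,"hand": 50},
    {"x": 0.05,"y": 0,"z": -0.03,"ax": 0,"ay": 0,"az": 0,"hand": 57},
    {"x": 0.05,"y": 0,"z": -0.03,"ax": 0,"ay": 0,"az": 0,"hand": 62},
    {"x": 0.05,"y": 0,"z": -0.03,"ax": 0,"ay": 0,"az": 0,"hand": 70},
    {"x": 0.05,"y": 0,"z": -0.03,"ax": 0,"ay": 0,"az": 0,"hand": 80},
    {"x": 0.05,"y": 0,"z": -0.03,"ax": 0,"ay": 0,"az": 0,"hand": 80}
  ],
  "grip_force": 40
}}

```text
clock: 16.6
eef_pos: [511.5, -212.7, 91.5]
tcp_rot: [-3.138, -1.082, 1.525]
contact_force: [0.3, 0.4, -0.1]
opening: 0.935
grasp_force: 0.0
```

Call:
{"fn": "drive_tool", "kwargs": {
  "plan": [
    {"x": 0,"y": 0,"z": -0.5,"ax": 0,"ay": 0,"az": 0,"hand": 80},
    {"x": 0,"y": 0,"z": -1.0,"ax": 0,"ay": 0,"az": 0,"hand": 80},
    {"x": 0,"y": 0,"z": -2.0,"ax": 0,"ay": 0,"az": 0,"hand": 80},
    {"x": 0,"y": 0,"z": -2.5,"ax": 0,"ay": 0,"az": 0,"hand": 80},
    {"x": 0,"y": 0,"z": -2.5,"ax": 0,"ay": 0,"az": 0,"hand": 80},
    {"x": 0,"y": 0,"z": -2.5,"ax": 0,"ay": 0,"az": 0,"hand": 80}
  ],
  "grip_force": 40
}}

```text
clock: 17.2
eef_pos: [506.8, -323.1, 150.1]
tcp_rot: [-3.138, -1.082, 1.525]
contact_force: [-0.1, -0.3, -0.1]
opening: 0.939
grasp_force: 0.0
```

```bash
python3 - <<'E'
from h import *
s=monitor.sense();print(s['eef_pos'],s['qpos'].round(2))
R=tilt(-55,88.5); g=np.array((511,-225,124)); b=R.as_matrix()[:,2]
plan([((511,-300,290),tilt(40,88)),((511,-200,310),tilt(-20,88)),(tcp(g,R)-110*b,R),(tcp(g,R),R)])
im=imaging.grab_frame('scene');cv2.imwrite('raw_s10.png',im[:,:,::-1])
c=cv2.resize(im[170:260,165:240,::-1],(500,600),interpolation=cv2.INTER_CUBIC)
im=imaging.grab_frame('top');cv2.imwrite('raw_t10.png',im[:,:,::-1])
d=cv2.resize(im[180:230,305:355,::-1],(300,300),interpolation=cv2.INTER_CUBIC)
cv2.imwrite('pics/s10.png',cv2.convertScaleAbs(np.hstack([c,np.vstack([d,d*0])]),alpha=1.5))
E
```

```text
[ 506.81666625 -323.05013962  150.0775    ] [-0.9   0.88  1.34  0.64  1.82 -1.  ]
xyz [ 2.69  0.06 -0.9 ] a [ 0.24 -3.67  0.06] n>=2.8
xyz [ 1.79 -0.06  0.98] a [-0.35 -9.99 -0.  ] n>=7.0
xyz [ 1.84 -0.06  2.18] a [-0.18 -5.83 -0.08] n>=4.1
xyz [-0.  -0.   2.2] a [0. 0. 0.] n>=2.2
```

View pics/s10.png

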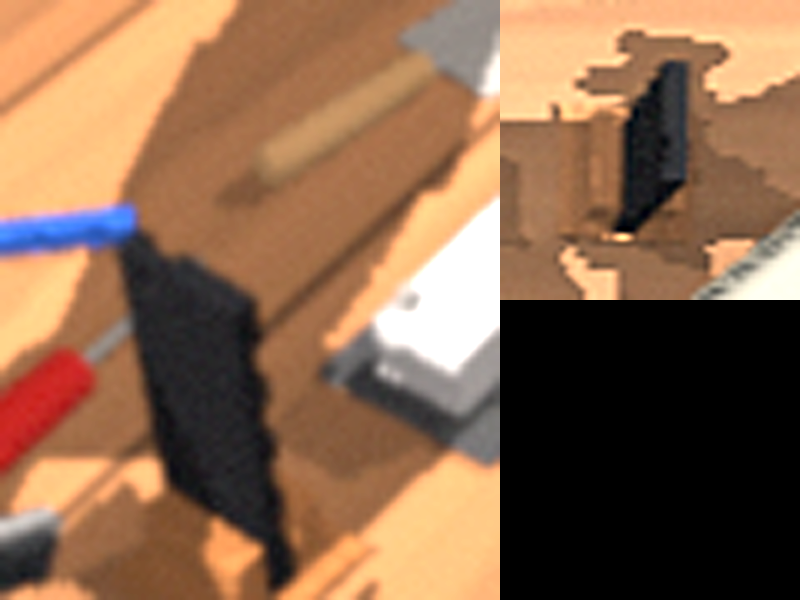

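```bash
python3 - <<'E'
from h import *
f=lambda u,v:(165+(u+.5)/6.667-.5,170+(v+.5)/6.667-.5)
print('scene top +y+x',castx('scene',f(257,297),539), cast('scene',f(257,297),157.5))
print('scene low edge',castx('scene',f(290,560),539))
g=lambda u,v:(305+(u-500+.5)/6-.5,180+(v+.5)/6-.5)
for p in[(666,62),(688,62),(666,200),(688,180)]: print('top',cast('top',g(*p),157.5))
im=cv2.imread('raw_t10.png').astype(int).sum(2)
for y in (193,197,201,205): print(y,im[y,324:340])
print('scene edge')
gs=cv2.imread('raw_s10.png').astype(int).sum(2)
for y in (216,217,218,226,227,235,236,243,244): 
    r=gs[y,198:216];k=np.argmax(r>150);print(y,198+k-1+(150-r[k-1])/(r[k]-r[k-1]))
for th in(-6,-3,0,3):
    yb=-228.8
    print(th,[proj('scene',pcorner((511,yb+76*np.sin(np.radians(th)),82),th,i,1,1)).round(1) for i in(1,-.9)],[proj('top',pcorner((511,yb+76*np.sin(np.radians(th)),82),th,1,j,0)).round(1) for j in(1,-1)])
E
```

```text
scene top +y+x [ 539.         -222.9791751   159.17224698] [ 537.77928212 -221.82814365  157.5       ]
scene low edge [ 539.         -225.9161506    22.08682528]
top [ 534.887694   -224.29494352  157.5       ]
top [ 534.88699951 -234.48204281  157.5       ]
top [ 470.02204929 -221.91477955  157.5       ]
top [ 479.33836757 -232.35114227  157.5       ]
193 [230 234 238 242 248 198 108  47  91 123 104 109 180 230 215 378]
197 [310 245 179 106  75  55  47  37 108 115 116 102 181 228 232 224]
201 [216 128  38  45  57  52  46  64 103 119 111 112 175 184 191 228]
205 [213 130  38  62  70  72  55  42  88 105 104 112 155 178 199 195]
scene edge
216 203.2560975609756
217 203.42028985507247
218 204.0909090909091
226 204.42857142857142
227 204.78481012658227
235 206.175
236 206.3448275862069
243 206.85294117647058
244 207.30434782608697
-6 [array([198.5, 218.7]), array([209. , 254.9])] [array([337.8, 198.3]), array([342.1, 198.4])]
-3 [array([200.9, 216.5]), array([209.1, 254.9])] [array([334.9, 198.3]), array([339.2, 198.3])]
0 [array([203.2, 214.4]), array([209.2, 254.9])] [array([332.1, 198.3]), array([336.4, 198.3])]
3 [array([205.6, 212.5]), array([209.3, 254.8])] [array([329.2, 198.3]), array([333.5, 198.3])]
```

```bash
python3 - <<'E'
from h import *
Z=lambda a:Ro.from_euler('z',a,degrees=True)
T=lambda t,a=-2.2: Z(a)*tilt(t,90)
R=T(-55); g=np.array((510.5,-228.3,122)); b=R.as_matrix()[:,2]
plan([((511,-310,290),T(40)),((511,-200,310),T(-20)),(tcp(g,R)-110*b,R),(tcp(g,R)-10*b,R)])
E
```

```text
xyz [ 2.59  0.07 -1.1 ] a [ 0.   -3.68 -0.04] n>=2.8
xyz [ 1.94 -0.08  1.11] a [ -0. -10.   0.] n>=7.0
xyz [1.8  0.01 2.24] a [-0.   -5.83 -0.  ] n>=4.1
xyz [-0.  0.  2.] a [0. 0. 0.] n>=2.0
```

Call:
{"fn": "drive_tool", "kwargs": {
  "plan": [
    {"x": 1.0,"y": 0.03,"z": -0.8,"ax": 0,"ay": 0,"az": 0,"hand": 80},
    {"x": 2.59,"y": 0.07,"z": -1.1,"ax": 0,"ay": -3.68,"az": 0,"hand": 80},
    {"x": 2.59,"y": 0.07,"z": -1.1,"ax": 0,"ay": -3.68,"az": 0,"hand": 80},
    {"x": 2.59,"y": 0.07,"z": -1.1,"ax": 0,"ay": -3.68,"az": 0,"hand": 80},
    {"x": 2.59,"y": 0.07,"z": -1.1,"ax": 0,"ay": -3.68,"az": 0,"hand": 80},
    {"x": 2.59,"y": 0.07,"z": -1.1,"ax": 0,"ay": -3.68,"az": 0,"hand": 80},
    {"x": 2.59,"y": 0.07,"z": -1.1,"ax": 0,"ay": -3.68,"az": 0,"hand": 80}
  ],
  "grip_force": 40
}}

```text
clock: 18.0
eef_pos: [510.4, -310.3, 288.1]
tcp_rot: [-3.135, -0.701, 1.524]
contact_force: [0.8, -0.0, -0.1]
opening: 0.937
grasp_force: 0.0
```

Call:
{"fn": "drive_tool", "kwargs": {
  "plan": [
    {"x": 1.94,"y": -0.08,"z": 1.1,"ax": 0,"ay": -10,"az": 0,"hand": 80},
    {"x": 1.94,"y": -0.08,"z": 1.1,"ax": 0,"ay": -10,"az": 0,"hand": 80},
    {"x": 1.94,"y": -0.08,"z": 1.1,"ax": 0,"ay": -10,"az": 0,"hand": 80},
    {"x": 1.94,"y": -0.08,"z": 1.1,"ax": 0,"ay": -10,"az": 0,"hand": 80},
    {"x": 1.94,"y": -0.08,"z": 1.1,"ax": 0,"ay": -10,"az": 0,"hand": 80},
    {"x": 1.94,"y": -0.08,"z": 1.1,"ax": 0,"ay": -10,"az": 0,"hand": 80},
    {"x": 1.94,"y": -0.08,"z": 1.1,"ax": 0,"ay": -10,"az": 0,"hand": 80},
    {"x": 1.94,"y": -0.08,"z": 1.1,"ax": 0,"ay": -10,"az": 0,"hand": 80}
  ],
  "grip_force": 40
}}

```text
clock: 18.8
eef_pos: [511.0, -198.9, 307.3]
tcp_rot: [-3.132, 0.353, 1.535]
contact_force: [0.2, 0.0, -1.0]
opening: 0.937
grasp_force: 0.0
```

```bash
python3 - <<'E'
from h import *
s=monitor.sense();print(s['eef_pos'],s['qpos'].round(2))
Z=lambda a:Ro.from_euler('z',a,degrees=True)
T=lambda t,a=-2.2: Z(a)*tilt(t,90)
R=T(-55); g=np.array((510.5,-228.3,122)); b=R.as_matrix()[:,2]
plan([(tcp(g,R)-110*b,R),(tcp(g,R)-10*b,R)])
E
```

```text
[ 510.98773577 -198.88930266  307.27502094] [-0.16  0.14  1.78 -0.38  1.2   0.01]
xyz [1.77 0.04 2.19] a [-0.07 -5.8   0.05] n>=4.1
xyz [-0.  0.  2.] a [0. 0. 0.] n>=2.0
```

Call:
{"fn": "drive_tool", "kwargs": {
  "plan": [
    {"x": 1.77,"y": 0.04,"z": 0.6,"ax": -0.07,"ay": -3,"az": 0.05,"hand": 80},
    {"x": 1.77,"y": 0.04,"z": 1.2,"ax": -0.07,"ay": -5.8,"az": 0.05,"hand": 80},
    {"x": 1.77,"y": 0.04,"z": 2.19,"ax": -0.07,"ay": -5.8,"az": 0.05,"hand": 80},
    {"x": 1.77,"y": 0.04,"z": 2.19,"ax": -0.07,"ay": -5.8,"az": 0.05,"hand": 80},
    {"x": 1.77,"y": 0.04,"z": 2.19,"ax": -0.07,"ay": -5.8,"az": 0.05,"hand": 80},
    {"x": 1.77,"y": 0.04,"z": 2.19,"ax": -0.07,"ay": -5.8,"az": 0.05,"hand": 80},
    {"x": 1.77,"y": 0.04,"z": 2.19,"ax": -0.07,"ay": -5.8,"az": 0.05,"hand": 80}
  ],
  "grip_force": 40
}}

```text
clock: 19.5
eef_pos: [514.8, -156.7, 176.1]
tcp_rot: [3.137, 0.956, 1.522]
contact_force: [0.2, -0.2, -0.2]
opening: 0.935
grasp_force: 0.0
```

```bash
python3 - <<'E'
from h import *
s=monitor.sense();print(s['eef_pos'],s['qpos'].round(2))
Z=lambda a:Ro.from_euler('z',a,degrees=True)
T=lambda t,a=-2.2: Z(a)*tilt(t,90)
R=T(-55); g=np.array((510.5,-228.3,122)); b=R.as_matrix()[:,2]
plan([(tcp(g,R),R)])
E
```

```text
[ 514.84519509 -156.7294164   176.10595074] [ 0.23  0.5   1.95 -0.97  1.26  0.88]
xyz [ 0.06 -0.02  2.17] a [-0.04 -0.04 -0.06] n>=2.2
```

Call:
{"fn": "drive_tool", "kwargs": {
  "plan": [
    {"x": 0.03,"y": -0.02,"z": 0.8,"ax": 0,"ay": 0,"az": 0,"hand": 80},
    {"x": 0.06,"y": -0.02,"z": 1.5,"ax": -0.04,"ay": -0.04,"az": -0.06,"hand": 80},
    {"x": 0.06,"y": -0.02,"z": 2.17,"ax": -0.04,"ay": -0.04,"az": -0.06,"hand": 80},
    {"x": 0.06,"y": -0.02,"z": 2.17,"ax": -0.04,"ay": -0.04,"az": -0.06,"hand": 80},
    {"x": 0.06,"y": -0.02,"z": 2.17,"ax": -0.04,"ay": -0.04,"az": -0.06,"hand": 80}
  ],
  "grip_force": 20
}}

```text
clock: 20.0
eef_pos: [510.9, -244.2, 113.4]
tcp_rot: [3.133, 0.961, 1.524]
contact_force: [1.0, -0.5, -0.5]
opening: 0.937
grasp_force: 0.0
```

Call:
{"fn": "drive_tool", "kwargs": {
  "plan": [
    {"x": 0,"y": 0,"z": 0,"ax": 0,"ay": 0,"az": 0,"hand": 66},
    {"x": 0,"y": 0,"z": 0,"ax": 0,"ay": 0,"az": 0,"hand": 60},
    {"x": 0,"y": 0,"z": 0,"ax": 0,"ay": 0,"az": 0,"hand": 58},
    {"x": 0,"y": 0,"z": 0,"ax": 0,"ay": 0,"az": 0,"hand": 56},
    {"x": 0,"y": 0,"z": 0,"ax": 0,"ay": 0,"az": 0,"hand": 56}
  ],
  "grip_force": 20
}}

```text
clock: 20.5
eef_pos: [511.5, -242.7, 113.2]
tcp_rot: [3.133, 0.963, 1.53]
contact_force: [-2.6, 0.4, 5.3]
opening: 0.661
grasp_force: 13.5
```

Call:
{"fn": "drive_tool", "kwargs": {
  "plan": [
    {"x": 0,"y": 0,"z": 0,"ax": 0,"ay": 0,"az": 0,"hand": 50},
    {"x": 0,"y": 0,"z": 0,"ax": 0,"ay": 0,"az": 0,"hand": 50},
    {"x": 0,"y": 0,"z": 0,"ax": 0,"ay": 0,"az": 0,"hand": 50}
  ],
  "grip_force": 115
}}

```text
clock: 20.8
eef_pos: [511.3, -242.9, 113.7]
tcp_rot: [3.134, 0.964, 1.529]
contact_force: [-3.5, 2.8, 11.0]
opening: 0.624
grasp_force: 117.7
```

```bash
python3 - <<'E'
from h import *
s=monitor.sense();print(s['eef_pos'],s['tcp_rot'],s['contact_force'],s['qpos'].round(2),s['opening'],s['grasp_force'])
im=imaging.grab_frame('scene');cv2.imwrite('raw_s11.png',im[:,:,::-1])
gs=im.astype(int).sum(2);gp=cv2.imread('raw_s10.png').astype(int).sum(2)
for y in (216,217,218,226,227,235,236,243,244): 
  o=[]
  for G in(gp,gs):
    r=G[y,198:216];k=np.argmax(r>150);o.append(round(198+k-1+(150-r[k-1])/(r[k]-r[k-1]),1) if k else 0)
  print(y,o)
p=s['eef_pos'];R=Ro.from_euler('xyz',s['tcp_rot'])
print('off',R.inv().apply(np.array((p[0],-228.4,82))-p))
refplan((p[0],-228.4,82),[((p[0],-228.4,130),(0,0,0)),((p[0],-200,240),(0,0,0)),((514,-120,240),(60,0,2.2))])
E
```

```text
[ 511.30289934 -242.86442491  113.65071845] [3.13372547 0.96439142 1.52942609] [-3.52547575  2.79667628 10.95989846] [ 0.07  0.6   2.01 -1.15  1.11  0.97] 0.6236832253212559 117.73738036863506
216 [np.float64(203.3), np.float64(201.7)]
217 [np.float64(203.4), np.float64(202.5)]
218 [np.float64(204.1), np.float64(203.2)]
226 [np.float64(204.4), np.float64(200.3)]
227 [np.float64(204.8), np.float64(199.6)]
235 [np.float64(206.2), np.float64(204.5)]
236 [np.float64(206.3), np.float64(205.2)]
243 [np.float64(206.9), np.float64(206.9)]
244 [np.float64(207.3), np.float64(207.4)]
off [34.24393491 -0.64669238  6.15810665]
xyz [-0.79  0.   -0.55] a [0. 0. 0.] n>=1.0
xyz [-1.48 -0.01 -1.72] a [0. 0. 0.] n>=2.3
xyz [ 1.15  0.03 -0.66] a [-0.06  9.99 -0.47] n>=7.0
```

Call:
{"fn": "drive_tool", "kwargs": {
  "plan": [
    {"x": -0.26,"y": 0,"z": -0.18,"ax": 0,"ay": 0,"az": 0,"hand": 50},
    {"x": -0.52,"y": 0,"z": -0.36,"ax": 0,"ay": 0,"az": 0,"hand": 50},
    {"x": -0.79,"y": 0,"z": -0.55,"ax": 0,"ay": 0,"az": 0,"hand": 50},
    {"x": -0.79,"y": 0,"z": -0.55,"ax": 0,"ay": 0,"az": 0,"hand": 50},
    {"x": -0.79,"y": 0,"z": -0.55,"ax": 0,"ay": 0,"az": 0,"hand": 50}
  ],
  "grip_force": 115
}}

```text
clock: 21.35
eef_pos: [511.3, -242.5, 160.2]
tcp_rot: [3.132, 0.961, 1.529]
contact_force: [0.1, 0.4, -1.7]
opening: 0.625
grasp_force: 120.4
```

Call:
{"fn": "drive_tool", "kwargs": {
  "plan": [
    {"x": -0.8,"y": 0,"z": -0.9,"ax": 0,"ay": 0,"az": 0,"hand": 50},
    {"x": -1.48,"y": 0,"z": -1.72,"ax": 0,"ay": 0,"az": 0,"hand": 50},
    {"x": -1.48,"y": 0,"z": -1.72,"ax": 0,"ay": 0,"az": 0,"hand": 50},
    {"x": -1.48,"y": 0,"z": -1.72,"ax": 0,"ay": 0,"az": 0,"hand": 50},
    {"x": -1.48,"y": 0,"z": -1.72,"ax": 0,"ay": 0,"az": 0,"hand": 50}
  ],
  "grip_force": 115
}}

```text
clock: 21.85
eef_pos: [511.1, -214.5, 268.9]
tcp_rot: [3.136, 0.962, 1.532]
contact_force: [0.1, 0.3, -2.9]
opening: 0.625
grasp_force: 120.9
```

```bash
python3 - <<'E'
from h import *
s=monitor.sense();print(s['eef_pos'],s['tcp_rot'],s['contact_force'],s['qpos'].round(2))
off=np.array([34.24,-.65,6.16]);p=s['eef_pos'];R=Ro.from_euler('xyz',s['tcp_rot']);c=p+R.apply(off);print(c)
refplan(c,[((514,-130,240),(45,0,1.1)),((515.5,-47.5,150),(90,0,2.6))])
E
```

```text
[ 511.08497186 -214.49982946  268.87052915] [3.13643718 0.96187612 1.5319835 ] [ 0.11468369  0.30052455 -2.8683795 ] [ 0.12  0.33  1.94 -1.    1.29  0.68]
[ 511.03097931 -199.95763692  237.25933776]
xyz [ 0.87  0.03 -0.66] a [ 0.02  7.5  -0.3 ] n>=5.2
xyz [2.06 0.07 2.  ] a [-0.02  7.5  -0.36] n>=5.2
```

Call:
{"fn": "drive_tool", "kwargs": {
  "plan": [
    {"x": 0.87,"y": 0.03,"z": -0.66,"ax": 0,"ay": 7.5,"az": -0.3,"hand": 50},
    {"x": 0.87,"y": 0.03,"z": -0.66,"ax": 0,"ay": 7.5,"az": -0.3,"hand": 50},
    {"x": 0.87,"y": 0.03,"z": -0.66,"ax": 0,"ay": 7.5,"az": -0.3,"hand": 50},
    {"x": 0.87,"y": 0.03,"z": -0.66,"ax": 0,"ay": 7.5,"az": -0.3,"hand": 50},
    {"x": 0.87,"y": 0.03,"z": -0.66,"ax": 0,"ay": 7.5,"az": -0.3,"hand": 50},
    {"x": 0.87,"y": 0.03,"z": -0.66,"ax": 0,"ay": 7.5,"az": -0.3,"hand": 50},
    {"x": 0.87,"y": 0.03,"z": -0.66,"ax": 0,"ay": 7.5,"az": -0.3,"hand": 50}
  ],
  "grip_force": 115
}}

```text
clock: 22.55
eef_pos: [513.7, -164.6, 251.7]
tcp_rot: [-3.126, 0.176, 1.56]
contact_force: [0.5, -0.4, -1.0]
opening: 0.627
grasp_force: 120.8
```

Call:
{"fn": "drive_tool", "kwargs": {
  "plan": [
    {"x": 2.06,"y": 0.07,"z": 2.0,"ax": 0,"ay": 7.5,"az": -0.36,"hand": 50},
    {"x": 2.06,"y": 0.07,"z": 2.0,"ax": 0,"ay": 7.5,"az": -0.36,"hand": 50},
    {"x": 2.06,"y": 0.07,"z": 2.0,"ax": 0,"ay": 7.5,"az": -0.36,"hand": 50},
    {"x": 2.06,"y": 0.07,"z": 2.0,"ax": 0,"ay": 7.5,"az": -0.36,"hand": 50},
    {"x": 2.06,"y": 0.07,"z": 2.0,"ax": 0,"ay": 7.5,"az": -0.36,"hand": 50},
    {"x": 2.06,"y": 0.07,"z": 2.0,"ax": 0,"ay": 7.5,"az": -0.36,"hand": 50},
    {"x": 2.06,"y": 0.07,"z": 2.0,"ax": 0,"ay": 7.5,"az": -0.36,"hand": 50},
    {"x": 2.06,"y": 0.07,"z": 2.0,"ax": 0,"ay": 7.5,"az": -0.36,"hand": 50}
  ],
  "grip_force": 115
}}

```text
clock: 23.35
eef_pos: [517.1, -78.3, 136.3]
tcp_rot: [-3.133, -0.606, 1.593]
contact_force: [0.1, -0.1, -2.2]
opening: 0.633
grasp_force: 121.1
```

```bash
python3 - <<'E'
from h import *
s=monitor.sense();print(s['eef_pos'],s['tcp_rot'],s['contact_force'],s['qpos'].round(2))
off=np.array([34.24,-.65,6.16]);p=s['eef_pos'];R=Ro.from_euler('xyz',s['tcp_rot']);c=p+R.apply(off);print(c)
im=imaging.grab_frame('scene');cv2.imwrite('raw_s12.png',im[:,:,::-1]);t=imaging.grab_frame('top');cv2.imwrite('raw_t12.png',t[:,:,::-1])
a=cv2.resize(im[120:240,190:310,::-1],(560,560),interpolation=cv2.INTER_CUBIC);b=cv2.resize(t[170:240,220:300,::-1],(240,210),interpolation=cv2.INTER_CUBIC)
o=np.zeros((560,800,3),np.uint8);o[:,:560]=a;o[:210,560:]=b;cv2.imwrite('pics/s12.png',cv2.convertScaleAbs(o,alpha=1.5))
E
```

```text
[517.13276254 -78.31062832 136.26641527] [-3.13292738 -0.60641496  1.59320726] [ 0.12880657 -0.08037242 -2.17656459] [-0.48  0.49  1.82  0.56  1.22 -0.81]
[515.72051222 -46.6920494  150.7238257 ]
```

View pics/s12.png

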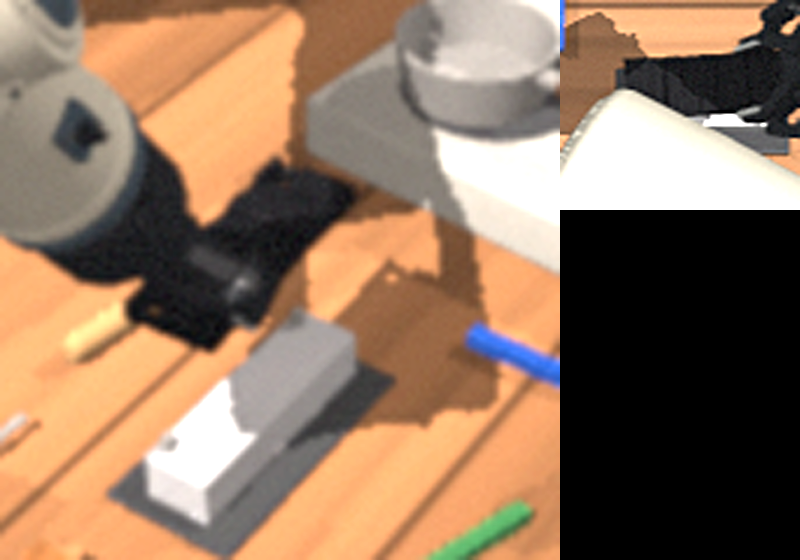

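```bash
python3 - <<'E'
from h import *
f=lambda u,v:(190+(u+.5)/4.667-.5,120+(v+.5)/4.667-.5)
for n,p,z in [('pinN',(170,441),45.5),('pinF',(297,318),45.5),('NL',(147,459),40),('NR',(210,491),40),('FR',(355,343),40)]: print(n,cast('scene',f(*p),z))
im=cv2.imread('raw_s12.png')
g=im.astype(int).sum(2)
print(g[208:220,220:234])
# plate corners from scene & top held plate: dark mask in top
t=cv2.imread('raw_t12.png')[:,:,::-1].copy()
G=t.astype(int).sum(2)
for y in(190,193,196,199,202): print(y,G[y,234:250])
for x in(252,258,264,270,276): print(x,G[182:216,x])
E
```

```text
pinN [ 506.79913096 -110.29013349   45.5       ]
pinF [506.27161648  17.98331032  45.5       ]
NL [ 501.16763477 -124.93214973   40.        ]
NR [ 545.93917038 -124.52489278   40.        ]
FR [545.49927306  23.95201578  40.        ]
[[402 409 407 401 392 383 384 379 374 400 482 583 622 626]
 [407 405 401 396 388 381 381 375 403 488 584 622 624 622]
 [404 392 394 393 381 378 378 400 484 586 625 622 624 623]
 [403 389 394 384 381 383 414 495 577 618 625 624 626 625]
 [393 382 382 379 386 421 462 553 614 624 623 621 624 618]
 [389 382 377 375 398 443 446 502 575 614 626 622 623 618]
 [380 374 381 389 408 415 379 378 506 603 622 625 617 617]
 [370 376 396 429 428 394 344 393 552 618 624 616 616 617]
 [379 405 450 492 470 440 413 484 597 618 621 614 618 616]
 [385 455 527 565 558 569 572 588 618 621 617 616 611 611]
 [338 444 558 603 612 621 627 624 624 617 619 609 606 602]
 [276 387 505 549 592 625 626 630 619 617 613 608 606 607]]
190 [223 230 228 229 226 228 203 113  20  47  42  49  41  25  65  88]
193 [225 225 221 233 179 129 134  87  37  41  78 100  82  88  91  85]
196 [227 215 230 2
[... 206 characters left out ...]
62 363 379 398 441 150  58  62 107 102  89 103 104  99 105  95
  98 104  75  71 371 463 464 481 496 505 522 524 547 544 555 557]
258 [398 392 358 368 383 419 282  64  35  46  44  66  52  80 103  91 100  97
 104  82  83  94  87  75  72 369 458 460 480 495 511 513 527 535]
264 [403 382 360 366 385 417 247  53  40  62  64  56  62  56  59  39  55  54
  40  60 114  91  87  93  92  75  98 384 395 433 456 479 498 505]
270 [387 379 366 366 383 433  87  21  45  57  56  58  59  67  62  63  56  49
  75  61  50  48  69 105  86   0 439 577 695 705 233 396 447 467]
276 [380 381 365 374 412 289  60  35  56  53  52  38  52  54  53  50  67  75
  48  59  60  56  61  46  22   0 736 678 666 701 255 216 183 221]
```

```bash
python3 - <<'E'
from h import *
for p in[(237.8,196),(240.7,190),(238.5,193)]: print(cast('top',p,156.7))
# far-x edge rows by column
for x,y in[(252,188.75),(258,188.0),(264,187.9),(270,187.3),(276,186.9)]: print(x,cast('top',(x,y),156.7)[:2])
t=cv2.imread('raw_t12.png').astype(int).sum(2)
for y in range(187,202): print(y,t[y,232:246])
E
```

```text
[517.77085976  38.24246357 156.7       ]
[534.84837581  30.27540257 156.7       ]
[526.29786503  36.34976486 156.7       ]
252 [538.41581443  -1.18402133]
258 [540.55814309 -17.90141975]
264 [540.84265069 -34.6184001 ]
270 [542.55720532 -51.34726918]
276 [543.70016045 -68.07751621]
187 [218 217 222 212 227 224 213 214 215 220 225 221 217 221]
188 [224 226 220 226 222 217 219 225 228 228 240 240 233 244]
189 [218 220 214 222 222 219 217 226 206 160 142 146 147 124]
190 [219 228 223 230 228 229 226 228 203 113  20  47  42  49]
191 [227 233 232 222 217 233 230 242 246 149  29  60  57  46]
192 [230 221 227 224 228 220 236 206 191 125  56  60  52  46]
193 [218 226 225 225 221 233 179 129 134  87  37  41  78 100]
194 [229 232 224 232 233 246 172 117 139  79  46  74 112 105]
195 [227 225 224 222 222 236 177 121 131 111  87  99  99  87]
196 [227 229 227 215 230 239 183 119 129 117  91  98  94 105]
197 [230 229 230 224 226 240 171 120 123 124  94  91  82  88]
198 [221 235 231 227 227 234 170 105 108  99  76  75  84 103]
199 [220 212 212 208 206 215 138 153 202 216 150  67  49  67]
200 [209 206 205 198 190 219 304 379 412 447 460 451 374 223]
201 [204 196 189 183 215 310 401 434 462 475 478 470 448 447]
```

```bash
cat > g.py <<'E'
from h import *
off=np.array([34.24,-.65,6.16])
def centre():
    s=monitor.sense();p=s['eef_pos'];R=Ro.from_euler('xyz',s['tcp_rot']);print(p.round(1),s['contact_force'].round(1),'centre',(p+R.apply(off)).round(2),'tooly',R.as_matrix()[:,1].round(4),'tau',np.degrees(np.arcsin(R.as_matrix()[1,2])).round(2))
def to(c,tau,yaw): R=tilt(0,yaw); R=Ro.from_euler('z',yaw-90,degrees=True)*tilt(tau,90); return (np.array(c)-R.apply(off),R)
E
python3 - <<'E'
from g import *
centre(); plan([to((516.3,-47,75),34.5,90.15)])
E
```

```text
[517.7 -78.  137.4] [-0.2  0.1 -1.6] centre [516.22 -46.34 151.84] tooly [ 0.9996  0.0285 -0.0046] tau 34.72
xyz [-0.89 -0.01  1.25] a [-0.18 -0.04  0.18] n>=1.5
```

Call:
{"fn": "drive_tool", "kwargs": {
  "plan": [
    {"x": -0.45,"y": -0.01,"z": 0.62,"ax": -0.18,"ay": -0.04,"az": 0.18,"hand": 50},
    {"x": -0.89,"y": -0.01,"z": 1.25,"ax": -0.18,"ay": -0.04,"az": 0.18,"hand": 50},
    {"x": -0.89,"y": -0.01,"z": 1.25,"ax": -0.18,"ay": -0.04,"az": 0.18,"hand": 50},
    {"x": -0.89,"y": -0.01,"z": 1.25,"ax": -0.18,"ay": -0.04,"az": 0.18,"hand": 50},
    {"x": -0.89,"y": -0.01,"z": 1.25,"ax": -0.18,"ay": -0.04,"az": 0.18,"hand": 50}
  ],
  "grip_force": 115
}}

```text
clock: 23.95
eef_pos: [518.2, -79.7, 62.4]
tcp_rot: [3.138, -0.603, 1.574]
contact_force: [0.3, 0.5, -1.1]
opening: 0.625
grasp_force: 120.9
```

```bash
python3 - <<'E'
from g import *
centre()
t=imaging.grab_frame('top');cv2.imwrite('raw_t13.png',t[:,:,::-1]);g=t.astype(int).sum(2)
s=imaging.grab_frame('scene');cv2.imwrite('raw_s13.png',s[:,:,::-1])
for y in range(188,206): print(y,g[y,232:250])
print('cols')
for x in range(244,282,4): print(x,g[188:202,x])
E
```

```text
[518.2 -79.7  62.4] [ 0.3  0.5 -1.1] centre [517.49 -48.    76.74] tooly [1.     0.0014 0.0028] tau 34.57
188 [216 209 217 215 223 223 224 213 228 220 178 264 481 485 421 480 555 600]
189 [209 216 222 225 231 222 216 222 216 207 220 417 385 357 438 523 576 616]
190 [221 225 228 225 229 233 224 224 220 207 303 358 376 423 483 544 594 623]
191 [224 232 219 221 220 222 224 230 195 256 367 359 385 470 532 578 608 626]
192 [221 229 221 220 225 219 231 183 171 380 512 439 428 515 564 607 624 628]
193 [223 223 230 227 225 231 159  90 244 352 402 429 474 551 592 624 633 621]
194 [228 232 224 218 234 232 155 146 417 537 456 434 518 575 617 630 628 630]
195 [227 227 218 227 224 222 169 354 543 476 401 477 541 597 628 636 629 625]
196 [227 219 223 227 221 193 242 465 433 377 454 536 590 622 630 629 631 632]
197 [224 221 224 229 224 182 330 455 411 418 511 573 607 628 636 626 633 629]
198 [224 228 224 226 199 242 347 365 390 458 522 579 618 631 632 627 631 632]
199 [211 212 212 211 187 383 405 364 429 508 566 606 628 628 624 630 626 628]
200 [208 206 202 157 255 468 469 420 480 559 606 625 628 6
[... 334 characters left out ...]
5 [196 237 432 496 435 435 529 580 618 627 627 631 630 632 629 629 628 630]
cols
244 [481 385 376 385 428 474 518 541 590 607 618 628 628 632]
248 [555 576 594 608 624 633 628 629 631 633 631 626 635 630]
252 [621 620 620 622 620 627 626 631 628 628 627 630 626 631]
256 [615 615 620 618 622 625 624 627 630 633 628 632 630 630]
260 [607 611 616 619 617 622 625 619 627 629 633 627 632 627]
264 [602 605 610 615 617 611 613 620 618 625 626 630 632 626]
268 [589 600 600 603 611 612 613 615 618 620 617 623 619 624]
272 [575 580 584 595 601 598 602 606 605 617 614 616 621 624]
276 [566 567 574 583 582 595 594 605 606 613 611 616 613 619]
280 [546 553 568 577 584 589 587 597 595 604 607 611 614 622]
```

```bash
sed -i 's/34.24,-.65/34.24,0/' g.py; python3 - <<'E'
from g import *
centre(); plan([to((516.4,-47.3,62),34.5,90.15),to((516.4,-47.3,56),34.5,90.15),to((516.4,-47.3,46),34.5,90.15)])
E
```

```text
[518.2 -80.   62.2] [ 0.6  0.  -1.6] centre [518.11 -48.3   76.59] tooly [1.     0.0011 0.0032] tau 34.56
xyz [-0.15 -0.04  0.25] a [ 0.03 -0.01  0.  ] n>=0.3
xyz [-0.07  0.    0.1 ] a [0. 0. 0.] n>=0.1
xyz [-0.11  0.    0.16] a [0. 0. 0.] n>=0.2
```

Call:
{"fn": "drive_tool", "kwargs": {
  "plan": [
    {"x": -0.15,"y": -0.04,"z": 0.25,"ax": 0.03,"ay": 0,"az": 0,"hand": 50},
    {"x": -0.15,"y": -0.04,"z": 0.25,"ax": 0.03,"ay": 0,"az": 0,"hand": 50},
    {"x": -0.15,"y": -0.04,"z": 0.25,"ax": 0.03,"ay": 0,"az": 0,"hand": 50}
  ],
  "grip_force": 115
}}

```text
clock: 24.35
eef_pos: [514.7, -78.5, 45.6]
tcp_rot: [-3.138, -0.605, 1.571]
contact_force: [0.4, 0.3, -2.1]
opening: 0.622
grasp_force: 121.0
```

Call:
{"fn": "drive_tool", "kwargs": {
  "plan": [
    {"x": -0.04,"y": 0,"z": 0.05,"ax": 0,"ay": 0,"az": 0,"hand": 50},
    {"x": -0.07,"y": 0,"z": 0.1,"ax": 0,"ay": 0,"az": 0,"hand": 50},
    {"x": -0.07,"y": 0,"z": 0.1,"ax": 0,"ay": 0,"az": 0,"hand": 50}
  ],
  "grip_force": 115
}}

```text
clock: 24.65
eef_pos: [515.3, -78.7, 40.1]
tcp_rot: [-3.139, -0.606, 1.572]
contact_force: [-1.4, -2.5, 5.4]
opening: 0.625
grasp_force: 120.6
```

```bash
python3 - <<'E'
from g import *
centre()
E
```

```text
[515.3 -78.7  40.1] [-1.4 -2.5  5.4] centre [515.21 -47.07  54.53] tooly [ 1.      0.0023 -0.0018] tau 34.71
```

Call:
{"fn": "drive_tool", "kwargs": {
  "plan": [
    {"x": -0.02,"y": 0.02,"z": 0.03,"ax": 0,"ay": 0,"az": 0,"hand": 50},
    {"x": -0.03,"y": 0.02,"z": 0.05,"ax": 0,"ay": 0,"az": 0,"hand": 50},
    {"x": -0.03,"y": 0.02,"z": 0.05,"ax": 0,"ay": 0,"az": 0,"hand": 50}
  ],
  "grip_force": 115
}}

```text
clock: 24.95
eef_pos: [515.6, -78.5, 37.6]
tcp_rot: [-3.139, -0.606, 1.573]
contact_force: [-4.2, -6.4, 12.3]
opening: 0.624
grasp_force: 120.7
```

```bash
python3 - <<'E'
from g import *
centre();print(monitor.sense()['wrist_torque'])
E
```

```text
[515.6 -78.5  37.6] [-4.2 -6.4 12.3] centre [515.57 -46.9   52.06] tooly [ 1.      0.0035 -0.0025] tau 34.74
[1.09657546 0.68180337 0.85106081]
```

Call:
{"fn": "drive_tool", "kwargs": {
  "plan": [
    {"x": -0.03,"y": -0.016,"z": -0.017,"ax": 0,"ay": 0,"az": 0,"hand": 50},
    {"x": -0.04,"y": -0.016,"z": 0.01,"ax": 0,"ay": 0,"az": 0,"hand": 50},
    {"x": -0.06,"y": -0.016,"z": 0.03,"ax": 0,"ay": 0,"az": 0,"hand": 50},
    {"x": -0.06,"y": -0.016,"z": 0.03,"ax": 0,"ay": 0,"az": 0,"hand": 50}
  ],
  "grip_force": 115
}}

```text
clock: 25.35
eef_pos: [515.4, -78.8, 36.8]
tcp_rot: [-3.139, -0.611, 1.572]
contact_force: [-4.6, -0.8, 26.2]
opening: 0.625
grasp_force: 122.4
```

```bash
python3 - <<'E'
from g import *
centre();print(monitor.sense()['wrist_torque'])
E
```

```text
[515.4 -78.8  36.8] [-4.6 -0.8 26.2] centre [515.3  -47.26  51.38] tooly [ 1.      0.0029 -0.0019] tau 34.98
[3.21234109 0.66731413 0.62465115]
```

```bash
python3 - <<'E'
from g import *
im=imaging.grab_frame('scene');cv2.imwrite('raw_s14.png',im[:,:,::-1])
a=im[165:240,205:285,::-1]
cv2.imwrite('pics/s14.png',cv2.convertScaleAbs(cv2.resize(a,(640,600),interpolation=cv2.INTER_CUBIC),alpha=1.8))
E
```

```text
(no output)
```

View pics/s14.png

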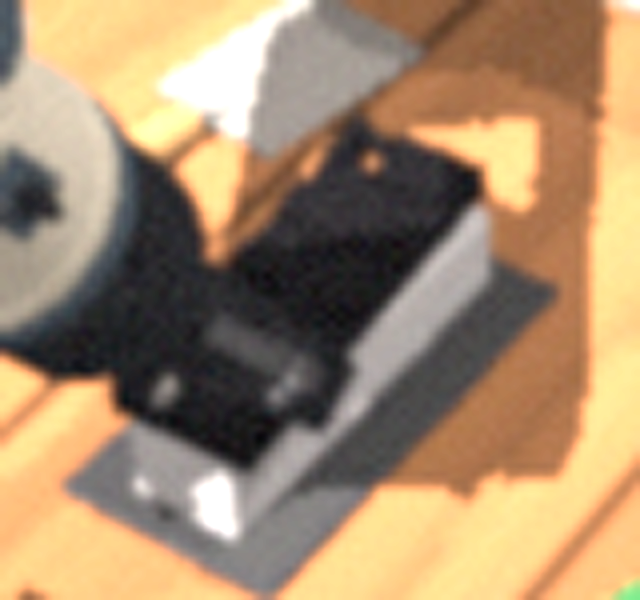

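Call:
{"fn": "drive_tool", "kwargs": {
  "plan": [
    {"x": 0,"y": 0,"z": 0,"ax": 0,"ay": 0,"az": 0,"hand": 55},
    {"x": 0,"y": 0,"z": 0,"ax": 0,"ay": 0,"az": 0,"hand": 58},
    {"x": 0,"y": 0,"z": 0,"ax": 0,"ay": 0,"az": 0,"hand": 61},
    {"x": 0,"y": 0,"z": 0,"ax": 0,"ay": 0,"az": 0,"hand": 66},
    {"x": 0,"y": 0,"z": 0,"ax": 0,"ay": 0,"az": 0,"hand": 66},
    {"x": 0,"y": 0,"z": 0,"ax": 0,"ay": 0,"az": 0,"hand": 66}
  ],
  "grip_force": 20
}}

```text
clock: 26.0
eef_pos: [515.2, -80.2, 33.7]
tcp_rot: [-3.139, -0.605, 1.572]
contact_force: [-0.2, 0.4, -0.5]
opening: 0.775
grasp_force: 0.0
```

```bash
python3 - <<'E'
from g import *
centre()
a=cv2.imread('raw_s14.png').astype(int).sum(2); im=imaging.grab_frame('scene');cv2.imwrite('raw_s15.png',im[:,:,::-1]);b=im.astype(int).sum(2)
# black/bright edge of plate's +x side, column-wise, before & after
for x in range(251,266,2):
    o=[]
    for G in(a,b):
        r=G[180:225,x]; d=np.diff(r); k=np.argmax(d); o.append((180+k, r[k],r[k+1]))
    print(x,o)
for nm,G in(('b',a),('a',b)): print(nm,[ (x,G[180:192,x].tolist()) for x in(250,251,252)][1], G[208:224,225].tolist())
E
```

```text
[515.2 -80.2  33.7] [-0.2  0.4 -0.5] centre [515.13 -48.52  48.14] tooly [ 1.      0.0024 -0.0023] tau 34.65
251 [(np.int64(183), np.int64(104), np.int64(192)), (np.int64(208), np.int64(131), np.int64(224))]
253 [(np.int64(202), np.int64(122), np.int64(204)), (np.int64(185), np.int64(236), np.int64(395))]
255 [(np.int64(200), np.int64(156), np.int64(235)), (np.int64(181), np.int64(246), np.int64(346))]
257 [(np.int64(197), np.int64(108), np.int64(189)), (np.int64(180), np.int64(238), np.int64(332))]
259 [(np.int64(180), np.int64(244), np.int64(347)), (np.int64(180), np.int64(243), np.int64(346))]
261 [(np.int64(180), np.int64(238), np.int64(359)), (np.int64(180), np.int64(233), np.int64(355))]
263 [(np.int64(190), np.int64(106), np.int64(207)), (np.int64(180), np.int64(258), np.int64(362))]
265 [(np.int64(180), np.int64(280), np.int64(376)), (np.int64(180), np.int64(256), np.int64(370))]
b (251, [156, 123, 88, 104, 192, 237, 160, 82, 87, 98, 85, 90]) [61, 48, 62, 91, 167, 216, 192, 141, 68, 54, 99, 199, 257, 264, 265, 265]
a (251, [218, 250, 298, 221, 105, 78, 126, 166, 144, 98, 92, 88]) [57, 53, 61, 66, 111, 198, 201, 132, 68, 35, 106, 206, 266, 265, 265, 263]
```

Call:
{"fn": "drive_tool", "kwargs": {
  "plan": [
    {"x": 0,"y": 0,"z": 0,"ax": 0,"ay": 0,"az": 0,"hand": 78},
    {"x": 0,"y": 0,"z": -0.5,"ax": 0,"ay": 0,"az": 0,"hand": 80},
    {"x": 0,"y": 0,"z": -1.5,"ax": 0,"ay": 0,"az": 0,"hand": 80},
    {"x": 0,"y": 0,"z": -2.5,"ax": 0,"ay": 0,"az": 0,"hand": 80},
    {"x": 0,"y": 0,"z": -3.5,"ax": 0,"ay": 0,"az": 0,"hand": 80},
    {"x": 0,"y": 0,"z": -3.5,"ax": 0,"ay": 0,"az": 0,"hand": 80},
    {"x": 0,"y": 0,"z": -3.5,"ax": 0,"ay": 0,"az": 0,"hand": 80}
  ],
  "grip_force": 20
}}

```text
clock: 26.75
eef_pos: [516.1, -180.5, 178.5]
tcp_rot: [-3.141, -0.603, 1.572]
contact_force: [0.0, 0.3, 0.0]
opening: 0.934
grasp_force: 0.0
```

```bash
python3 - <<'E'
from g import *
centre()
a=cv2.imread('raw_scene0.png'); im=imaging.grab_frame('scene');cv2.imwrite('raw_s16.png',im[:,:,::-1]);b=im[:,:,::-1]
def bl(i): 
    g=i.astype(int).sum(2); m=((g<150)).astype(np.uint8); m[:180]=0;m[235:]=0;m[:,:212]=0;m[:,272:]=0
    n,l,s,c=cv2.connectedComponentsWithStats(m); k=1+np.argmax(s[1:,4]); return l==k,s[k],c[k]
for i in(a,b):
    m,s,c=bl(i); print(s,c); h=cv2.approxPolyDP(cv2.convexHull(np.argwhere(m)[:,::-1].astype(np.float32)),3,True)[:,0]; print(h.tolist())
# lower boundary of plate (black->bright) per column 
for x in range(226,268,4):
    print(x,[ (lambda ys:(ys.min(),ys.max()) if len(ys) else 0)(np.nonzero(bl(i)[0][:,x])[0]) for i in(a,b)])
E
```

```text
[ 516.1 -180.5  178.5] [0.  0.3 0. ] centre [ 516.08 -148.78  192.88] tooly [ 1.0e+00  1.5e-03 -3.0e-04] tau 34.57
[220 184  47  40 791] [243.4664981  202.99241466]
[[266.0, 190.0], [236.0, 223.0], [220.0, 215.0], [251.0, 184.0]]
[220 184  47  40 816] [243.11029412 203.77205882]
[[266.0, 190.0], [236.0, 223.0], [220.0, 215.0], [251.0, 184.0]]
226 [(np.int64(208), np.int64(217)), (np.int64(208), np.int64(219))]
230 [(np.int64(204), np.int64(220)), (np.int64(204), np.int64(221))]
234 [(np.int64(200), np.int64(222)), (np.int64(200), np.int64(223))]
238 [(np.int64(196), np.int64(221)), (np.int64(196), np.int64(221))]
242 [(np.int64(192), np.int64(216)), (np.int64(192), np.int64(217))]
246 [(np.int64(189), np.int64(213)), (np.int64(190), np.int64(213))]
250 [(np.int64(185), np.int64(208)), (np.int64(185), np.int64(209))]
254 [(np.int64(184), np.int64(204)), (np.int64(189), np.int64(205))]
258 [(np.int64(186), np.int64(200)), (np.int64(187), np.int64(201))]
262 [(np.int64(188), np.int64(196)), (np.int64(188), np.int64(197))]
266 [(np.int64(190), np.int64(193)), (np.int64(190), np.int64(194))]
```

```bash
cat >> g.py <<'E'
def bars():
    for n in('top','scene'):
        im=imaging.grab_frame(n)
        for c,a,m in blobs(im,(50,90,30),(80,255,255)):
            L=line(m,n,9)
            if 400<L[0][0]<850 and -480<L[0][1]<150: print(n,a,L[0].round(1),round(L[1],1),np.round(L[2][1]))
E
python3 - <<'E'
from g import *
bars()
plan([((520,-200,300),down(90)),((580.5,-373.5,200),down(18))])
E
```

```text
top 98 [670.6 -49.1] 72.9 [79. 13.]
top 48 [ 510.6 -354.8] 73.6 [38. 12.]
scene 111 [675.  -50.2] 73.3 [81. 13.]
scene 179 [ 508.6 -375.4] 73.2 [78. 14.]
scene 192 [ 584.7 -375.8] 107.8 [12. 83.]
xyz [ 1.05  0.09 -2.27] a [-0.05 -5.79  0.02] n>=4.0
xyz [-3.47  1.21  2.  ] a [ 0. -0. 12.] n>=8.4
```

```bash
python3 - <<'E'
from g import *
g=cv2.imread('raw_top0.png').astype(int).sum(2)
for y in(198,202,206): print(y,g[y,236:250].tolist(),g[y,288:300].tolist())
a=cv2.imread('raw_top0.png')[:,:,::-1].copy()
for z,x in((52,240),(52,292)): print(cast('top',(x,202),z)[1])
print((cast('top',(241,202),52)-cast('top',(240,202),52))[1])
E
```

```text
198 [243, 250, 176, 123, 130, 184, 153, 94, 105, 109, 100, 100, 102, 111] [106, 98, 92, 86, 264, 283, 244, 245, 345, 418, 436, 426]
202 [220, 208, 153, 132, 129, 240, 191, 85, 103, 101, 99, 111, 105, 106] [110, 101, 104, 80, 263, 275, 206, 217, 320, 394, 417, 405]
206 [253, 223, 173, 131, 124, 236, 190, 86, 86, 80, 61, 96, 97, 113] [75, 58, 76, 83, 215, 244, 212, 221, 347, 391, 373, 379]
34.731216752561494
-121.15251854549881
-2.9990119019313326
```

Call:
{"fn": "drive_tool", "kwargs": {
  "plan": [
    {"x": 1.05,"y": 0.09,"z": -2.27,"ax": -0.05,"ay": -5.79,"az": 0.02,"hand": 40},
    {"x": 1.05,"y": 0.09,"z": -2.27,"ax": -0.05,"ay": -5.79,"az": 0.02,"hand": 40},
    {"x": 1.05,"y": 0.09,"z": -2.27,"ax": -0.05,"ay": -5.79,"az": 0.02,"hand": 40},
    {"x": 1.05,"y": 0.09,"z": -2.27,"ax": -0.05,"ay": -5.79,"az": 0.02,"hand": 40},
    {"x": 1.05,"y": 0.09,"z": -2.27,"ax": -0.05,"ay": -5.79,"az": 0.02,"hand": 40},
    {"x": 1.05,"y": 0.09,"z": -2.27,"ax": -0.05,"ay": -5.79,"az": 0.02,"hand": 40}
  ],
  "grip_force": 30
}}

```text
clock: 27.5
eef_pos: [520.0, -199.0, 299.8]
tcp_rot: [-3.141, -0.002, 1.573]
contact_force: [-0.6, 0.2, -0.7]
opening: 0.464
grasp_force: 0.0
```

```bash
python3 - <<'E'
from g import *
plan([((580.4,-373.2,100),down(108)),((580.4,-373.2,5.5),down(108)),((580.4,-373.2,130),down(108)),((516.4,-2,130),down(180)),((516.4,-2,70),down(180))])
E
```

```text
xyz [-3.49  1.2   3.99] a [ 0.   -0.02 -2.98] n>=5.4
xyz [ 0.   -0.    1.89] a [0. 0. 0.] n>=1.9
xyz [ 0.    0.   -2.49] a [0. 0. 0.] n>=2.5
xyz [7.46 1.08 0.  ] a [  0.   0. -12.] n>=8.4
xyz [ 0.  -0.   1.2] a [0. 0. 0.] n>=1.2
```

Call:
{"fn": "drive_tool", "kwargs": {
  "plan": [
    {"x": -3.49,"y": 1.2,"z": 3.99,"ax": 0,"ay": 0,"az": -2.98,"hand": 30},
    {"x": -3.49,"y": 1.2,"z": 3.99,"ax": 0,"ay": 0,"az": -2.98,"hand": 30},
    {"x": -3.49,"y": 1.2,"z": 3.99,"ax": 0,"ay": 0,"az": -2.98,"hand": 30},
    {"x": -3.49,"y": 1.2,"z": 3.99,"ax": 0,"ay": 0,"az": -2.98,"hand": 30},
    {"x": -3.49,"y": 1.2,"z": 3.99,"ax": 0,"ay": 0,"az": -2.98,"hand": 30},
    {"x": -3.49,"y": 1.2,"z": 3.99,"ax": 0,"ay": 0,"az": -2.98,"hand": 30},
    {"x": -3.49,"y": 1.2,"z": 3.99,"ax": 0,"ay": 0,"az": -2.98,"hand": 30},
    {"x": -3.49,"y": 1.2,"z": 3.99,"ax": 0,"ay": 0,"az": -2.98,"hand": 30}
  ],
  "grip_force": 30
}}

```text
clock: 28.3
eef_pos: [579.3, -376.0, 100.1]
tcp_rot: [3.142, -0.002, 1.88]
contact_force: [0.3, 0.2, 0.8]
opening: 0.347
grasp_force: 0.0
```

```bash
python3 - <<'E'
from g import *
bars()
plan([((580.4,-373.2,5.5),down(108))])
E
```

```text
top 100 [670.8 -49.1] 72.5 [78. 13.]
top 32 [ 572.1 -348.3] 105.3 [11. 27.]
scene 118 [675. -49.] 74.2 [81. 15.]
scene 181 [ 508.7 -374.7] 73.8 [78. 16.]
scene 191 [ 584.7 -375.9] 107.7 [12. 83.]
xyz [0.05 0.01 1.94] a [ 0.02  0.01 -0.03] n>=1.9
```

Call:
{"fn": "drive_tool", "kwargs": {
  "plan": [
    {"x": 0.05,"y": 0.01,"z": 1.0,"ax": 0,"ay": 0,"az": 0,"hand": 30},
    {"x": 0.05,"y": 0.01,"z": 1.7,"ax": 0,"ay": 0,"az": 0,"hand": 30},
    {"x": 0.05,"y": 0.01,"z": 1.9,"ax": 0,"ay": 0,"az": 0,"hand": 30},
    {"x": 0.05,"y": 0.01,"z": 1.9,"ax": 0,"ay": 0,"az": 0,"hand": 30},
    {"x": 0.05,"y": 0.01,"z": 1.9,"ax": 0,"ay": 0,"az": 0,"hand": 22},
    {"x": 0.05,"y": 0.01,"z": 1.9,"ax": 0,"ay": 0,"az": 0,"hand": 14},
    {"x": 0.05,"y": 0.01,"z": 1.9,"ax": 0,"ay": 0,"az": 0,"hand": 8},
    {"x": 0.05,"y": 0.01,"z": 1.9,"ax": 0,"ay": 0,"az": 0,"hand": 8}
  ],
  "grip_force": 40
}}

```text
clock: 29.2
eef_pos: [582.2, -374.3, 9.6]
tcp_rot: [3.138, 0.005, 1.882]
contact_force: [0.1, 1.4, 5.3]
opening: 0.115
grasp_force: 39.1
```

Call:
{"fn": "drive_tool", "kwargs": {
  "plan": [
    {"x": 0,"y": 0,"z": 0,"ax": 0,"ay": 0,"az": 0,"hand": 8},
    {"x": 0,"y": 0,"z": 0,"ax": 0,"ay": 0,"az": 0,"hand": 8}
  ],
  "grip_force": 40
}}

```text
clock: 29.4
eef_pos: [582.3, -374.3, 9.6]
tcp_rot: [3.138, 0.005, 1.882]
contact_force: [-0.5, 1.3, 6.3]
opening: 0.115
grasp_force: 39.1
```

Call:
{"fn": "drive_tool", "kwargs": {
  "plan": [
    {"x": 0,"y": 0,"z": -0.5,"ax": 0,"ay": 0,"az": 0,"hand": 8},
    {"x": 0,"y": 0,"z": -1.5,"ax": 0,"ay": 0,"az": 0,"hand": 8},
    {"x": 0,"y": 0,"z": -2.5,"ax": 0,"ay": 0,"az": 0,"hand": 8},
    {"x": 0,"y": 0,"z": -2.5,"ax": 0,"ay": 0,"az": 0,"hand": 8},
    {"x": 0,"y": 0,"z": -2.5,"ax": 0,"ay": 0,"az": 0,"hand": 8}
  ],
  "grip_force": 40
}}

```text
clock: 29.9
eef_pos: [581.8, -374.1, 135.1]
tcp_rot: [3.137, 0.006, 1.882]
contact_force: [0.5, 1.2, -0.5]
opening: 0.112
grasp_force: 39.1
```

```bash
python3 - <<'E'
from g import *
im=imaging.grab_frame('scene')
for c,a,m in blobs(im,(50,90,30),(80,255,255)): print(c,a)
plan([((550,-190,140),down(144)),((516.4,-2,140),down(180)),((516.4,-2,66),down(180))])
E
```

```text
[18.81944444 93.02777778] 144
[415.41237113  94.79381443] 97
[376.6302521  232.66386555] 119
[290.78571429 235.91964286] 112
[158.63829787 292.10638298] 235
xyz [ 3.68  0.54 -0.15] a [ 0.01  0.04 -6.03] n>=4.2
xyz [2.75 2.65 0.  ] a [ 0.  0. -6.] n>=4.2
xyz [ 0.   -0.    1.48] a [0. 0. 0.] n>=1.5
```

Call:
{"fn": "drive_tool", "kwargs": {
  "plan": [
    {"x": 3.68,"y": 0.54,"z": -0.15,"ax": 0,"ay": 0.04,"az": -6.03,"hand": 8},
    {"x": 3.68,"y": 0.54,"z": -0.15,"ax": 0,"ay": 0.04,"az": -6.03,"hand": 8},
    {"x": 3.68,"y": 0.54,"z": -0.15,"ax": 0,"ay": 0.04,"az": -6.03,"hand": 8},
    {"x": 3.68,"y": 0.54,"z": -0.15,"ax": 0,"ay": 0.04,"az": -6.03,"hand": 8},
    {"x": 3.68,"y": 0.54,"z": -0.15,"ax": 0,"ay": 0.04,"az": -6.03,"hand": 8},
    {"x": 3.68,"y": 0.54,"z": -0.15,"ax": 0,"ay": 0.04,"az": -6.03,"hand": 8}
  ],
  "grip_force": 40
}}

```text
clock: 30.55
eef_pos: [549.0, -188.5, 138.0]
tcp_rot: [3.141, -0.003, 2.515]
contact_force: [0.8, 0.4, -1.2]
opening: 0.115
grasp_force: 39.1
```

Call:
{"fn": "drive_tool", "kwargs": {
  "plan": [
    {"x": 2.75,"y": 2.65,"z": 0,"ax": 0,"ay": 0,"az": -6.0,"hand": 8},
    {"x": 2.75,"y": 2.65,"z": 0,"ax": 0,"ay": 0,"az": -6.0,"hand": 8},
    {"x": 2.75,"y": 2.65,"z": 0,"ax": 0,"ay": 0,"az": -6.0,"hand": 8},
    {"x": 2.75,"y": 2.65,"z": 0,"ax": 0,"ay": 0,"az": -6.0,"hand": 8},
    {"x": 2.75,"y": 2.65,"z": 0,"ax": 0,"ay": 0,"az": -6.0,"hand": 8},
    {"x": 2.75,"y": 2.65,"z": 0,"ax": 0,"ay": 0,"az": -6.0,"hand": 8},
    {"x": 2.75,"y": 2.65,"z": 0,"ax": 0,"ay": 0,"az": -6.0,"hand": 8}
  ],
  "grip_force": 40
}}

```text
clock: 31.25
eef_pos: [516.8, -2.9, 139.1]
tcp_rot: [3.14, -0.001, 3.138]
contact_force: [-1.0, 0.5, -0.8]
opening: 0.108
grasp_force: 39.2
```

```bash
python3 - <<'E'
from g import *
s=monitor.sense();print(s['eef_pos'],s['tcp_rot'],s['grasp_force'],s['opening'])
plan([((516.4,-2,64),down(180.1)),((516.4,-2,58.5),down(180.1))])
im=imaging.grab_frame('scene')
for c,a,m in blobs(im,(50,90,30),(80,255,255)): print(c,a,line(m,'scene',130)[:2] if 200<c[0]<300 else '')
E
```

```text
[516.78682207  -2.936685   139.09556757] [ 3.14026430e+00 -5.68076830e-04  3.13842103e+00] 39.16491150856018 0.1079421347193607
xyz [0.01 0.02 1.5 ] a [ 0.01 -0.   -0.05] n>=1.5
xyz [ 0.   -0.    0.11] a [0. 0. 0.] n>=0.1
[104.81690141  20.3943662 ] 71 
[66.78431373 30.92156863] 51 
[18.83916084 93.03496503] 143 
[415.59375     94.83333333] 96 
[259.14285714 170.79591837] 49 (array([535.59874615,   5.32174793]), np.float64(167.35787140379117))
[376.6302521  232.66386555] 119 
[290.97321429 235.83928571] 112 (array([ 722.51889782, -144.93805887]), np.float64(73.41967598439963))
[155.85393258 294.56741573] 178
```

Call:
{"fn": "drive_tool", "kwargs": {
  "plan": [
    {"x": 0.01,"y": 0.02,"z": 0.8,"ax": 0,"ay": 0,"az": -0.05,"hand": 8},
    {"x": 0.01,"y": 0.02,"z": 1.3,"ax": 0,"ay": 0,"az": -0.05,"hand": 8},
    {"x": 0.01,"y": 0.02,"z": 1.5,"ax": 0,"ay": 0,"az": -0.05,"hand": 8},
    {"x": 0.01,"y": 0.02,"z": 1.5,"ax": 0,"ay": 0,"az": -0.05,"hand": 8}
  ],
  "grip_force": 40
}}

```text
clock: 31.7
eef_pos: [515.3, -1.7, 63.3]
tcp_rot: [3.14, -0.003, -3.139]
contact_force: [-0.6, 0.2, -0.2]
opening: 0.118
grasp_force: 39.2
```

Call:
{"fn": "drive_tool", "kwargs": {
  "plan": [
    {"x": 0,"y": 0,"z": 0.04,"ax": 0,"ay": 0,"az": 0,"hand": 8},
    {"x": 0,"y": 0,"z": 0.06,"ax": 0,"ay": 0,"az": 0,"hand": 8},
    {"x": 0,"y": 0,"z": 0.06,"ax": 0,"ay": 0,"az": 0,"hand": 8}
  ],
  "grip_force": 40
}}

```text
clock: 32.0
eef_pos: [516.7, -0.8, 62.4]
tcp_rot: [3.14, 0.001, -3.137]
contact_force: [0.3, 0.2, -0.1]
opening: 0.117
grasp_force: 39.2
```

Call:
{"fn": "drive_tool", "kwargs": {
  "plan": [
    {"x": 0,"y": 0,"z": 0.03,"ax": 0,"ay": 0,"az": 0,"hand": 8},
    {"x": 0,"y": 0,"z": 0.05,"ax": 0,"ay": 0,"az": 0,"hand": 8},
    {"x": 0,"y": 0,"z": 0.05,"ax": 0,"ay": 0,"az": 0,"hand": 8}
  ],
  "grip_force": 40
}}

```text
clock: 32.3
eef_pos: [516.2, -0.7, 59.1]
tcp_rot: [3.14, 0.0, -3.136]
contact_force: [1.1, -1.1, -0.7]
opening: 0.117
grasp_force: 39.2
```

Call:
{"fn": "drive_tool", "kwargs": {
  "plan": [
    {"x": 0,"y": 0,"z": 0.03,"ax": 0,"ay": 0,"az": 0,"hand": 8},
    {"x": 0,"y": 0,"z": 0.03,"ax": 0,"ay": 0,"az": 0,"hand": 8}
  ],
  "grip_force": 40
}}

```text
clock: 32.5
eef_pos: [516.2, -0.8, 57.6]
tcp_rot: [3.14, 0.0, -3.136]
contact_force: [0.4, -1.4, 2.8]
opening: 0.112
grasp_force: 39.6
```

Call:
{"fn": "drive_tool", "kwargs": {
  "plan": [
    {"x": 0,"y": 0,"z": 0.02,"ax": 0,"ay": 0,"az": 0,"hand": 8},
    {"x": 0,"y": 0,"z": 0.02,"ax": 0,"ay": 0,"az": 0,"hand": 8}
  ],
  "grip_force": 40
}}

```text
clock: 32.7
eef_pos: [516.3, -0.7, 57.5]
tcp_rot: [3.14, 0.0, -3.136]
contact_force: [-4.5, -1.0, 14.7]
opening: 0.112
grasp_force: 41.4
```

Call:
{"fn": "drive_tool", "kwargs": {
  "plan": [
    {"x": 0,"y": 0,"z": -0.02,"ax": 0,"ay": 0,"az": 0,"hand": 12},
    {"x": 0,"y": 0,"z": -0.02,"ax": 0,"ay": 0,"az": 0,"hand": 16},
    {"x": 0,"y": 0,"z": -0.02,"ax": 0,"ay": 0,"az": 0,"hand": 22},
    {"x": 0,"y": 0,"z": -0.3,"ax": 0,"ay": 0,"az": 0,"hand": 24},
    {"x": 0,"y": 0,"z": -1.0,"ax": 0,"ay": 0,"az": 0,"hand": 30},
    {"x": 0,"y": 0,"z": -2.0,"ax": 0,"ay": 0,"az": 0,"hand": 30},
    {"x": 0,"y": 0,"z": -2.0,"ax": 0,"ay": 0,"az": 0,"hand": 30},
    {"x": 0,"y": 0,"z": -2.0,"ax": 0,"ay": 0,"az": 0,"hand": 30}
  ],
  "grip_force": 30
}}

```text
clock: 33.5
eef_pos: [516.7, -0.8, 157.4]
tcp_rot: [3.14, 0.002, -3.136]
contact_force: [0.7, -1.0, -0.8]
opening: 0.351
grasp_force: 0.0
```

```bash
python3 - <<'E'
from g import *
im=imaging.grab_frame('scene')
for c,a,m in blobs(im,(50,90,30),(80,255,255)):
    if 200<c[0]<300: L=line(m,'scene',57); print(c,a,L[0],L[1],np.round(L[2][1]))
bars()
plan([((640,-60,140),down(125)),((670.7,-49.1,100),down(73)),((670.7,-49.1,6),down(73))])
E
```

```text
[253.90728477 190.74172185] 151 [522.48057491  -2.05412488] 179.69734461469398 [78. 26.]
[290.95495495 235.87387387] 111 [693.87193328 -87.84476216] 73.33727067899856 [76. 12.]
top 97 [ 505.  -373.8] 73.5 [77. 12.]
scene 154 [491.2  41.6] 179.5 [86. 28.]
scene 112 [675.  -50.1] 73.4 [81. 13.]
scene 180 [ 508.7 -375.2] 73.2 [78. 14.]
xyz [-2.5  -1.2   0.29] a [ 0.   -0.03  9.22] n>=6.4
xyz [-0.17  0.63  0.8 ] a [ 0.   -0.    8.67] n>=6.1
xyz [ 0.   -0.    1.88] a [0. 0. 0.] n>=1.9
```

Call:
{"fn": "drive_tool", "kwargs": {
  "plan": [
    {"x": -2.5,"y": -1.2,"z": 0.29,"ax": 0,"ay": 0,"az": 9.22,"hand": 30},
    {"x": -2.5,"y": -1.2,"z": 0.29,"ax": 0,"ay": 0,"az": 9.22,"hand": 30},
    {"x": -2.5,"y": -1.2,"z": 0.29,"ax": 0,"ay": 0,"az": 9.22,"hand": 30},
    {"x": -2.5,"y": -1.2,"z": 0.29,"ax": 0,"ay": 0,"az": 9.22,"hand": 30},
    {"x": -2.5,"y": -1.2,"z": 0.29,"ax": 0,"ay": 0,"az": 9.22,"hand": 30},
    {"x": -2.5,"y": -1.2,"z": 0.29,"ax": 0,"ay": 0,"az": 9.22,"hand": 30},
    {"x": -2.5,"y": -1.2,"z": 0.29,"ax": 0,"ay": 0,"az": 9.22,"hand": 30},
    {"x": -2.5,"y": -1.2,"z": 0.29,"ax": 0,"ay": 0,"az": 9.22,"hand": 30}
  ],
  "grip_force": 30
}}

```text
clock: 34.45
eef_pos: [640.4, -60.1, 139.9]
tcp_rot: [-3.14, -0.003, 2.181]
contact_force: [0.8, -0.6, 0.3]
opening: 0.353
grasp_force: 0.0
```

Call:
{"fn": "drive_tool", "kwargs": {
  "plan": [
    {"x": -0.17,"y": 0.63,"z": 0.8,"ax": 0,"ay": 0,"az": 8.67,"hand": 30},
    {"x": -0.17,"y": 0.63,"z": 0.8,"ax": 0,"ay": 0,"az": 8.67,"hand": 30},
    {"x": -0.17,"y": 0.63,"z": 0.8,"ax": 0,"ay": 0,"az": 8.67,"hand": 30},
    {"x": -0.17,"y": 0.63,"z": 0.8,"ax": 0,"ay": 0,"az": 8.67,"hand": 30},
    {"x": -0.17,"y": 0.63,"z": 0.8,"ax": 0,"ay": 0,"az": 8.67,"hand": 30},
    {"x": -0.17,"y": 0.63,"z": 0.8,"ax": 0,"ay": 0,"az": 8.67,"hand": 30},
    {"x": -0.17,"y": 0.63,"z": 0.8,"ax": 0,"ay": 0,"az": 8.67,"hand": 30},
    {"x": -0.17,"y": 0.63,"z": 0.8,"ax": 0,"ay": 0,"az": 8.67,"hand": 30}
  ],
  "grip_force": 30
}}

```text
clock: 35.25
eef_pos: [671.6, -49.0, 101.1]
tcp_rot: [-3.14, -0.001, 1.279]
contact_force: [0.4, -1.2, 0.7]
opening: 0.351
grasp_force: 0.0
```

```bash
python3 - <<'E'
from g import *
im=imaging.grab_frame('scene')
for c,a,m in blobs(im,(50,90,30),(80,255,255)):
    if 200<c[0]<300: L=line(m,'scene',9); print(c,a,L[0],L[1],np.round(L[2][1]))
plan([((670.7,-49.1,6),down(73))])
E
```

```text
[253.89261745 190.69798658] 149 [491.39236084  41.7486988 ] 179.77611188788228 [84. 28.]
[290.86486486 235.89189189] 111 [674.85549219 -50.42414402] 73.62926581207765 [81. 13.]
xyz [-0.01 -0.02  1.91] a [-0.02 -0.01  0.04] n>=1.9
```

Call:
{"fn": "drive_tool", "kwargs": {
  "plan": [
    {"x": -0.01,"y": -0.02,"z": 1.0,"ax": 0,"ay": 0,"az": 0,"hand": 30},
    {"x": -0.01,"y": -0.02,"z": 1.7,"ax": 0,"ay": 0,"az": 0,"hand": 30},
    {"x": -0.01,"y": -0.02,"z": 1.9,"ax": 0,"ay": 0,"az": 0,"hand": 30},
    {"x": -0.01,"y": -0.02,"z": 1.9,"ax": 0,"ay": 0,"az": 0,"hand": 30},
    {"x": -0.01,"y": -0.02,"z": 1.9,"ax": 0,"ay": 0,"az": 0,"hand": 22},
    {"x": -0.01,"y": -0.02,"z": 1.9,"ax": 0,"ay": 0,"az": 0,"hand": 14},
    {"x": -0.01,"y": -0.02,"z": 1.9,"ax": 0,"ay": 0,"az": 0,"hand": 8},
    {"x": -0.01,"y": -0.02,"z": 1.9,"ax": 0,"ay": 0,"az": 0,"hand": 8}
  ],
  "grip_force": 40
}}

```text
clock: 36.1
eef_pos: [672.5, -49.2, 9.1]
tcp_rot: [3.139, -0.002, 1.274]
contact_force: [-1.4, 0.7, 7.0]
opening: 0.113
grasp_force: 39.4
```

Call:
{"fn": "drive_tool", "kwargs": {
  "plan": [
    {"x": 0,"y": 0,"z": 0,"ax": 0,"ay": 0,"az": 0,"hand": 8},
    {"x": 0,"y": 0,"z": 0,"ax": 0,"ay": 0,"az": 0,"hand": 8}
  ],
  "grip_force": 40
}}

```text
clock: 36.3
eef_pos: [672.5, -49.2, 9.1]
tcp_rot: [3.139, -0.002, 1.274]
contact_force: [0.1, -0.5, 8.2]
opening: 0.115
grasp_force: 39.4
```

Call:
{"fn": "drive_tool", "kwargs": {
  "plan": [
    {"x": 0,"y": 0,"z": -0.5,"ax": 0,"ay": 0,"az": 0,"hand": 8},
    {"x": 0,"y": 0,"z": -1.5,"ax": 0,"ay": 0,"az": 0,"hand": 8},
    {"x": 0,"y": 0,"z": -2.5,"ax": 0,"ay": 0,"az": 0,"hand": 8},
    {"x": 0,"y": 0,"z": -2.5,"ax": 0,"ay": 0,"az": 0,"hand": 8},
    {"x": 0,"y": 0,"z": -2.5,"ax": 0,"ay": 0,"az": 0,"hand": 8}
  ],
  "grip_force": 40
}}

```text
clock: 36.8
eef_pos: [672.1, -49.4, 134.4]
tcp_rot: [3.138, -0.003, 1.274]
contact_force: [-0.6, 0.3, -0.3]
opening: 0.116
grasp_force: 39.1
```

```bash
python3 - <<'E'
from g import *
plan([((580,-75,140),down(36)),((516.4,-91.5,140),down(0.1))])
E
```

```text
xyz [-1.03 -1.61 -0.12] a [ 0.02 -0.03  6.16] n>=4.3
xyz [-1.22 -0.48 -0.  ] a [ 0.   -0.    5.98] n>=4.2
```

Call:
{"fn": "drive_tool", "kwargs": {
  "plan": [
    {"x": -1.03,"y": -1.61,"z": -0.12,"ax": 0,"ay": 0,"az": 6.16,"hand": 8},
    {"x": -1.03,"y": -1.61,"z": -0.12,"ax": 0,"ay": 0,"az": 6.16,"hand": 8},
    {"x": -1.03,"y": -1.61,"z": -0.12,"ax": 0,"ay": 0,"az": 6.16,"hand": 8},
    {"x": -1.03,"y": -1.61,"z": -0.12,"ax": 0,"ay": 0,"az": 6.16,"hand": 8},
    {"x": -1.03,"y": -1.61,"z": -0.12,"ax": 0,"ay": 0,"az": 6.16,"hand": 8},
    {"x": -1.03,"y": -1.61,"z": -0.12,"ax": 0,"ay": 0,"az": 6.16,"hand": 8}
  ],
  "grip_force": 40
}}

```text
clock: 37.4
eef_pos: [577.8, -74.9, 136.6]
tcp_rot: [-3.139, 0.001, 0.628]
contact_force: [-0.2, 0.2, -1.0]
opening: 0.115
grasp_force: 39.2
```

Call:
{"fn": "drive_tool", "kwargs": {
  "plan": [
    {"x": -1.22,"y": -0.48,"z": 0,"ax": 0,"ay": 0,"az": 5.98,"hand": 8},
    {"x": -1.22,"y": -0.48,"z": 0,"ax": 0,"ay": 0,"az": 5.98,"hand": 8},
    {"x": -1.22,"y": -0.48,"z": 0,"ax": 0,"ay": 0,"az": 5.98,"hand": 8},
    {"x": -1.22,"y": -0.48,"z": 0,"ax": 0,"ay": 0,"az": 5.98,"hand": 8},
    {"x": -1.22,"y": -0.48,"z": 0,"ax": 0,"ay": 0,"az": 5.98,"hand": 8},
    {"x": -1.22,"y": -0.48,"z": 0,"ax": 0,"ay": 0,"az": 5.98,"hand": 8},
    {"x": -1.22,"y": -0.48,"z": 0,"ax": 0,"ay": 0,"az": 5.98,"hand": 8}
  ],
  "grip_force": 40
}}

```text
clock: 38.1
eef_pos: [515.3, -91.3, 137.5]
tcp_rot: [-3.14, 0.001, 0.006]
contact_force: [0.4, -0.2, -0.9]
opening: 0.116
grasp_force: 39.2
```

```bash
python3 - <<'E'
from g import *
print(monitor.sense()['eef_pos'])
plan([((516.4,-91.5,64),down(0.1)),((516.4,-91.5,57.5),down(0.1))])
E
```

```text
[515.27938499 -91.25086376 137.46166915]
xyz [0.02 0.01 1.47] a [-0.02  0.01  0.04] n>=1.5
xyz [ 0.   -0.    0.13] a [0. 0. 0.] n>=0.1
```

Call:
{"fn": "drive_tool", "kwargs": {
  "plan": [
    {"x": 0.02,"y": 0.01,"z": 0.8,"ax": 0,"ay": 0,"az": 0,"hand": 8},
    {"x": 0.02,"y": 0.01,"z": 1.3,"ax": 0,"ay": 0,"az": 0,"hand": 8},
    {"x": 0.02,"y": 0.01,"z": 1.47,"ax": 0,"ay": 0,"az": 0,"hand": 8},
    {"x": 0.02,"y": 0.01,"z": 1.47,"ax": 0,"ay": 0,"az": 0,"hand": 8}
  ],
  "grip_force": 40
}}

```text
clock: 38.5
eef_pos: [515.6, -91.5, 63.3]
tcp_rot: [-3.139, 0.003, 0.004]
contact_force: [0.5, 0.0, -0.6]
opening: 0.12
grasp_force: 39.2
```

Call:
{"fn": "drive_tool", "kwargs": {
  "plan": [
    {"x": 0,"y": 0,"z": 0.03,"ax": 0,"ay": 0,"az": 0,"hand": 8},
    {"x": 0,"y": 0,"z": 0.06,"ax": 0,"ay": 0,"az": 0,"hand": 8},
    {"x": 0,"y": 0,"z": 0.08,"ax": 0,"ay": 0,"az": 0,"hand": 8},
    {"x": 0,"y": 0,"z": 0.08,"ax": 0,"ay": 0,"az": 0,"hand": 8}
  ],
  "grip_force": 40
}}

```text
clock: 38.9
eef_pos: [516.7, -91.8, 60.9]
tcp_rot: [-3.14, -0.001, 0.002]
contact_force: [-0.6, 0.1, -1.1]
opening: 0.115
grasp_force: 39.2
```

Call:
{"fn": "drive_tool", "kwargs": {
  "plan": [
    {"x": 0,"y": 0,"z": 0.03,"ax": 0,"ay": 0,"az": 0,"hand": 8},
    {"x": 0,"y": 0,"z": 0.05,"ax": 0,"ay": 0,"az": 0,"hand": 8},
    {"x": 0,"y": 0,"z": 0.05,"ax": 0,"ay": 0,"az": 0,"hand": 8}
  ],
  "grip_force": 40
}}

```text
clock: 39.2
eef_pos: [516.3, -91.7, 57.7]
tcp_rot: [-3.14, 0.0, 0.002]
contact_force: [-0.7, -0.4, 0.2]
opening: 0.117
grasp_force: 39.2
```

Call:
{"fn": "drive_tool", "kwargs": {
  "plan": [
    {"x": 0,"y": 0,"z": 0.01,"ax": 0,"ay": 0,"az": 0,"hand": 8},
    {"x": 0,"y": 0,"z": 0,"ax": 0,"ay": 0,"az": 0,"hand": 12},
    {"x": 0,"y": 0,"z": 0,"ax": 0,"ay": 0,"az": 0,"hand": 22},
    {"x": 0,"y": 0,"z": -0.3,"ax": 0,"ay": 0,"az": 0,"hand": 24},
    {"x": 0,"y": 0,"z": -1.0,"ax": 0,"ay": 0,"az": 0,"hand": 30},
    {"x": 0,"y": 0,"z": -2.0,"ax": 0,"ay": 0,"az": 0,"hand": 30},
    {"x": 0,"y": 0,"z": -2.0,"ax": 0,"ay": 0,"az": 0,"hand": 30},
    {"x": 0,"y": 0,"z": -2.0,"ax": 0,"ay": 0,"az": 0,"hand": 30}
  ],
  "grip_force": 30
}}

```text
clock: 40.0
eef_pos: [517.2, -92.0, 159.1]
tcp_rot: [-3.14, -0.003, 0.002]
contact_force: [-0.3, -0.5, 0.1]
opening: 0.351
grasp_force: 0.0
```

```bash
python3 - <<'E'
from g import *
im=imaging.grab_frame('scene')
for c,a,m in blobs(im,(50,90,30),(80,255,255)):
    if 100<c[0]<300: L=line(m,'scene',57 if c[0]>200 else 9); print(c,a,L[0],L[1],np.round(L[2][1]))
bars()
plan([((510,-230,150),down(37)),((504.9,-373.8,100),down(73.4)),((504.9,-373.8,6),down(73.4))])
E
```

```text
[104.74647887  20.38028169] 71 [-1253.85861544   859.61784603] 172.52393166445947 [ 52. 234.]
[254.08387097 190.77419355] 155 [522.98149833  -1.88641149] 0.22852316206830334 [78. 28.]
[234.32758621 209.44252874] 174 [521.76057213 -92.66126637] 179.28860092319965 [79. 25.]
[155.88826816 294.53072626] 179 [ 508.61052908 -375.39544508] 73.1531402220231 [78. 14.]
top 122 [522.4  -1.1] 180.0 [79. 12.]
top 98 [ 504.9 -373.8] 73.5 [77. 12.]
scene 159 [491.7  41.6] 179.8 [31. 84.]
scene 173 [490.5 -55.4] 179.0 [26. 84.]
scene 180 [ 508.7 -375.2] 73.2 [78. 14.]
xyz [-0.11  2.76  0.13] a [-0.03  0.02 -6.15] n>=4.3
xyz [-1.81  2.24  1.  ] a [ 0.    0.   -6.07] n>=4.2
xyz [ 0.   -0.    1.88] a [0. 0. 0.] n>=1.9
```

Call:
{"fn": "drive_tool", "kwargs": {
  "plan": [
    {"x": -0.11,"y": 2.76,"z": 0.13,"ax": 0,"ay": 0,"az": -6.15,"hand": 30},
    {"x": -0.11,"y": 2.76,"z": 0.13,"ax": 0,"ay": 0,"az": -6.15,"hand": 30},
    {"x": -0.11,"y": 2.76,"z": 0.13,"ax": 0,"ay": 0,"az": -6.15,"hand": 30},
    {"x": -0.11,"y": 2.76,"z": 0.13,"ax": 0,"ay": 0,"az": -6.15,"hand": 30},
    {"x": -0.11,"y": 2.76,"z": 0.13,"ax": 0,"ay": 0,"az": -6.15,"hand": 30},
    {"x": -0.11,"y": 2.76,"z": 0.13,"ax": 0,"ay": 0,"az": -6.15,"hand": 30}
  ],
  "grip_force": 30
}}

```text
clock: 40.75
eef_pos: [510.2, -230.0, 149.4]
tcp_rot: [-3.138, 0.001, 0.646]
contact_force: [-0.8, 0.8, 0.9]
opening: 0.348
grasp_force: 0.0
```

Call:
{"fn": "drive_tool", "kwargs": {
  "plan": [
    {"x": -1.81,"y": 2.24,"z": 1.0,"ax": 0,"ay": 0,"az": -6.07,"hand": 30},
    {"x": -1.81,"y": 2.24,"z": 1.0,"ax": 0,"ay": 0,"az": -6.07,"hand": 30},
    {"x": -1.81,"y": 2.24,"z": 1.0,"ax": 0,"ay": 0,"az": -6.07,"hand": 30},
    {"x": -1.81,"y": 2.24,"z": 1.0,"ax": 0,"ay": 0,"az": -6.07,"hand": 30},
    {"x": -1.81,"y": 2.24,"z": 1.0,"ax": 0,"ay": 0,"az": -6.07,"hand": 30},
    {"x": -1.81,"y": 2.24,"z": 1.0,"ax": 0,"ay": 0,"az": -6.07,"hand": 30},
    {"x": -1.81,"y": 2.24,"z": 1.0,"ax": 0,"ay": 0,"az": -6.07,"hand": 30}
  ],
  "grip_force": 30
}}

```text
clock: 41.45
eef_pos: [506.2, -373.1, 100.2]
tcp_rot: [-3.14, -0.002, 1.279]
contact_force: [-0.2, 0.1, -0.0]
opening: 0.35
grasp_force: 0.0
```

```bash
python3 - <<'E'
from g import *
bars()
plan([((504.9,-373.8,6),down(73.4))])
E
```

```text
top 129 [522.8  -1.3] 0.2 [82. 12.]
top 35 [553.2 -94.2] 175.2 [12. 22.]
scene 170 [489.7  41.7] 179.5 [86. 31.]
scene 191 [490.3 -55.3] 179.3 [84. 28.]
scene 179 [ 508.6 -375.4] 73.2 [78. 14.]
xyz [-0.02 -0.02  1.89] a [-0.01 -0.02 -0.  ] n>=1.9
```

Call:
{"fn": "drive_tool", "kwargs": {
  "plan": [
    {"x": -0.02,"y": -0.02,"z": 1.0,"ax": 0,"ay": 0,"az": 0,"hand": 30},
    {"x": -0.02,"y": -0.02,"z": 1.7,"ax": 0,"ay": 0,"az": 0,"hand": 30},
    {"x": -0.02,"y": -0.02,"z": 1.88,"ax": 0,"ay": 0,"az": 0,"hand": 30},
    {"x": -0.02,"y": -0.02,"z": 1.88,"ax": 0,"ay": 0,"az": 0,"hand": 30},
    {"x": -0.02,"y": -0.02,"z": 1.88,"ax": 0,"ay": 0,"az": 0,"hand": 22},
    {"x": -0.02,"y": -0.02,"z": 1.88,"ax": 0,"ay": 0,"az": 0,"hand": 14},
    {"x": -0.02,"y": -0.02,"z": 1.88,"ax": 0,"ay": 0,"az": 0,"hand": 8},
    {"x": -0.02,"y": -0.02,"z": 1.88,"ax": 0,"ay": 0,"az": 0,"hand": 8}
  ],
  "grip_force": 40
}}

```text
clock: 42.35
eef_pos: [506.4, -375.1, 9.0]
tcp_rot: [3.139, -0.001, 1.282]
contact_force: [-0.2, 1.8, 7.4]
opening: 0.117
grasp_force: 39.2
```

Call:
{"fn": "drive_tool", "kwargs": {
  "plan": [
    {"x": 0,"y": 0,"z": 0,"ax": 0,"ay": 0,"az": 0,"hand": 8},
    {"x": 0,"y": 0,"z": 0,"ax": 0,"ay": 0,"az": 0,"hand": 8}
  ],
  "grip_force": 40
}}

```text
clock: 42.55
eef_pos: [506.4, -375.1, 8.9]
tcp_rot: [3.139, -0.001, 1.282]
contact_force: [-0.1, 2.1, 6.8]
opening: 0.118
grasp_force: 39.2
```

Call:
{"fn": "drive_tool", "kwargs": {
  "plan": [
    {"x": 0,"y": 0,"z": -0.5,"ax": 0,"ay": 0,"az": 0,"hand": 8},
    {"x": 0,"y": 0,"z": -1.5,"ax": 0,"ay": 0,"az": 0,"hand": 8},
    {"x": 0,"y": 0,"z": -2.7,"ax": 0,"ay": 0,"az": 0,"hand": 8},
    {"x": 0,"y": 0,"z": -2.7,"ax": 0,"ay": 0,"az": 0,"hand": 8},
    {"x": 0,"y": 0,"z": -2.7,"ax": 0,"ay": 0,"az": 0,"hand": 8}
  ],
  "grip_force": 40
}}

```text
clock: 43.05
eef_pos: [506.6, -375.6, 145.3]
tcp_rot: [3.137, 0.001, 1.282]
contact_force: [-0.2, 0.6, 0.3]
opening: 0.12
grasp_force: 39.1
```

```bash
python3 - <<'E'
from g import *
plan([((510,-220,150),down(36)),((516.4,-31.7,150),down(0.1))])
E
```

```text
xyz [ 3.   -0.82 -0.1 ] a [ 0.05 -0.01  6.24] n>=4.4
xyz [ 2.32 -2.97 -0.  ] a [ 0.   -0.    5.98] n>=4.2
```

Call:
{"fn": "drive_tool", "kwargs": {
  "plan": [
    {"x": 3.0,"y": -0.82,"z": -0.1,"ax": 0.05,"ay": 0,"az": 6.24,"hand": 8},
    {"x": 3.0,"y": -0.82,"z": -0.1,"ax": 0.05,"ay": 0,"az": 6.24,"hand": 8},
    {"x": 3.0,"y": -0.82,"z": -0.1,"ax": 0.05,"ay": 0,"az": 6.24,"hand": 8},
    {"x": 3.0,"y": -0.82,"z": -0.1,"ax": 0.05,"ay": 0,"az": 6.24,"hand": 8},
    {"x": 3.0,"y": -0.82,"z": -0.1,"ax": 0.05,"ay": 0,"az": 6.24,"hand": 8},
    {"x": 3.0,"y": -0.82,"z": -0.1,"ax": 0.05,"ay": 0,"az": 6.24,"hand": 8}
  ],
  "grip_force": 40
}}

```text
clock: 43.65
eef_pos: [507.8, -218.0, 145.7]
tcp_rot: [-3.133, 0.002, 0.629]
contact_force: [-0.3, -0.3, -1.0]
opening: 0.118
grasp_force: 39.2
```

Call:
{"fn": "drive_tool", "kwargs": {
  "plan": [
    {"x": 2.32,"y": -2.97,"z": 0,"ax": 0,"ay": 0,"az": 5.98,"hand": 8},
    {"x": 2.32,"y": -2.97,"z": 0,"ax": 0,"ay": 0,"az": 5.98,"hand": 8},
    {"x": 2.32,"y": -2.97,"z": 0,"ax": 0,"ay": 0,"az": 5.98,"hand": 8},
    {"x": 2.32,"y": -2.97,"z": 0,"ax": 0,"ay": 0,"az": 5.98,"hand": 8},
    {"x": 2.32,"y": -2.97,"z": 0,"ax": 0,"ay": 0,"az": 5.98,"hand": 8},
    {"x": 2.32,"y": -2.97,"z": 0,"ax": 0,"ay": 0,"az": 5.98,"hand": 8},
    {"x": 2.32,"y": -2.97,"z": 0,"ax": 0,"ay": 0,"az": 5.98,"hand": 8}
  ],
  "grip_force": 40
}}

```text
clock: 44.35
eef_pos: [514.8, -31.2, 147.3]
tcp_rot: [-3.137, 0.005, 0.006]
contact_force: [-0.9, 0.5, -0.1]
opening: 0.119
grasp_force: 39.2
```

```bash
python3 - <<'E'
from g import *
s=monitor.sense();print(s['eef_pos'],s['grasp_force'])
plan([((516.4,-31.6,63.5),down(0.1))])
E
```

```text
[514.8221301  -31.20594685 147.32324485] 39.2404568195343
xyz [0.04 0.02 1.68] a [-0.04  0.05  0.04] n>=1.7
```

Call:
{"fn": "drive_tool", "kwargs": {
  "plan": [
    {"x": 0.04,"y": 0.01,"z": 0.8,"ax": -0.04,"ay": 0.05,"az": 0,"hand": 8},
    {"x": 0.04,"y": 0.01,"z": 1.5,"ax": -0.04,"ay": 0.05,"az": 0,"hand": 8},
    {"x": 0.04,"y": 0.01,"z": 1.68,"ax": -0.04,"ay": 0.05,"az": 0,"hand": 8},
    {"x": 0.04,"y": 0.01,"z": 1.68,"ax": -0.04,"ay": 0.05,"az": 0,"hand": 8}
  ],
  "grip_force": 40
}}

```text
clock: 44.75
eef_pos: [515.6, -31.7, 62.8]
tcp_rot: [-3.141, 0.003, 0.002]
contact_force: [0.3, 0.8, -0.1]
opening: 0.111
grasp_force: 39.2
```

Call:
{"fn": "drive_tool", "kwargs": {
  "plan": [
    {"x": 0,"y": 0,"z": 0.03,"ax": 0,"ay": 0,"az": 0,"hand": 8},
    {"x": 0,"y": 0,"z": 0.06,"ax": 0,"ay": 0,"az": 0,"hand": 8},
    {"x": 0,"y": 0,"z": 0.06,"ax": 0,"ay": 0,"az": 0,"hand": 8}
  ],
  "grip_force": 40
}}

```text
clock: 45.05
eef_pos: [517.6, -31.0, 62.0]
tcp_rot: [-3.141, -0.003, 0.002]
contact_force: [-0.1, -0.0, 0.2]
opening: 0.121
grasp_force: 39.2
```

Call:
{"fn": "drive_tool", "kwargs": {
  "plan": [
    {"x": 0,"y": 0,"z": 0.03,"ax": 0,"ay": 0,"az": 0,"hand": 8},
    {"x": 0,"y": 0,"z": 0.05,"ax": 0,"ay": 0,"az": 0,"hand": 8},
    {"x": 0,"y": 0,"z": 0.05,"ax": 0,"ay": 0,"az": 0,"hand": 8}
  ],
  "grip_force": 40
}}

```text
clock: 45.35
eef_pos: [516.9, -30.8, 58.6]
tcp_rot: [-3.141, -0.001, 0.002]
contact_force: [0.4, -0.6, -0.6]
opening: 0.118
grasp_force: 39.3
```

Call:
{"fn": "drive_tool", "kwargs": {
  "plan": [
    {"x": 0,"y": 0,"z": 0.03,"ax": 0,"ay": 0,"az": 0,"hand": 8},
    {"x": 0,"y": 0,"z": 0.03,"ax": 0,"ay": 0,"az": 0,"hand": 8}
  ],
  "grip_force": 40
}}

```text
clock: 45.55
eef_pos: [517.0, -30.8, 57.0]
tcp_rot: [-3.141, -0.001, 0.002]
contact_force: [-0.4, -0.6, -0.4]
opening: 0.114
grasp_force: 39.4
```

Call:
{"fn": "drive_tool", "kwargs": {
  "plan": [
    {"x": 0,"y": 0,"z": 0,"ax": 0,"ay": 0,"az": 0,"hand": 12},
    {"x": 0,"y": 0,"z": 0,"ax": 0,"ay": 0,"az": 0,"hand": 16},
    {"x": 0,"y": 0,"z": 0,"ax": 0,"ay": 0,"az": 0,"hand": 17},
    {"x": 0,"y": 0,"z": -0.15,"ax": 0,"ay": 0,"az": 0,"hand": 17},
    {"x": 0,"y": 0,"z": -0.6,"ax": 0,"ay": 0,"az": 0,"hand": 17},
    {"x": 0,"y": 0,"z": -1.5,"ax": 0,"ay": 0,"az": 0,"hand": 30},
    {"x": 0,"y": 0,"z": -2.5,"ax": 0,"ay": 0,"az": 0,"hand": 30},
    {"x": 0,"y": 0,"z": -2.5,"ax": 0,"ay": 0,"az": 0,"hand": 30}
  ],
  "grip_force": 20
}}

```text
clock: 46.35
eef_pos: [520.5, -31.1, 188.7]
tcp_rot: [3.141, -0.011, 0.002]
contact_force: [-0.5, 0.2, -0.2]
opening: 0.352
grasp_force: 0.0
```

```bash
python3 - <<'E'
from g import *
plan([((420,-330,260),down(60))])
E
```

```text
xyz [-2.01  5.97 -1.45] a [ 0.06 -0.1  -9.98] n>=7.0
```

Move clear and verify everything numerically.

Call:
{"fn": "drive_tool", "kwargs": {
  "plan": [
    {"x": -2.01,"y": 5.97,"z": -1.45,"ax": 0,"ay": 0,"az": -9.98,"hand": 30},
    {"x": -2.01,"y": 5.97,"z": -1.45,"ax": 0,"ay": 0,"az": -9.98,"hand": 30},
    {"x": -2.01,"y": 5.97,"z": -1.45,"ax": 0,"ay": 0,"az": -9.98,"hand": 30},
    {"x": -2.01,"y": 5.97,"z": -1.45,"ax": 0,"ay": 0,"az": -9.98,"hand": 30},
    {"x": -2.01,"y": 5.97,"z": -1.45,"ax": 0,"ay": 0,"az": -9.98,"hand": 30},
    {"x": -2.01,"y": 5.97,"z": -1.45,"ax": 0,"ay": 0,"az": -9.98,"hand": 30},
    {"x": -2.01,"y": 5.97,"z": -1.45,"ax": 0,"ay": 0,"az": -9.98,"hand": 30},
    {"x": -2.01,"y": 5.97,"z": -1.45,"ax": 0,"ay": 0,"az": -9.98,"hand": 30}
  ],
  "grip_force": 20
}}

```text
clock: 47.15
eef_pos: [415.7, -333.7, 255.9]
tcp_rot: [3.138, 0.001, 1.05]
contact_force: [1.4, 0.5, -0.3]
opening: 0.35
grasp_force: 0.0
```

```bash
python3 - <<'E'
from g import *
bars()
for n in('top','scene'):
    im=imaging.grab_frame(n);cv2.imwrite(f'raw_{n}F.png',im[:,:,::-1])
    for c,a,m in blobs(im,(50,90,30),(80,255,255)):
        L=line(m,n,58)
        if 480<L[0][0]<560 and -130<L[0][1]<40: print(n,'z58',a,L[0].round(1),round(L[1],1),np.round(L[2][1]))
    if n=='top':
        for c,a,m in blobs(im,(0,60,30),(15,255,120),40,(95,110,190,215)): L=line(m,'top',93); print('handle',c,a,L)
        for c,a,m in blobs(im,(0,0,30),(180,60,150),300,(120,180,178,240)): L=line(m,'top',95); print('pan',c,a,L[0],L[2])
m0=cv2.imread('raw_scene0.png').astype(int).sum(2)
E
```

```text
top 121 [524.2 -32. ] 179.5 [12. 79.]
top 121 [522. -95.] 1.3 [15. 82.]
top 123 [522.1  -1. ] 179.8 [79. 12.]
scene 326 [489.4  26. ] 175.8 [87. 60.]
scene 182 [488.8 -55.3] 179.1 [87. 27.]
top z58 121 [514.6 -30.9] 179.5 [12. 76.]
top z58 118 [513.5 -91.5] 1.1 [79. 14.]
top z58 123 [512.6  -1. ] 179.8 [76. 12.]
handle [145.27272727 113.47159091] 176 (array([787.46489927, 322.73235366]), np.float64(90.10815298539497), ((792.23095703125, 332.62860107421875), (285.5561828613281, 12.929084777832031), 89.95814514160156))
handle [101.10405644 165.45679012] 567 (array([624.61829094, 445.69353708]), np.float64(176.71029512338666), ((618.739501953125, 452.6460876464844), (39.9521484375, 280.5426940917969), 85.18035125732422))
handle [159.37426901 176.71929825] 171 (array([589.49788233, 271.53170353]), np.float64(169.90510204044756), ((590.1953125, 271.4428405761719), (15.669678688049316, 97.12593841552734), 80.48371124267578))
pan [148.41191489 213.34808511] 1175 [479.9114999  298.24462747] ((477.90533447265625, 289.70782470703125), (136.99847412109375, 168.0424041748047), 52.64148712158203)
scene z58 325 [520.9 -17.5] 175.7 [82. 54.]
scene z58 184 [520.2 -93.3] 179.9 [81. 25.]
```

```bash
python3 -c "
from rig import r
print(r.sign_off())"
```

```text
the job is handed in; nothing more can be done
None
```

I handed the job in, and no verdict came back. By my last camera measurements, the pan handle is over the hotplate, the plate is on both pins with its grooved face up, and the three green bars each lie in their own groove.

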